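# Stow the measuring cups in the hold-down stand

### The job

Pack the steel measuring cups for the trolley: nest all the cups that are there in one another in size order, the largest at the bottom, centred on the carriage's round mat at its loading place. Then hold the thumb release in and slide the carriage fully home under the clamp so that it latches, screw the clamp knob down until its foot just touches the stack, and add a quarter turn more. Leave the other things on the table alone.

Things in the scene. Friction and masses are not known exactly. Their poses are not given: they have to be found in the camera images.
- cup_a_mid (a point): The largest of a graded set of plain steel measuring cups, upright on the table (may be absent): rim 82 mm, foot 76 mm across, 40 mm high, wall 2.5 mm, floor 6 mm thick, about 79 g. Point on its axis, 20 mm above its underside; z up; its handle points along its own -x. Nested, it stands on the floor of the next larger cup present, 6 mm above that one's underside.
- cup_a_handle (a point): Middle of the largest cup's flat level handle, 74.0 mm from the cup's axis along its own -x, 37.5 mm above its underside. Handle 12 mm wide, 5 mm thick, from the rim to 99 mm from the axis, top flush with the rim; grasp it across its width from above. In the nest it passes 3 mm or more above the larger cups' rims and handles, whichever way it points.
- cup_b_mid (a point): The second largest of a graded set of plain steel measuring cups, upright on the table (may be absent): rim 69 mm, foot 63 mm across, 42 mm high, wall 2.5 mm, floor 6 mm thick, about 71 g. Point on its axis, 21 mm above its underside; z up; its handle points along its own -x. Nested, it stands on the floor of the next larger cup present, 6 mm above that one's underside.
- cup_b_handle (a point): Middle of the second largest cup's flat level handle, 67.5 mm from the cup's axis along its own -x, 39.5 mm above its underside. Handle 12 mm wide, 5 mm thick, from the rim to 92 mm from the axis, top flush with the rim; grasp it across its width from above. In the nest it passes 3 mm or more above the larger cups' rims and handles, whichever way it points.
- cup_c_mid (a point): The third of a graded set of plain steel measuring cups, upright on the table (may be absent): rim 56 mm, foot 50 mm across, 44 mm high, wall 2.5 mm, floor 6 mm thick, about 64 g. Point on its axis, 22 mm above its underside; z up; its handle points along its own -x. Nested, it stands on the floor of the next larger cup present, 6 mm above that one's underside.
- cup_c_handle (a point): Middle of the third cup's flat level handle, 61.0 mm from the cup's axis along its own -x, 41.5 mm above its underside. Handle 12 mm wide, 5 mm thick, from the rim to 86 mm from the axis, top flush with the rim; grasp it across its width from above. In the nest it passes 3 mm or more above the larger cups' rims and handles, whichever way it points.
- cup_d_mid (a point): The smallest of a graded set of plain steel measuring cups, upright on the table (may be absent): rim 43 mm, foot 37 mm across, 46 mm high, wall 2.5 mm, floor 6 mm thick, about 56 g. Point on its axis, 23 mm above its underside; z up; its handle points along its own -x. Nested, it stands on the floor of the next larger cup present, 6 mm above that one's underside.
- cup_d_handle (a point): Middle of the smallest cup's flat level handle, 54.5 mm from the cup's axis along its own -x, 43.5 mm above its underside. Handle 12 mm wide, 5 mm thick, from the rim to 80 mm from the axis, top flush with the rim; grasp it across its width from above. In the nest it passes 3 mm or more above the larger cups' rims and handles, whichever way it points.
- seat (a point): Centre of the top of the black rubber mat (94 mm across) on the steel carriage, 30 mm above the table; moves with the carriage, which slides along this point's own -y from the loading place (open above) to under the clamp. z up. The carriage moves 170 mm; the screw axis is 170 mm along -y from the loading place. The clamp's post stands beyond that, at the -y end, its arm 125 to 147 mm above the table.
- carriage (a joint): Travel of the carriage, m: 0 at the loading place, 0.17 against the stop under the clamp. Latched at both ends; slides (2 to 5 N) only while the thumb release is held in 5 mm or more. The latch springs out by itself when let go within 2 mm of the stop.
- release_grip (a point): Middle of the carriage's grip, 54 mm above the table, 100 mm along the seat's +y (same axes): black upright block 20 x 30 mm (x, y), 27 to 77 mm above the table, with a steel thumb plate (20 mm along y, 37 to 71 mm above the table) on its +x side. Block and plate span -16 to +17 mm in x about this point with the plate out, 26 mm squeezed: closing a gripper along x squeezes the plate in.
- release (a joint): Thumb release, m: 0 out (latched), 0.007 squeezed fully in along -x; spring, 4 N at first and 10 N fully in.
- knob_grip (a point): Centre of the black bar grip on top of the upright clamp screw: 62 mm long along its own x, 13 mm thick along its own y, 26 mm high (top 13 mm above this point), on a 40 mm round disc whose underside is 21 mm below this point. White dash at its +x end. Turn clockwise from above to screw down; it sinks with the screw. 217 mm above the table with joint knob at 0.
- knob (a joint): Angle of the clamp knob, rad, growing clockwise seen from above (screwing down), 0 to 11.5. Quick-acting thread: 24 mm down a full turn. It stays where it is left (friction 0.1 N m).
- foot_face (a point): Centre of the underside of the clamp's round foot (black rubber disc, 80 mm across) on the screw axis; 113 mm below knob_grip while it hangs free, 104 mm above the table with joint knob at 0. It is sprung: after touching it stays put while the screw goes on down.
- foot (a joint): How far the sprung foot has been pushed up into the screw, m: 0 hanging free, then 24 mm per full turn after touching (0.006 is a quarter turn); 2 N per mm, stop at 0.012.
- spoon: Bystander, to be left alone: spoon with wooden handle, lying; origin under its middle.
- mug: Bystander, to be left alone: white ceramic mug, 76 mm across, 85 mm high; origin under its middle.
- dessert0: Bystander, to be left alone: clear empty dessert cup, 76 mm across, 45 mm high; origin under its middle.
- dessert1: Bystander, to be left alone: clear empty dessert cup, 76 mm across, 45 mm high; origin under its middle.
- sauce: Bystander, to be left alone: red sauce bottle, 48 mm across, 130 mm high; origin under its middle.
- jar: Bystander, to be left alone: glass jar with steel cap, 64 mm across, 85 mm high; origin under its middle.
- napkins: Bystander, to be left alone: block of paper napkins 120 x 120 x 50 mm; origin under its middle.
Things that resemble listed ones, but are neither listed nor needed, are in the scene too. What is shaped like the part that bears cup_d_mid but orange, turquoise or yellow is not meant.

How it is judged:
By the outcome, as a careful person would: the job done as asked, in the order asked, and still so for the second after the job is handed in, with the robot touching nothing.
Of cup_a, cup_b, cup_c, cup_d only 2 to 4 are there at a start; the rules pass over those that are not, and their reading is None.
At some moment in a run one of cup_a, cup_b, cup_c, cup_d may be knocked a few centimetres aside while the robot is not near it.
Once in a run the grip may slacken for a moment while it holds something.
It also fails if it takes over 210 s, if anything falls off the work surface, if the arm or the gripper's body presses on something with over 40 N, if the wrist force passes 120 N, or if a joint passes its speed limit or range.

### The arm

A 6-joint arm with a two-finger parallel gripper is mounted at the origin on the work surface. World frame = base frame: x ahead of the robot, y to its left, z up, the work surface at z = 0. Lengths are in m, angles in rad, forces in N, time in s.
With the tool pointing down it reaches from about 0.25 to 0.725 m from the base axis. Payload 4 kg.
Tool frame: the origin (TCP) lies midway between the tips of the shut fingers; the grasp point (between the pads) lies 19 mm behind it; z points along the fingers, y is the direction in which the jaws open and shut (so a half turn about z gives the same grasp; the last joint's range is limited). The gripper opens to 85 mm and grips with 20 to 120 N. Pads are 22 mm wide; open, the fingers measure 114 mm over their backs; the gripper's body (76 mm by 85 mm) begins 54 mm behind the grasp point. The pads swing forward as they close: fully open they stand 13 mm farther back than shut.
Start: joints at [-1.324, 0.241, 0.005, 1.335, 0, 1.571], TCP at [0.122, -0.485, 0.231] pointing down, gripper open.
Joint ranges: [-2.72, 2.72], [-1.05, 1.87], [-1.09, 1.28], [-1.99, 2.15], [-1.42, 1.44], [-3.14, 3.14]. Speed limits (rad/s): [2.79, 2.79, 3.14, 3.14, 3.14, 3.14].

### API

Orientations are given as a unit quaternion [x, y, z, w].
In Python, from workcell import get_obs, camera, camera_model, job_done, masks_of gives the robot as it stands.
- The arm moves only by the tool jog_arm, never from a script. Its argument "deltas" is a list that holds one entry, the list of rows, each a list of 7 numbers: the shift along the tool's x, y, z in mm, then the turn, a rotation vector about the tool's x, y, z in degrees, then the finger opening in mm, from 0 to 85.4. A call has 1 to 5 rows; each row shifts and turns the pose as measured when the row begins, along the tool's axes as they then stand; what a row does not reach is not made up. A row lasts 1/10 s, in which the tool goes at most 50 mm and 8.59 degrees, less where a joint would pass 70% of its speed; a pose out of reach is approached as far as the arm can. A call with a gripper value outside its range is refused whole. The fingers move at their own pace and stop on an object; the grip force is fixed at half the most. Time passes only in rows, so rows that do not move let the fingers close. It gives the time, the measured TCP pose, the force and the opening at its end, in the units of the state.
- get_obs(): the state, without advancing time (a new reading comes with each control period).
- camera(name): name is "scene" or "top"; returns the picture (400x640x3 uint8, red, green, blue); there is no depth.
- camera_model(name): a dict with "fovy" (degrees; the focal length in pixels is half the picture's height over the tangent of half this angle, whatever the lens; pixels are square), "cx", "cy" (the principal point, pixels), "k1" (the pictures are not rectified: a ray, as slopes to the right and down, at radius r is drawn at 1 + k1 r^2 times it, then the intrinsics apply), "pose" (4x4, takes a point from camera to world coordinates). Camera axes: x right, y down, z forward; pixel columns grow to the right and rows downward; lengths in m; the calibration is good to about 2 mm. A picture is of the moment at which its call begins. camera_model takes no time and is no camera call.
- job_done(): hands the job in, once; it reports no verdict.
Trained networks look in the newest picture that a camera, given by its name, has taken for a name from the list of things; names that differ only in an ending like _2 or _b are one class to them, and where a whole thing is asked for, a point or a joint stands for the part that bears it (a point fixed in the world has none). Each returns a list of dicts, best first, with "conf" (0 to 1); they miss things now and then, are a little off and sometimes report something else, mostly with a low value. They report only what shows in the picture. A call takes as long as a camera call. They do not tell look-alikes from the thing itself.
- masks_of(target, camera): "pixels" (400x640 bool, what is visible of it) and "at" ([column, row] in pixels, amid what is visible of it).
The state is a dict: "clock": time; "joint_pos": joint angles; "joint_vel": joint speeds; "tau": joint torques, N m; "eef_pos": TCP position; "tool_rot": TCP orientation; "ft_force": force on the tool from outside, world axes, zero at the start; "ft_torque": the same for the moment, N m; "grip_width": finger opening in m.
Only numpy, scipy, OpenCV 4.12 (cv2) and the standard library are available. Lean on these libraries where they do the work, as an engineer would, in place of code of your own. Each camera call takes 0.05 s, during which the arm holds its last target. There are 200 camera calls.

## Working session

There is one attempt and no reset: what is moved stays moved. The work goes in short steps, Python scripts to look and compute and a tool call to move; the robot and the scene stay as the last step left them, time stands still between calls to the robot, and variables do not carry over. Pictures are saved under pics/ and viewed, about 12 in all and at most 16, crops included, and the job is handed in when it is done.

Besides the shell and the picture viewer there is one more tool, called after "Call:" as name(argument=value, ...) on one line, values as JSON. jog_arm: Moves the arm, as the interface text tells. Its arguments: {"type":"object","properties":{"deltas":{"type":"array"}},"required":["deltas"]}

```bash
ls; mkdir -p pics; python3 - <<'E'
from workcell import *
import cv2
print(get_obs())
for n in("scene","top"):
    m=camera_model(n);print(n,m)
    cv2.imwrite(f"pics/{n}0.png",camera(n)[:,:,::-1])
E
```

```text
pics
{'clock': 0.0, 'joint_pos': array([-1.32397172e+00,  2.41396109e-01,  3.70512401e-03,  1.33519785e+00,
        8.97117246e-06,  1.57079531e+00]), 'joint_vel': array([ 0.00195066,  0.00198437,  0.00026901,  0.0009281 , -0.00210974,
       -0.00158569]), 'tau': array([ 1.63555531e-03, -3.72320652e+01,  2.52406669e+01,  1.70307962e-02,
        1.51432832e-04,  1.22270940e-07]), 'eef_pos': array([ 0.12200911, -0.48422458,  0.2304141 ]), 'tool_rot': array([ 9.92393757e-01,  1.23099700e-01, -1.24341337e-04, -1.03885065e-03]), 'ft_force': array([ 0.42165637,  0.34133239, -0.28042296]), 'ft_torque': array([0.04247118, 0.01950262, 0.01040956]), 'grip_width': 0.08502486017216838}
scene {'fovy': 51.60177811252036, 'cx': 316.8824366706295, 'cy': 194.2261148288991, 'k1': -0.007779770018811301, 'pose': array([[-0.3055136 ,  0.79515074, -0.52382893,  1.27571463],
       [ 0.95217101,  0.25838125, -0.16312416,  0.22913057],
       [ 0.00563928, -0.54861137, -0.83605847,  1.33361492],
       [ 0.        ,  0.        ,  0.        ,  1.        ]])}
top {'fovy': 51.76739625232696, 'cx': 317.7716794081294, 'cy': 199.9540005086535, 'k1': -0.015172080993941656, 'pose': array([[ 0.01589213, -0.99607004,  0.08713159,  0.41557454],
       [-0.99986456, -0.01545873,  0.00564663, -0.00484398],
       [-0.00427749, -0.08720953, -0.99618081,  1.33839753],
       [ 0.        ,  0.        ,  0.        ,  1.        ]])}
```

View pics/top0.png

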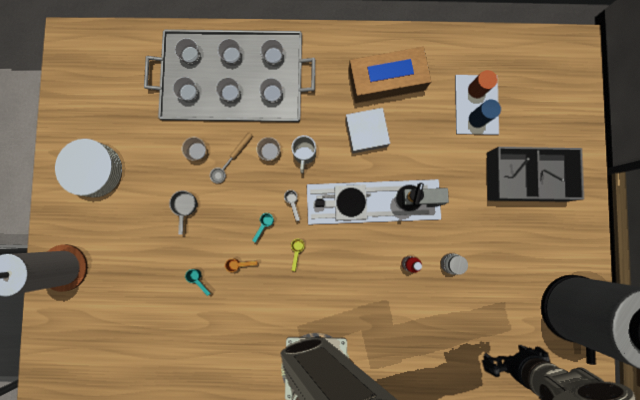

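View pics/scene0.png

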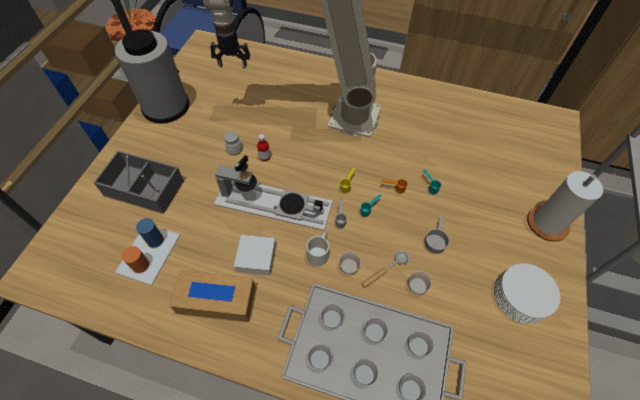

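Top view (up = +x, right = −y): steel cups at about (183,203), large, and (292,198), small. Carriage with its mat at (350,202), grip at (320,203), clamp at (410,197). Turquoise, yellow and orange decoys lie nearer the robot. Now the masks and a crop.

```bash
cat > h.py <<'E'
from workcell import *
import numpy as np, cv2
from scipy.optimize import minimize
def proj(n,P):
    m=camera_model(n);T=np.linalg.inv(m["pose"]);P=np.atleast_2d(P)
    c=P@T[:3,:3].T+T[:3,3];s=c[:,:2]/c[:,2:];r2=(s**2).sum(1,keepdims=True)
    f=200/np.tan(np.radians(m["fovy"])/2)
    return s*(1+m["k1"]*r2)*f+[m["cx"],m["cy"]]
def ray(n,uv):
    m=camera_model(n);f=200/np.tan(np.radians(m["fovy"])/2)
    d=(np.atleast_2d(uv)-[m["cx"],m["cy"]])/f;s=d.copy()
    for _ in range(5): s=d/(1+m["k1"]*(s**2).sum(1,keepdims=True))
    R=m["pose"];return R[:3,3],np.c_[s,np.ones(len(s))]@R[:3,:3].T
def toplane(n,uv,z):
    o,d=ray(n,uv);return o+d*((z-o[2])/d[:,2:])
def tri(uvs):
    A=np.zeros((3,3));b=np.zeros(3)
    for n,uv in uvs.items():
        o,d=ray(n,uv);d=d[0]/np.linalg.norm(d);M=np.eye(3)-np.outer(d,d);A+=M;b+=M@o
    return np.linalg.solve(A,b)
CUP=dict(a=(82,76,40,99),b=(69,63,42,92),c=(56,50,44,86),d=(43,37,46,80))
A_=np.linspace(0,2*np.pi,48)
def cupsil(n,k,x,y,th,z0=0,S=8):
    r,f,h,L=[v/1000 for v in CUP[k]]
    circ=lambda q,z:np.c_[x+q/2*np.cos(A_),y+q/2*np.sin(A_),np.full(48,z0+z)]
    c,s=np.cos(th),np.sin(th)
    hd=np.array([(-a,w,z) for a in(r/2-.004,L) for w in(-.006,.006) for z in(h,h-.005)])
    hd=np.c_[x+c*hd[:,0]-s*hd[:,1],y+s*hd[:,0]+c*hd[:,1],z0+hd[:,2]]
    return [cv2.convexHull(proj(n,p).astype(np.float32)) for p in(np.r_[circ(r,h),circ(f,0)],hd)]
def draw(polys,S=4):
    I=np.zeros((400*S,640*S),np.uint8)
    for p in polys: cv2.fillPoly(I,[np.round(p*S*16).astype(np.int32)],255,shift=4)
    return cv2.resize(I,(640,400),interpolation=cv2.INTER_AREA)/255.
def fit(masks,k,x0,z0=0,free_z=False):
    def cost(p):
        return sum(np.abs(draw(cupsil(n,k,p[0],p[1],p[2]*10,p[3] if free_z else z0))-m).sum() for n,m in masks.items())
    x0=np.array([x0[0],x0[1],x0[2]/10]+([z0] if free_z else []))
    sx=np.vstack([x0]+[x0+d for d in np.eye(len(x0))*.012])
    r=minimize(cost,x0,method="Nelder-Mead",options=dict(initial_simplex=sx,xatol=1e-4,fatol=.3))
    p=r.x.copy();p[2]*=10;return p,r.fun
E
python3 - <<'E'
from h import *
im={n:camera(n) for n in("scene","top")}
out=[]
for t in["cup_a_mid","cup_b_mid","cup_c_mid","cup_d_mid","seat","release_grip","knob_grip","carriage","dessert0","knob","foot_face","release"]:
    for n in im:
        r=masks_of(t,n)
        print(t,n,[(round(q["conf"],2),np.round(q["at"]).tolist(),int(q["pixels"].sum())) for q in r][:7])
        np.save(f"pics/m_{t}_{n}.npy",np.array([q["pixels"] for q in r]))
t=cv2.resize(im["top"][130:310,160:450],None,fx=2.75,fy=2.75,interpolation=cv2.INTER_CUBIC)
cv2.imwrite("pics/topc.png",t[:,:,::-1])
E
```

```text
cup_a_mid scene [(0.74, [436.0, 241.0], 533)]
cup_a_mid top [(0.68, [181.0, 204.0], 585)]
cup_b_mid scene []
cup_b_mid top [(0.28, [302.0, 152.0], 640)]
cup_c_mid scene [(0.36, [396.0, 262.0], 307)]
cup_c_mid top [(0.56, [304.0, 149.0], 585)]
cup_d_mid scene [(0.73, [344.0, 183.0], 178), (0.71, [342.0, 217.0], 186), (0.58, [433.0, 185.0], 231), (0.49, [368.0, 209.0], 189)]
cup_d_mid top [(0.68, [295.0, 245.0], 178), (0.5, [263.0, 224.0], 224), (0.5, [195.0, 276.0], 271), (0.48, [236.0, 261.0], 180)]
seat scene [(0.76, [294.0, 207.0], 848)]
seat top [(0.9, [349.0, 204.0], 1260)]
release_grip scene [(0.8, [292.0, 206.0], 851), (0.44, [350.0, 265.0], 379)]
release_grip top [(0.83, [351.0, 204.0], 1280)]
knob_grip scene [(0.72, [242.0, 162.0], 171)]
knob_grip top [(0.73, [401.0, 199.0], 270), (0.56, [418.0, 193.0], 219)]
carriage scene [(0.55, [290.0, 205.0], 940)]
carriage top [(0.77, [350.0, 202.0], 1240)]
dessert0 scene [(0.8, [350.0, 262.0], 381), (0.62, [416.0, 282.0], 463), (0.43, [292.0, 207.0], 841)]
dessert0 top [(0.77, [268.0, 149.0], 426), (0.74, [192.0, 150.0], 433), (0.63, [406.0, 200.0], 230)]
knob scene [(0.69, [243.0, 163.0], 164)]
knob top [(0.54, [417.0, 193.0], 250), (0.29, [179.0, 204.0], 601)]
foot_face scene [(0.51, [247.0, 186.0], 134)]
foot_face top [(0.73, [403.0, 199.0], 238)]
release scene [(0.42, [318.0, 208.0], 30), (0.32, [418.0, 284.0], 422)]
release top [(0.64, [294.0, 198.0], 211), (0.36, [182.0, 202.0], 609)]
```

View pics/topc.png

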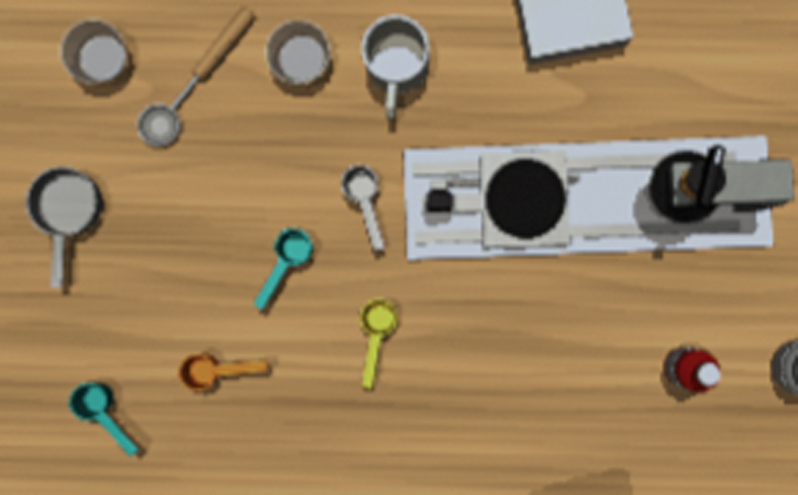

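The crop shows two steel cups: a large one at crop (65,203) with its handle toward −x, and a small one at crop (360,185). The others are absent or coloured decoys. Next I fit the cup silhouettes in both views and measure the mat, rail direction and knob.

```bash
cat > look.py <<'E'
from h import *
im={n:camera(n) for n in("scene","top")}
def blob(n,c,lo,hi,rad):
    """pixels in window round c with grey in [lo,hi], the component nearest c"""
    g=cv2.cvtColor(im[n],cv2.COLOR_RGB2GRAY);m=((g>=lo)&(g<=hi)).astype(np.uint8)
    w=np.zeros_like(m);cv2.circle(w,tuple(int(v) for v in c),rad,1,-1);m&=w
    k,l,s,ce=cv2.connectedComponentsWithStats(m,connectivity=4)
    i=max(range(1,k),key=lambda i:s[i,4]);return (l==i),ce[i],s[i,4]
E
python3 - <<'E'
from look import *
M={n:np.load(f"pics/m_cup_a_mid_{n}.npy")[0]*1. for n in im}
p0=toplane("top",[183,203],.04)[0]
for k in"abc":
    for fz in(0,1):
        r=fit(M,k,[p0[0],p0[1],0],0,fz);print(k,np.round(r[0],4),round(r[1]))
D={"top":None,"scene":None}
D["scene"]=np.load("pics/m_cup_d_mid_scene.npy")[1]*1.
D["top"]=np.load("pics/m_release_top.npy")[0]*1.
p0=toplane("top",[292,194],.04)[0]
for k in"cd":
    for fz in(0,1):
        r=fit(D,k,[p0[0],p0[1],.25],0,fz);print(k,np.round(r[0],4),round(r[1]))
# mat, dark
for n,c in(("top",(350,202)),("scene",(292,205))):
    b,ce,a=blob(n,c,0,45,24)
    cnt=max(cv2.findContours(b.astype(np.uint8),0,1)[0],key=len);e=cv2.fitEllipse(cv2.convexHull(cnt))
    print("mat",n,ce,a,e, toplane(n,[e[0]],.03))
    print(toplane(n,[ce],.03))
o=np.array([[405,150],[770,137],[405,258],[773,245]])/2.75+[160,130]
q=toplane("top",o,.01);print(q, np.degrees(np.arctan2(q[1,1]-q[0,1],q[1,0]-q[0,0])),np.degrees(np.arctan2(q[3,1]-q[2,1],q[3,0]-q[2,0])))
s=cv2.resize(im["scene"][140:240,200:350],None,fx=5,fy=5,interpolation=cv2.INTER_CUBIC)
t=cv2.resize(im["top"][170:235,300:455],None,fx=5,fy=5,interpolation=cv2.INTER_CUBIC)
v=np.zeros((500+0,775,3),np.uint8);
cv2.imwrite("pics/car_s.png",s[:,:,::-1]);cv2.imwrite("pics/car_t.png",t[:,:,::-1])
E
```

```text
a [0.5138 0.4345 0.0009] 143
a [0.5143 0.4343 0.0017 0.0008] 143
b [0.5181 0.4344 0.0019] 264
b [ 5.181e-01  4.338e-01 -4.700e-03  2.000e-04] 263
c [ 0.5249  0.4339 -0.0138] 481
c [ 0.5235  0.4337 -0.0203 -0.0037] 484
c [0.5401 0.0904 0.3252] 227
c [ 0.5372  0.0905  0.3284 -0.015 ] 217
d [0.5397 0.0901 0.327 ] 56Traceback (most recent call last):
  File "<stdin>", line 13, in <module>
  File "h.py", line 39, in fit
    r=minimize(cost,x0,method="Nelder-Mead",options=dict(initial_simplex=sx,xatol=1e-4,fatol=.3))
    res = _minimize_neldermead(fun, x0, args, callback, bounds=bounds,
                               **options)
    fxcc = func(xcc)
    fx = function(np.copy(x), *(wrapper_args + args))
  File "h.py", line 36, in cost
    return sum(np.abs(draw(cupsil(n,k,p[0],p[1],p[2]*10,p[3] if free_z else z0))-m).sum() for n,m in masks.items())
  File "h.py", line 36, in <genexpr>
    return sum(np.abs(draw(cupsil(n,k,p[0],p[1],p[2]*10,p[3] if free_z else z0))-m).sum() for n,m in masks.items())
                           ~~~~~~^^^^^^^^^^^^^^^^^^^^^^^^^^^^^^^^^^^^^^^^^^^^^^
  File "h.py", line 29, in cupsil
    return [cv2.convexHull(proj(n,p).astype(np.float32)) for p in(np.r_[circ(r,h),circ(f,0)],hd)]
                           ~~~~^^^^^
  File "h.py", line 5, in proj
    m=camera_model(n);T=np.linalg.inv(m["pose"]);P=np.atleast_2d(P)
ValueError: time passes only in moves, steps and waits
```

Cups a and d are confirmed by the fit, with heights consistent with standing on the table. I'll cache the camera models and finish measuring.

```bash
sed -i 's/^import numpy as np, cv2/import numpy as np, cv2, functools\ncamera_model=functools.lru_cache(camera_model)/' h.py
python3 - <<'E'
from look import *
for n,c in(("top",(350,202)),("scene",(292,205))):
    b,ce,a=blob(n,c,0,45,24)
    cnt=max(cv2.findContours(b.astype(np.uint8),0,1)[0],key=len);e=cv2.fitEllipse(cv2.convexHull(cnt))
    print("mat",n,ce.round(1),a,np.round(e[0],1),np.round(e[1],1), toplane(n,[e[0]],.03).round(4),toplane(n,[ce],.03).round(4))
o=np.array([[405,150],[770,137],[405,258],[773,245]])/2.75+[160,130]
q=toplane("top",o,.01);print(q.round(3), np.degrees(np.arctan2(q[1,1]-q[0,1],q[1,0]-q[0,0])),np.degrees(np.arctan2(q[3,1]-q[2,1],q[3,0]-q[2,0])))
s=cv2.resize(im["scene"][150:230,205:345],None,fx=4,fy=4,interpolation=cv2.INTER_CUBIC)
t=cv2.resize(im["top"][170:230,300:440],None,fx=4,fy=4,interpolation=cv2.INTER_CUBIC)
cv2.imwrite("pics/car.png",np.vstack([s,t])[:,:,::-1])
E
```

```text
mat top [350.7 201.8] 613 [350.7 201.8] [27.6 27.7] [[ 0.5257 -0.1024  0.03  ]] [[ 0.5258 -0.1023  0.03  ]]
mat scene [291.6 203.4] 374 [291.7 203.3] [19.8 23.3] [[ 0.5264 -0.1019  0.03  ]] [[ 0.5266 -0.102   0.03  ]]
[[ 0.581  0.038  0.01 ]
 [ 0.604 -0.393  0.01 ]
 [ 0.454  0.035  0.01 ]
 [ 0.476 -0.396  0.01 ]] -87.05663327949607 -87.08939667240556
```

View pics/car.png

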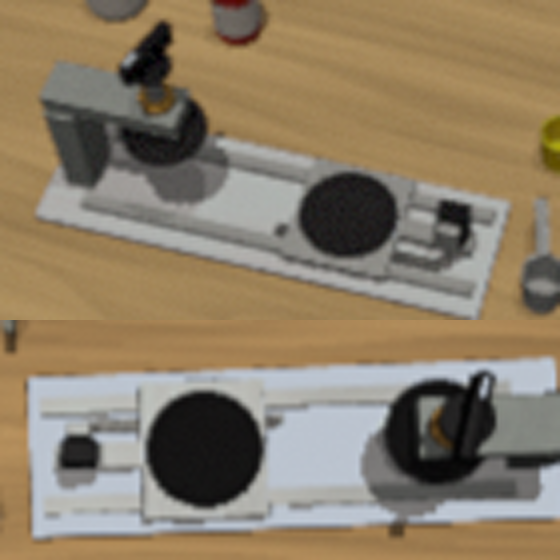

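The mat centre agrees across both views at (0.526, −0.102), with the rail yawed about +2.9°. The knob bar lies along roughly world +x. Cup a's handle middle is at about (0.440, 0.434) and I'm moving there.

Call:
jog_arm(deltas=[[[0, 0, -15, 0, 0, 7.05, 60], [0, 0, -15, 0, 0, 7.05, 60], [48, 0, 0, 0, 0, 0, 60], [48, 0, 0, 0, 0, 0, 60], [48, 0, 0, 0, 0, 0, 60]]])

```text
clock: 2.1
eef_pos: [0.2637, -0.488, 0.2631]
tool_rot: [1.0, -0.012, -0.001, 0.001]
ft_force: [-0.6, -0.7, 0.1]
grip_width: 0.0598
```

Call:
jog_arm(deltas=[[[9, -48, 0, 0, 0, 0, 60], [9, -48, 0, 0, 0, 0, 60], [9, -48, 0, 0, 0, 0, 60], [9, -48, 0, 0, 0, 0, 60], [9, -48, 0, 0, 0, 0, 60]]])

```text
clock: 2.6
eef_pos: [0.3217, -0.2482, 0.254]
tool_rot: [1.0, -0.012, -0.003, -0.004]
ft_force: [1.8, 0.6, 0.9]
grip_width: 0.0599
```

Call:
jog_arm(deltas=[[[8, -48, 0, 0, 0, -1.4, 60], [8, -48, 0, 0, 0, 0, 60], [8, -48, 0, 0, 0, 0, 60], [8, -48, 0, 0, 0, 0, 60], [8, -48, 0, 0, 0, 0, 60]]])

```text
clock: 3.1
eef_pos: [0.3625, -0.0015, 0.2569]
tool_rot: [1.0, -0.0, -0.0, -0.004]
ft_force: [2.2, -0.6, 0.0]
grip_width: 0.0595
```

Call:
jog_arm(deltas=[[[8, -48, 10, 0, 0, 0, 60], [8, -48, 10, 0, 0, 0, 60], [8, -48, 10, 0, 0, 0, 60], [8, -48, 10, 0, 0, 0, 60], [8, -48, 10, 0, 0, 0, 60]]])

```text
clock: 3.6
eef_pos: [0.3994, 0.1066, 0.2223]
tool_rot: [0.994, 0.086, -0.003, -0.061]
ft_force: [0.4, 0.7, 0.2]
grip_width: 0.06
```

Call:
jog_arm(deltas=[[[8, -48, 10, 0, 0, 0, 60], [8, -48, 10, 0, 0, 0, 60], [8, -48, 10, 0, 0, 0, 60], [0, 0, 0, 0, 0, 0, 60]]])

```text
clock: 4.0
eef_pos: [0.4126, 0.1775, 0.2128]
tool_rot: [0.986, 0.139, -0.012, -0.094]
ft_force: [-0.6, -0.9, 0.4]
grip_width: 0.06
```

```bash
cat > st.py <<'E'
from h import *
from scipy.spatial.transform import Rotation as R
o=get_obs();r=R.from_quat(o["tool_rot"]);m=r.as_matrix()
psi=np.degrees(np.arctan2(m[1,0],m[0,0]))
def want(x,y,z,ps):
    t=R.from_euler("z",ps,degrees=True)*R.from_euler("x",180,degrees=True)
    print("shift(now frame)mm",((m.T@(np.array([x,y,z])-o["eef_pos"]))*1e3).round(1),"shift(final frame)",((t.as_matrix().T@(np.array([x,y,z])-o["eef_pos"]))*1e3).round(1),"turn",np.degrees((r.inv()*t).as_rotvec()).round(2))
def state():
    print("t",round(o["clock"],2),"pos",o["eef_pos"].round(4),"psi",round(psi,2),"ztool",m[:,2].round(3),"q",o["joint_pos"].round(3),"F",o["ft_force"].round(1),"T",o["ft_torque"].round(2),"w",round(o["grip_width"],4))
E
python3 -c "
from st import *
state();want(.44,.434,.2,0)"
```

```text
t 4.0 pos [0.4126 0.1775 0.2128] psi 15.98 ztool [-0.049  0.183 -0.982] q [ 0.278  0.144 -0.179  1.245  0.19   3.141] F [-0.6 -0.9  0.4] T [-0.26 -0.02 -0.01] w 0.06
shift(now frame)mm [  96.9 -232.3   58. ] shift(final frame) [  27.4 -256.5   12.8] turn [-10.86   1.36  15.95]
```

Joint 6 hit its range, since ψ = j1 − j6 + 180°. I'll level the tool and use the equivalent grasp turned by half, at ψ = 180°.

Call:
jog_arm(deltas=[[[0, 0, 0, -5.5, 0, -3, 60], [0, 0, 0, -5.4, 0, -3, 60], [0, 0, 0, 0, 0, -8.5, 60], [0, 0, 0, 0, 0, -8.5, 60], [0, 0, 0, 0, 0, -8.5, 60]]])

```text
clock: 4.5
eef_pos: [0.4145, 0.1689, 0.2131]
tool_rot: [0.912, 0.41, 0.006, 0.004]
ft_force: [-0.1, 0.4, 0.3]
grip_width: 0.0597
```

Call:
jog_arm(deltas=[[[0, 0, 0, 0, 0, -8.5, 60], [0, 0, 0, 0, 0, -8.5, 60], [0, 0, 0, 0, 0, -8.5, 60], [0, 0, 0, 0, 0, -8.5, 60], [0, 0, 0, 0, 0, -8.5, 60]]])

```text
clock: 5.0
eef_pos: [0.4136, 0.1654, 0.2141]
tool_rot: [0.699, 0.715, 0.003, 0.007]
ft_force: [0.7, 0.2, -0.8]
grip_width: 0.0601
```

Call:
jog_arm(deltas=[[[0, 0, 0, 0, 0, -8.5, 60], [0, 0, 0, 0, 0, -8.5, 60], [0, 0, 0, 0, 0, -8.5, 60], [0, 0, 0, 0, 0, -8.5, 60], [0, 0, 0, 0, 0, -8.5, 60]]])

```text
clock: 5.5
eef_pos: [0.4129, 0.1616, 0.2152]
tool_rot: [0.389, 0.921, -0.001, 0.009]
ft_force: [0.1, 0.8, -0.1]
grip_width: 0.0598
```

Call:
jog_arm(deltas=[[[0, 0, 0, 0, 0, -8.5, 60], [0, 0, 0, 0, 0, -8.5, 60], [0, 0, 0, 0, 0, -8.5, 60], [0, 0, 0, 0, 0, -8.5, 60], [0, 0, 0, 0, 0, -8.5, 60]]])

```text
clock: 6.0
eef_pos: [0.4122, 0.1578, 0.2164]
tool_rot: [0.024, 1.0, -0.006, 0.009]
ft_force: [-0.3, -0.1, -0.4]
grip_width: 0.0599
```

```bash
cat > cups.py <<'E'
from look import *
def cup(k,x0,r=35):
    """fit cup k near x0=(x,y,th,z0): own colour mask (grey, unlike wood) inside a window, both views"""
    M={}
    for n in im:
        best=None
        for t in ("cup_%s_mid"%k,):
            c=proj(n,[x0[0],x0[1],.03+x0[3]])[0]
            L=[q for q in masks_of(t,n) if np.hypot(*(np.array(q["at"])-c))<22]
            if L: M[n]=L[0]["pixels"]*1.
    if not M: return None,None,[]
    p,f=fit(M,k,x0[:3],x0[3]);return p,f/len(M),list(M)
E
python3 - <<'E'
from st import *
import cups
state();want(.44,.434,.1,180)
print(cups.cup("a",(.514,.434,0,0)),cups.cup("d",(.5397,.09,.327,0)))
E
```

```text
t 6.0 pos [0.4122 0.1578 0.2164] psi 177.22 ztool [ 0.017 -0.011 -1.   ] q [ 0.377  0.123 -0.179  1.257 -0.017  0.426] F [-0.3 -0.1 -0.4] T [-0.02  0.03 -0.04] w 0.0599
shift(now frame)mm [-12.4 278.5 113.6] shift(final frame) [-27.8 276.2 116.4] turn [-0.63  0.97 -2.79]
(array([0.51388062, 0.43464328, 0.00176417]), np.float64(60.929411764705875), ['scene', 'top']) (array([0.53977743, 0.09031724, 0.32230549]), np.float64(24.215686274509807), ['scene', 'top'])
```

Call:
jog_arm(deltas=[[[-3, 46, 0, -0.6, 1, -2.8, 50], [-5, 46, 10, 0, 0, 0, 50], [-5, 46, 10, 0, 0, 0, 50], [-5, 46, 10, 0, 0, 0, 50], [-5, 46, 15, 0, 0, 0, 50]]])

```text
clock: 6.8
eef_pos: [0.4438, 0.3899, 0.1729]
tool_rot: [0.013, 1.0, 0.001, 0.003]
ft_force: [0.3, -0.6, 0.6]
grip_width: 0.0502
```

Call:
jog_arm(deltas=[[[-5, 46, 40, 0, 0, 0, 50], [0, 0, 30, 0, 0, 0, 50], [0, 0, 0, 0, 0, 0, 50]]])

```text
clock: 7.1
eef_pos: [0.4481, 0.4341, 0.1056]
tool_rot: [0.012, 1.0, 0.001, 0.002]
ft_force: [-0.6, -1.2, -0.2]
grip_width: 0.0498
```

```bash
python3 -c "
from st import *
state();want(.44,.4346,.019,180)"
```

```text
t 7.1 pos [0.4481 0.4341 0.1056] psi 178.62 ztool [ 0.005  0.002 -1.   ] q [ 0.771  0.555  0.144  1.154 -0.002  0.795] F [-0.6 -1.2 -0.2] T [-0.1   0.01 -0.02] w 0.0498
shift(now frame)mm [ 8.5  0.1 86.6] shift(final frame) [ 8.1  0.5 86.6] turn [ 0.11  0.27 -1.38]
```

Call:
jog_arm(deltas=[[[8.4, 0, 20, 0, 0.3, -1.4, 50], [0, 0, 30, 0, 0, 0, 50], [0, 0, 25, 0, 0, 0, 50], [0, 0, 10, 0, 0, 0, 50], [0, 0, 0, 0, 0, 0, 50]]])

```text
clock: 7.6
eef_pos: [0.4424, 0.4351, 0.0247]
tool_rot: [0.003, 1.0, 0.003, 0.002]
ft_force: [0.2, 0.3, -0.0]
grip_width: 0.0501
```

```bash
python3 -c "
from st import *
state();want(.44,.4346,.019,180)
import cups;print(cups.cup('a',(.514,.434,0,0)))"
```

```text
t 7.6 pos [0.4424 0.4351 0.0247] psi 179.68 ztool [ 0.004  0.006 -1.   ] q [0.776 0.624 0.033 0.973 0.001 0.782] F [ 0.2  0.3 -0. ] T [-0.02  0.03  0.08] w 0.0501
shift(now frame)mm [ 2.5 -0.6  5.7] shift(final frame) [ 2.4 -0.5  5.7] turn [ 0.34  0.24 -0.32]
(array([ 0.51497273,  0.43574919, -0.00949722]), np.float64(97.69803921568628), ['scene', 'top'])
```

Aligned with the handle. I'm closing and lifting.

Call:
jog_arm(deltas=[[[2.4, -0.5, 5, 0.3, 0.2, 0, 40], [0, 0, 0, 0, 0, 0, 5], [0, 0, 0, 0, 0, 0, 5], [0, 0, 0, 0, 0, 0, 5], [0, 0, 0, 0, 0, 0, 5]]])

```text
clock: 8.3
eef_pos: [0.4429, 0.4379, 0.0252]
tool_rot: [0.003, 1.0, 0.004, 0.004]
ft_force: [-0.4, -0.0, -0.3]
grip_width: 0.0098
```

Call:
jog_arm(deltas=[[[0, 0, 0, 0, 0, 0, 5], [0, 0, -5, 0, 0, 0, 5], [0, 0, -20, 0, 0, 0, 5], [0, 0, -30, 0, 0, 0, 5], [0, 0, -30, 0, 0, 0, 5]]])

```text
clock: 8.8
eef_pos: [0.4385, 0.4337, 0.1064]
tool_rot: [0.003, 1.0, -0.001, -0.001]
ft_force: [0.7, 1.2, -0.3]
grip_width: 0.0096
```

```bash
python3 -c "
from st import *
state()
import cups;print(cups.cup('a',(.514,.434,0,o['eef_pos'][2]-.019)))"
```

```text
t 8.8 pos [0.4385 0.4337 0.1064] psi 179.7 ztool [-0.003 -0.002 -1.   ] q [0.78  0.548 0.132 1.159 0.    0.785] F [ 0.7  1.2 -0.3] T [ 0.05  0.07 -0.02] w 0.0096
(array([ 0.51340946,  0.43389173, -0.00257422]), np.float64(79.51764705882353), ['scene', 'top'])
```

```bash
python3 -c "
import cups
for z in(0,.08,.09): print(z,cups.cup('a',(.514,.434,0,z)))
from h import *
s=camera('scene')[180:280,360:500];cv2.imwrite('pics/ga.png',cv2.resize(s,None,fx=4,fy=4)[:,:,::-1])"
```

```text
0 (array([ 5.14554489e-01,  4.58853376e-01, -1.54834437e-04]), np.float64(368.8313725490196), ['scene', 'top'])
0.08 (array([0.51142361, 0.4329866 , 0.00183767]), np.float64(123.19215686274508), ['scene', 'top'])
0.09 (array([0.51176736, 0.43054756, 0.0338739 ]), np.float64(149.078431372549), ['scene', 'top'])
```

View pics/ga.png

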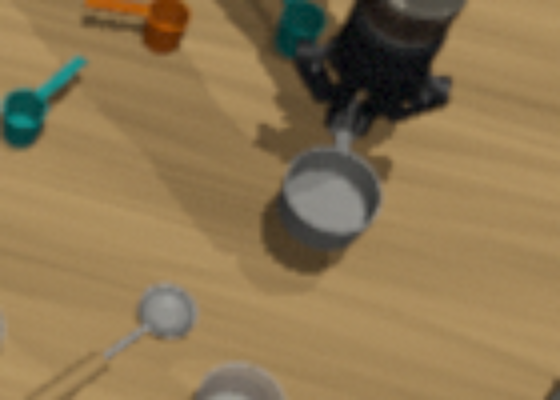

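The scene crop shows cup a held level by its handle, clear of the table. I'm carrying it to the mat.

Call:
jog_arm(deltas=[[[0, 0, -40, 0, 0, 0, 5], [-1, -45, -10, 0, 0, 0, 5], [-1, -45, 0, 0, 0, 0, 5], [-1, -45, 0, 0, 0, 0, 5], [-1, -45, 0, 0, 0, 0, 5]]])

```text
clock: 9.95
eef_pos: [0.4433, 0.2554, 0.156]
tool_rot: [-0.003, 1.0, 0.0, 0.001]
ft_force: [1.0, -0.5, -0.6]
grip_width: 0.0101
```

Call:
jog_arm(deltas=[[[-1, -45, 0, 0, 0, 0, 5], [-1, -45, 0, 0, 0, 0, 5], [-1, -45, 0, 0, 0, 0, 5], [-1, -45, 0, 0, 0, 0, 5], [-1, -45, 0, 0, 0, 0, 5]]])

```text
clock: 10.45
eef_pos: [0.4489, 0.022, 0.1569]
tool_rot: [-0.004, 1.0, 0.0, 0.003]
ft_force: [0.3, -0.3, 0.7]
grip_width: 0.01
```

Call:
jog_arm(deltas=[[[-1, -45, 0, 0, 0, 0, 5], [-1, -41, 0, 0, 0, 0, 5], [0, 0, 0, 0, 0, 0, 5]]])

```text
clock: 10.75
eef_pos: [0.4512, -0.0724, 0.1576]
tool_rot: [-0.0, 1.0, -0.001, 0.004]
ft_force: [-0.0, 1.3, -1.1]
grip_width: 0.0101
```

```bash
python3 -c "
from st import *
state();want(.4515,-.102,.1,180)
import cups;p=o['eef_pos'];print(cups.cup('a',(p[0]+.074,p[1],0,p[2]-.02)),cups.cup('d',(.5397,.09,.327,0)))"
```

```text
t 10.75 pos [ 0.4512 -0.0724  0.1576] psi -179.98 ztool [ 0.008 -0.002 -1.   ] q [-1.590e-01  1.990e-01 -2.480e-01  1.116e+00 -1.000e-03 -1.590e-01] F [-0.   1.3 -1.1] T [0.1  0.09 0.03] w 0.0101
shift(now frame)mm [  0.2 -29.5  57.7] shift(final frame) [ -0.3 -29.6  57.6] turn [-0.12  0.44  0.02]
(array([ 0.52560067, -0.07012962,  0.00314377]), np.float64(318.3862745098039), ['scene', 'top']) (array([0.5396534 , 0.08963173, 0.30852561]), np.float64(33.33529411764706), ['scene', 'top'])
```

Call:
jog_arm(deltas=[[[0, -29, 15, 0, 0.4, 0, 5], [0, 0, 40, 0, 0, 0, 5], [0, 0, 35, 0, 0, 0, 5], [0, 0, 0, 0, 0, 0, 5]]])

```text
clock: 11.45
eef_pos: [0.4552, -0.0914, 0.0672]
tool_rot: [-0.011, 1.0, -0.0, 0.003]
ft_force: [-0.4, 0.0, -0.1]
grip_width: 0.0102
```

```bash
python3 - <<'E'
from st import *
state();want(.4515,-.102,.055,180)
import cups
from look import *
p=o['eef_pos']
for n in im:
    for q in masks_of('cup_a_mid',n): print(n,q['conf'],q['at'],q['pixels'].sum())
ov=[]
for n in im:
    I=cv2.resize(im[n],None,fx=4,fy=4,interpolation=cv2.INTER_CUBIC)
    for P in cups.cupsil(n,'a',p[0]+.0745,p[1],0,p[2]-.021): cv2.polylines(I,[np.round(P*4+1.5).astype(int)],True,(255,0,0),1)
    m=np.c_[.526+.047*np.cos(A_),-.102+.047*np.sin(A_),np.full(48,.03)]
    cv2.polylines(I,[np.round(proj(n,m)*4+1.5).astype(int)],True,(0,255,0),1)
    c=proj(n,[.5,-.09,.05])[0]*4
    ov.append(I[int(c[1])-200:int(c[1])+200,int(c[0])-200:int(c[0])+200])
cv2.imwrite("pics/pa.png",np.hstack(ov)[:,:,::-1])
E
```

```text
t 11.45 pos [ 0.4552 -0.0914  0.0672] psi -178.76 ztool [ 0.006 -0.001 -1.   ] q [-0.198  0.311 -0.363  0.89   0.    -0.22 ] F [-0.4  0.  -0.1] T [0.07 0.18 0.04] w 0.0102
shift(now frame)mm [  4.  -10.5  12.2] shift(final frame) [  3.7 -10.6  12.2] turn [-0.05  0.35  1.24]
scene 0.57 [292.2, 196.3] 414
top 0.6 [342.3, 190.8] 235
```

View pics/pa.png

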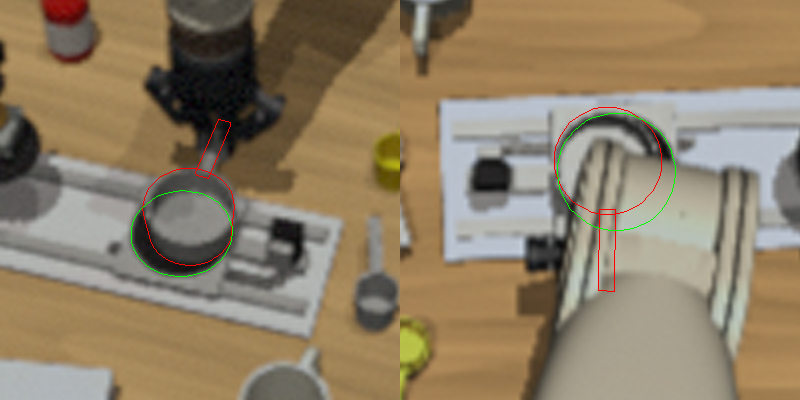

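The overlay shows the held cup (red) matching its model, about 10 mm +y of the mat centre (green). I'm correcting and lowering.

Call:
jog_arm(deltas=[[[4, -10.5, 0, 0, 0.3, 1.2, 5], [0, 0, 0, 0, 0, 0, 5]]])

```text
clock: 11.85
eef_pos: [0.4585, -0.104, 0.0757]
tool_rot: [-0.0, 1.0, -0.002, 0.009]
ft_force: [-0.4, 1.2, -1.2]
grip_width: 0.0098
```

```bash
python3 - <<'E'
from st import *
state();want(.4515,-.102,.053,180)
from look import *
import cups
p=o['eef_pos']
# register the held cup in the scene view: shift of model edge to image gradient
g=cv2.cvtColor(im['scene'],cv2.COLOR_RGB2GRAY)
L=[q for q in masks_of('cup_a_mid','scene')][:1]
if L:
    M={'scene':L[0]['pixels']*1.}
    for z in(p[2]-.024,p[2]-.021,p[2]-.018):
        print(z,fit(M,'a',(p[0]+.0745,p[1],0),z))
E
```

```text
t 11.85 pos [ 0.4585 -0.104   0.0757] psi -179.99 ztool [ 0.017 -0.005 -1.   ] q [-0.223  0.302 -0.349  0.901 -0.001 -0.223] F [-0.4  1.2 -1.2] T [-0.04  0.05 -0.07] w 0.0098
shift(now frame)mm [ 7.4  2.2 22.6] shift(final frame) [ 7.   2.  22.7] turn [-0.28  0.99  0.01]
0.05172984549812968 (array([ 0.53184432, -0.10409605, -0.0107072 ]), np.float64(60.72549019607843))
0.054729845498129676 (array([ 0.53420341, -0.10389879, -0.04325944]), np.float64(61.09803921568628))
0.05772984549812968 (array([ 0.53570349, -0.10258676, -0.02476328]), np.float64(63.15686274509804))
```

Call:
jog_arm(deltas=[[[4, 1, 6, -0.2, 0.5, 0, 5], [3, 1, 5, 0, 0.4, 0, 5], [0, 0, 3, 0, 0, 0, 5]]])

```text
clock: 12.3
eef_pos: [0.4511, -0.1014, 0.0608]
tool_rot: [-0.0, 1.0, -0.0, 0.001]
ft_force: [-0.3, 0.1, 0.3]
grip_width: 0.0101
```

```bash
python3 -c "
from st import *
state();want(.4515,-.102,.053,180)"
```

```text
t 12.3 pos [ 0.4511 -0.1014  0.0608] psi -179.97 ztool [ 0.001 -0.    -1.   ] q [-0.221  0.32  -0.371  0.879 -0.    -0.222] F [-0.3  0.1  0.3] T [ 0.01  0.04 -0.01] w 0.0101
shift(now frame)mm [-0.4 -0.6  7.8] shift(final frame) [-0.4 -0.6  7.8] turn [-0.02  0.06  0.03]
```

Good. Lowering gently until contact.

Call:
jog_arm(deltas=[[[-0.3, -0.5, 3, 0, 0, 0, 5], [0, 0, 2, 0, 0, 0, 5], [0, 0, 2, 0, 0, 0, 5]]])

```text
clock: 12.6
eef_pos: [0.4496, -0.1018, 0.0532]
tool_rot: [-0.0, 1.0, -0.0, -0.001]
ft_force: [-10.6, -0.3, 21.4]
grip_width: 0.0104
```

Call:
jog_arm(deltas=[[[0, 0, 2, 0, 0, 0, 5]]])

```text
clock: 12.7
eef_pos: [0.4496, -0.1022, 0.0527]
tool_rot: [-0.0, 1.0, -0.001, -0.001]
ft_force: [-6.5, 0.0, 20.1]
grip_width: 0.0096
```

Call:
jog_arm(deltas=[[[0, 0, 1.5, 0, 0, 0, 5]]])

```text
clock: 12.8
eef_pos: [0.4499, -0.1025, 0.053]
tool_rot: [0.0, 1.0, -0.001, -0.0]
ft_force: [-6.0, 1.0, 15.5]
grip_width: 0.0102
```

```bash
python3 -c "
from st import *
state();want(.4515,-.102,.050,180)"
```

```text
t 12.8 pos [ 0.4499 -0.1025  0.053 ] psi 180.0 ztool [-0.001 -0.002 -1.   ] q [-0.222  0.33  -0.381  0.86  -0.002 -0.222] F [-6.   1.  15.5] T [ 0.2   0.88 -0.07] w 0.0102
shift(now frame)mm [-1.6  0.5  3. ] shift(final frame) [-1.6  0.5  3. ] turn [-0.13 -0.05 -0.  ]
```

Contact made. Opening and retreating up.

Call:
jog_arm(deltas=[[[-1, 0, -1, 0, 0, 0, 5], [0, 0, 0, 0, 0, 0, 40], [0, 0, 0, 0, 0, 0, 40], [0, 0, 0, 0, 0, 0, 40], [0, 0, -10, 0, 0, 0, 40]]])

```text
clock: 13.3
eef_pos: [0.451, -0.1023, 0.0643]
tool_rot: [-0.0, 1.0, -0.001, -0.0]
ft_force: [0.0, -0.3, -0.8]
grip_width: 0.0401
```

Call:
jog_arm(deltas=[[[0, 0, -40, 0, 0, 0, 40], [0, 30, -45, 0, 0, 0, 40], [0, 45, 0, 0, 0, 0, 40], [0, 45, 0, 0, 0, 0, 40], [0, 30, 0, 0, 0, 0, 40]]])

```text
clock: 13.8
eef_pos: [0.4535, 0.0477, 0.1539]
tool_rot: [0.005, 1.0, -0.0, 0.002]
ft_force: [0.9, -0.3, 0.3]
grip_width: 0.0395
```

```bash
python3 - <<'E'
from st import *
from look import *
import cups
state()
print(cups.cup('a',(.526,-.102,0,.03)),cups.cup('d',(.5397,.09,.327,0)))
ov=[]
for n in im:
    I=cv2.resize(im[n],None,fx=4,fy=4,interpolation=cv2.INTER_CUBIC)
    for P in cups.cupsil(n,'a',.526,-.102,0,.03): cv2.polylines(I,[np.round(P*4+1.5).astype(int)],True,(255,0,0),1)
    c=proj(n,[.5,-.07,.05])[0]*4
    ov.append(I[int(c[1])-200:int(c[1])+200,int(c[0])-200:int(c[0])+200])
cv2.imwrite("pics/pb.png",np.hstack(ov)[:,:,::-1])
E
```

```text
t 13.8 pos [0.4535 0.0477 0.1539] psi 179.4 ztool [ 0.004 -0.001 -1.   ] q [ 1.050e-01  2.030e-01 -2.520e-01  1.112e+00 -1.000e-03  1.160e-01] F [ 0.9 -0.3  0.3] T [-0.   -0.01  0.04] w 0.0395
(array([ 0.52225361, -0.10186942, -0.00820364]), np.float64(85.71960784313725), ['scene', 'top']) (array([0.5403642 , 0.08866073, 0.29963481]), np.float64(33.14901960784314), ['scene'])
```

View pics/pb.png

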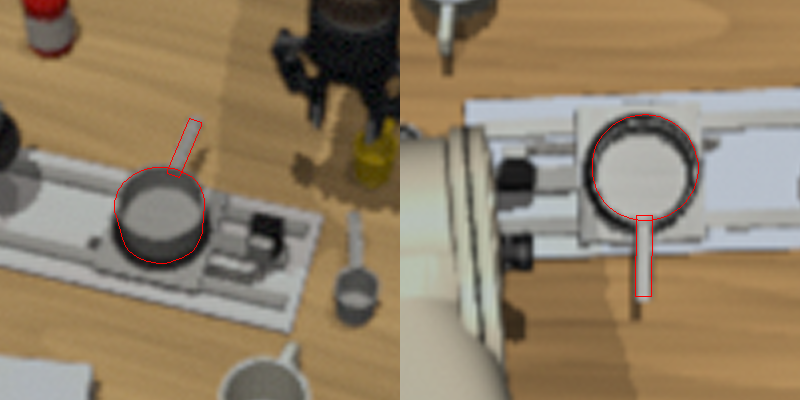

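Call:
jog_arm(deltas=[[[-15, 10, 0, 0, 0, -6.5, 40], [-10, 10, 10, 0, 0, -6.5, 40], [0, 0, 20, 0, 0, -6, 40], [0, 0, 10, 0, 0, 0, 40]]])

```text
clock: 14.5
eef_pos: [0.4789, 0.0606, 0.1126]
tool_rot: [-0.16, 0.987, -0.002, 0.001]
ft_force: [-0.5, 0.1, 0.8]
grip_width: 0.0399
```

```bash
python3 - <<'E'
from st import *
from look import *
import cups
state();want(.4828,.0712,.0285,198.5)
print(cups.cup('d',(.5397,.09,.327,0)))
for n in im:
  for q in masks_of('cup_a_mid',n)[:1]:
    print(n,fit({n:q['pixels']*1.},'a',(.525,-.102,0),.03))
# cup a in top view: non-mat, compare edges along image axes through centre
g=cv2.cvtColor(im['top'],cv2.COLOR_RGB2GRAY);c=proj('top',[.525,-.102,.07])[0].round().astype(int);print(c);print(g[c[1]-20:c[1]+22,c[0]]);print(g[c[1],c[0]-22:c[0]+22])
E
```

```text
t 14.5 pos [0.4789 0.0606 0.1126] psi -161.58 ztool [ 0.003 -0.003 -1.   ] q [ 0.128  0.293 -0.25   1.025 -0.003 -0.194] F [-0.5  0.1  0.8] T [-0.02 -0.02 -0.01] w 0.0399
shift(now frame)mm [-6.9  9.2 84.1] shift(final frame) [-7.1  8.9 84.1] turn [-0.2   0.1  -0.08]
(array([0.54047836, 0.09023293, 0.31466539]), np.float64(26.780392156862746), ['scene'])
scene (array([ 0.52453795, -0.10099541,  0.011407  ]), np.float64(45.40392156862745))
top (array([ 0.52297083, -0.1026389 , -0.02034698]), np.float64(48.372549019607845))
[352 201]
[131 155 181 172 170 181 128  43  68  64  45  75 144 177 177 179 179 178
 177 177 176 175 178 181 179 178 178 177 180 179 180 180 170 153 159 171
 173 173 172 173 173 173]
[152 153 152 152 173 184 106  29  48  69 160 184 183 181 180 179 179 178
 178 177 177 176 176 177 176 176 176 176 176 176 178 178 101  51 128 100
 139 182 191 191 191 191 191 191]
```

Call:
jog_arm(deltas=[[[-7, 9, 15, 0, 0, 0, 40], [0, 0, 30, 0, 0, 0, 40], [0, 0, 0, 0, 0, 0, 40]]])

```text
clock: 15.1
eef_pos: [0.4871, 0.0724, 0.0726]
tool_rot: [-0.159, 0.987, -0.002, 0.007]
ft_force: [-0.5, -0.4, -0.6]
grip_width: 0.0401
```

```bash
python3 -c "
from st import *
state();want(.4828,.0712,.0285,198.5)"
```

```text
t 15.1 pos [0.4871 0.0724 0.0726] psi -161.74 ztool [ 0.014 -0.001 -1.   ] q [ 0.149  0.347 -0.292  0.918 -0.003 -0.169] F [-0.5 -0.4 -0.6] T [-0.03  0.09  0.02] w 0.0401
shift(now frame)mm [ 5.   0.4 44. ] shift(final frame) [ 4.4  0.2 44.1] turn [-0.3   0.75 -0.24]
```

Call:
jog_arm(deltas=[[[4, 0, 20, -0.2, 0.5, 0, 40], [1, 0, 15, 0, 0.2, 0, 40], [0, 0, 8, 0, 0, 0, 40], [0, 0, 1, 0, 0, 0, 40]]])

```text
clock: 15.5
eef_pos: [0.4867, 0.0712, 0.0332]
tool_rot: [-0.158, 0.987, -0.001, 0.005]
ft_force: [-0.3, -0.1, -0.5]
grip_width: 0.0402
```

```bash
python3 -c "
from st import *
state();want(.4828,.0712,.0285,198.5)
import cups;print(cups.cup('d',(.5397,.09,.327,0)))"
```

```text
t 15.5 pos [0.4867 0.0712 0.0332] psi -161.85 ztool [ 0.009 -0.    -1.   ] q [ 0.146  0.401 -0.335  0.826 -0.001 -0.171] F [-0.3 -0.1 -0.5] T [-0.02  0.02 -0.  ] w 0.0402
shift(now frame)mm [3.7 1.3 4.7] shift(final frame) [3.7 1.3 4.7] turn [-0.18  0.51 -0.35]
(array([0.54037345, 0.09113173, 0.32855916]), np.float64(19.043137254901964), ['scene'])
```

Call:
jog_arm(deltas=[[[3.5, 1.3, 5, 0, 0.5, -0.3, 40], [0, 0, 1, 0, 0, 0, 5], [0, 0, 1, 0, 0, 0, 5], [0, 0, 0, 0, 0, 0, 5], [0, 0, 0, 0, 0, 0, 5]]])

```text
clock: 16.2
eef_pos: [0.4849, 0.0717, 0.0283]
tool_rot: [-0.161, 0.987, -0.002, 0.003]
ft_force: [0.2, -0.7, 0.8]
grip_width: 0.01
```

```bash
python3 -c "
from st import *
state()"
```

```text
t 16.2 pos [0.4849 0.0717 0.0283] psi -161.5 ztool [ 0.006 -0.002 -1.   ] q [ 0.149  0.408 -0.34   0.817 -0.003 -0.174] F [ 0.2 -0.7  0.8] T [-0.02  0.02 -0.01] w 0.01
```

Call:
jog_arm(deltas=[[[0, 0, -5, 0, 0, 0, 5], [0, 0, -15, 0, 0, 0, 5], [0, 0, -30, 0, 0, 0, 5], [0, 0, -35, 0, 0, 0, 5], [0, 0, -25, 0, 0, 0, 5]]])

```text
clock: 16.7
eef_pos: [0.4796, 0.0713, 0.1377]
tool_rot: [-0.161, 0.987, -0.002, -0.004]
ft_force: [1.0, -0.4, -0.6]
grip_width: 0.0099
```

```bash
python3 - <<'E'
from st import *
from look import *
import cups
state();p=o['eef_pos'];t=np.radians(psi+180)
x0=(p[0]+.06*np.cos(t),p[1]+.06*np.sin(t),t)
print(x0,cups.cup('d',x0+(p[2]-.0285,)),cups.cup('d',(.5397,.09,.327,0)))
for n in im:
  for q in masks_of('cup_d_mid',n): print(n,np.round(q['at']),q['pixels'].sum(),round(q['conf'],2))
E
```

```text
t 16.7 pos [0.4796 0.0713 0.1377] psi -161.51 ztool [-0.007 -0.004 -1.   ] q [ 0.15   0.28  -0.195  1.103 -0.003 -0.173] F [ 1.  -0.4 -0.6] T [ 0.04 -0.04  0.04] w 0.0099
(np.float64(0.5365330797454639), np.float64(0.09033039010090807), np.float64(0.322731593959566)) (array([0.53009416, 0.08944891, 0.31155515]), np.float64(43.352941176470594), ['scene']) (None, None, [])
scene [369. 205.] 191 0.74
scene [435. 188.] 132 0.6
scene [344. 196.] 192 0.49
scene [395. 186.] 167 0.44
top [196. 278.] 286 0.63
top [232. 264.] 226 0.59
```

Cup d is lifted. Turning it so its handle clears cup a's, then carrying.

Call:
jog_arm(deltas=[[[0, 0, -5, 0, 0, -7.9, 5], [0, 0, 0, 0, 0, -7.9, 5], [0, 0, 0, 0, 0, -7.9, 5], [0, 0, 0, 0, 0, -7.8, 5], [0, 0, 0, 0, 0, 0, 5]]])

```text
clock: 17.6
eef_pos: [0.4743, 0.0705, 0.1334]
tool_rot: [-0.432, 0.902, 0.002, -0.012]
ft_force: [-0.5, 0.3, -0.1]
grip_width: 0.0102
```

```bash
python3 -c "
from st import *
state();want(.4872,-.1464,.14,-130)"
```

```text
t 17.6 pos [0.4743 0.0705 0.1334] psi -128.8 ztool [-0.024 -0.007 -1.   ] q [ 0.15   0.287 -0.199  1.109 -0.003 -0.744] F [-0.5  0.3 -0.1] T [-0.08 -0.03 -0.02] w 0.0102
shift(now frame)mm [ 161.1 -145.9   -5.4] shift(final frame) [ 157.9 -149.3   -6.6] turn [ 0.8  -1.16  1.19]
```

Call:
jog_arm(deltas=[[[32, -30, -4, 0.8, -1.2, 1.2, 5], [32, -30, -2, 0, 0, 0, 5], [32, -30, 0, 0, 0, 0, 5], [31, -29, 0, 0, 0, 0, 5], [28, -27, 0, 0, 0, 0, 5]]])

```text
clock: 18.1
eef_pos: [0.4861, -0.1428, 0.1356]
tool_rot: [-0.421, 0.907, 0.002, -0.002]
ft_force: [0.7, -0.6, -0.4]
grip_width: 0.0104
```

Call:
jog_arm(deltas=[[[0, 0, 0, 0, 0, 0, 5], [0, 0, 0, 0, 0, 0, 5]]])

```text
clock: 18.3
eef_pos: [0.4853, -0.1478, 0.134]
tool_rot: [-0.415, 0.91, 0.002, -0.003]
ft_force: [-0.6, -0.1, -0.5]
grip_width: 0.01
```

```bash
python3 -c "
from st import *
state();want(.4872,-.1464,.11,-130)"
```

```text
t 18.3 pos [ 0.4853 -0.1478  0.134 ] psi -131.0 ztool [-0.007  0.002 -1.   ] q [-0.296  0.324 -0.143  1.11   0.    -1.151] F [-0.6 -0.1 -0.5] T [-0.03  0.01  0.  ] w 0.01
shift(now frame)mm [-2.4 -0.6 24. ] shift(final frame) [-2.3 -0.5 24. ] turn [ 0.37 -0.16 -1.  ]
```

Call:
jog_arm(deltas=[[[-2.3, -0.5, 12, 0.3, -0.2, -1, 5], [0, 0, 8, 0, 0, 0, 5], [0, 0, 0, 0, 0, 0, 5], [0, 0, 0, 0, 0, 0, 5]]])

```text
clock: 18.7
eef_pos: [0.4861, -0.1433, 0.1121]
tool_rot: [-0.422, 0.907, 0.002, -0.001]
ft_force: [-0.8, -0.5, 0.1]
grip_width: 0.0099
```

```bash
python3 - <<'E'
from st import *
from look import *
import cups
state();want(.4872,-.1464,.075,-130);p=o['eef_pos'];t=np.radians(psi+180)
ov=[]
for n in im:
    I=cv2.resize(im[n],None,fx=4,fy=4,interpolation=cv2.INTER_CUBIC)
    for P in cups.cupsil(n,'d',p[0]+.058*np.cos(t),p[1]+.058*np.sin(t),t,p[2]-.0283): cv2.polylines(I,[np.round(P*4+1.5).astype(int)],True,(255,0,0),1)
    for P in cups.cupsil(n,'a',.5237,-.102,0,.03): cv2.polylines(I,[np.round(P*4+1.5).astype(int)],True,(0,255,0),1)
    c=proj(n,[.5,-.1,.05])[0]*4
    ov.append(I[int(c[1])-200:int(c[1])+200,int(c[0])-200:int(c[0])+200])
cv2.imwrite("pics/pc.png",np.hstack(ov)[:,:,::-1])
E
```

```text
t 18.7 pos [ 0.4861 -0.1433  0.1121] psi -130.08 ztool [-0.004  0.003 -1.   ] q [-0.288  0.342 -0.181  1.052  0.002 -1.159] F [-0.8 -0.5  0.1] T [ 0.03  0.03 -0.04] w 0.0099
shift(now frame)mm [ 1.7 -3.  37.1] shift(final frame) [ 1.7 -2.8 37.1] turn [ 0.26 -0.01 -0.08]
```

View pics/pc.png

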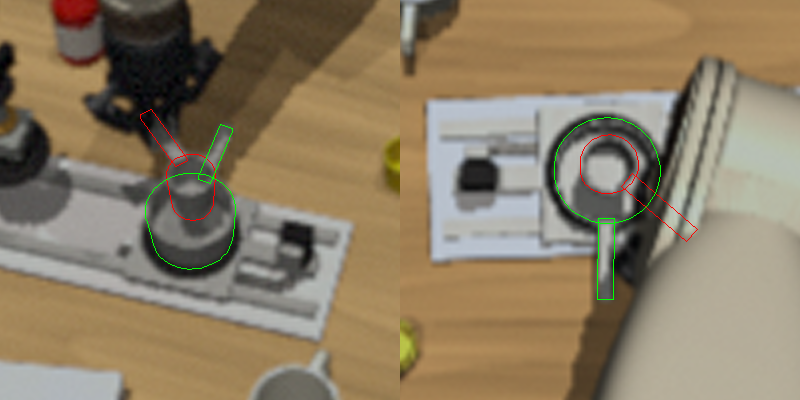

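The held small cup (red) matches the model and hangs over the inside of cup a (green). Correcting about 3 mm and lowering.

Call:
jog_arm(deltas=[[[1.7, -3, 10, 0.2, 0, 0, 5], [0, 0, 12, 0, 0, 0, 5], [0, 0, 6, 0, 0, 0, 5], [0, 0, 0, 0, 0, 0, 5]]])

```text
clock: 19.2
eef_pos: [0.4883, -0.1467, 0.0827]
tool_rot: [-0.422, 0.907, -0.001, 0.001]
ft_force: [-0.0, -0.4, -0.4]
grip_width: 0.0106
```

```bash
python3 -c "
from st import *
state();want(.4872,-.1464,.0645,-130)"
```

```text
t 19.2 pos [ 0.4883 -0.1467  0.0827] psi -130.05 ztool [ 0.002 -0.    -1.   ] q [-0.292  0.374 -0.219  0.976  0.    -1.164] F [-0.  -0.4 -0.4] T [-0.03  0.02 -0.02] w 0.0106
shift(now frame)mm [ 0.5  1.1 18.2] shift(final frame) [ 0.5  1.  18.2] turn [-0.08  0.04 -0.05]
```

Call:
jog_arm(deltas=[[[0.5, 1, 6, 0, 0, 0, 5], [0, 0, 5, 0, 0, 0, 5], [0, 0, 1, 0, 0, 0, 5]]])

```text
clock: 19.5
eef_pos: [0.4869, -0.1465, 0.0694]
tool_rot: [-0.422, 0.907, -0.0, 0.0]
ft_force: [0.2, 0.2, -0.9]
grip_width: 0.0099
```

Call:
jog_arm(deltas=[[[0, 0, 2, 0, 0, 0, 5]]])

```text
clock: 19.6
eef_pos: [0.4871, -0.1466, 0.0674]
tool_rot: [-0.422, 0.907, -0.0, 0.0]
ft_force: [-0.8, 1.0, -0.9]
grip_width: 0.0101
```

Call:
jog_arm(deltas=[[[0, 0, 1.5, 0, 0, 0, 5]]])

```text
clock: 19.7
eef_pos: [0.4871, -0.1466, 0.0658]
tool_rot: [-0.422, 0.907, -0.0, 0.001]
ft_force: [0.1, 0.7, -0.4]
grip_width: 0.0103
```

```bash
python3 -c "
from st import *
state();want(.4872,-.1464,.0645,-130)"
```

```text
t 19.7 pos [ 0.4871 -0.1466  0.0658] psi -130.08 ztool [ 0.001 -0.    -1.   ] q [-0.292  0.392 -0.244  0.934  0.    -1.164] F [ 0.1  0.7 -0.4] T [ 0.01 -0.01 -0.02] w 0.0103
shift(now frame)mm [-0.2  0.   1.3] shift(final frame) [-0.2  0.   1.3] turn [-0.06  0.04 -0.08]
```

Call:
jog_arm(deltas=[[[0, 0, 1, 0, 0, 0, 5]]])

```text
clock: 19.8
eef_pos: [0.4872, -0.1466, 0.0647]
tool_rot: [-0.422, 0.907, -0.0, 0.001]
ft_force: [-0.1, -0.1, -0.3]
grip_width: 0.0104
```

Call:
jog_arm(deltas=[[[0, 0, 1, 0, 0, 0, 5]]])

```text
clock: 19.9
eef_pos: [0.4873, -0.1469, 0.0641]
tool_rot: [-0.422, 0.907, -0.001, 0.001]
ft_force: [-2.4, -0.3, 3.8]
grip_width: 0.01
```

Call:
jog_arm(deltas=[[[0, 0, 0.7, 0, 0, 0, 5]]])

```text
clock: 20.0
eef_pos: [0.4873, -0.1471, 0.0639]
tool_rot: [-0.422, 0.907, -0.001, 0.001]
ft_force: [-2.9, -1.0, 5.2]
grip_width: 0.0099
```

Contact at the expected height, so cup d stands on cup a's floor. Releasing and looking.

Call:
jog_arm(deltas=[[[0, 0, -0.5, 0, 0, 0, 30], [0, 0, 0, 0, 0, 0, 30], [0, 0, 0, 0, 0, 0, 30], [0, 0, -8, 0, 0, 0, 30], [0, 0, -25, 0, 0, 0, 30]]])

```text
clock: 20.5
eef_pos: [0.4851, -0.146, 0.0955]
tool_rot: [-0.422, 0.907, 0.001, -0.001]
ft_force: [0.1, 0.8, 0.5]
grip_width: 0.0298
```

Call:
jog_arm(deltas=[[[0, 0, -40, 0, 0, 0, 60], [0, 0, -40, 0, 0, -6, 60], [-30, 38, 0, 0, 0, 0, 60], [-30, 38, 0, 0, 0, 0, 60], [-30, 38, 0, 0, 0, 0, 60]]])

```text
clock: 21.0
eef_pos: [0.4463, -0.0095, 0.1853]
tool_rot: [-0.466, 0.885, -0.003, 0.004]
ft_force: [0.5, 0.4, -0.3]
grip_width: 0.0597
```

Call:
jog_arm(deltas=[[[-20, 25, 0, 0, 0, -8, 60], [0, 0, 0, 0, 0, -8, 60], [0, 0, 0, 0, 0, -8, 60], [0, 0, 0, 0, 0, -8, 60], [0, 0, 0, 0, 0, -5, 60]]])

```text
clock: 21.5
eef_pos: [0.4345, 0.0288, 0.1893]
tool_rot: [0.735, -0.678, 0.005, -0.006]
ft_force: [-0.0, 0.4, 0.3]
grip_width: 0.0599
```

```bash
python3 - <<'E'
from st import *
from look import *
import cups
state();th=np.radians(2.93);s=np.array([.526,-.102])
G=s+.1*np.array([-np.sin(th),np.cos(th)])-.003*np.array([np.cos(th),np.sin(th)])
print("grip target",G);want(G[0],G[1],.04,-87.1)
print(cups.cup('a',(.524,-.102,0,.03)))
ov=[]
for n in im:
    I=cv2.resize(im[n],None,fx=4,fy=4,interpolation=cv2.INTER_CUBIC)
    for k,z,t in(('d',.036,np.radians(50)),('a',.03,0)):
        for P in cups.cupsil(n,k,.524,-.102,t,z): cv2.polylines(I,[np.round(P*4+1.5).astype(int)],True,(255,0,0) if k=='d' else (0,255,0),1)
    R2=np.array([[np.cos(th),-np.sin(th)],[np.sin(th),np.cos(th)]])
    b=np.array([[-.016,-.015],[.01,-.015],[.01,.015],[-.016,.015]])@R2.T+s+.1*R2[:,1]
    for z in(.027,.077): cv2.polylines(I,[np.round(proj(n,np.c_[b,np.full(4,z)])*4+1.5).astype(int)],True,(255,255,0),1)
    c=proj(n,[.5,-.06,.05])[0]*4
    ov.append(I[int(c[1])-200:int(c[1])+200,int(c[0])-200:int(c[0])+200])
cv2.imwrite("pics/pd.png",np.hstack(ov)[:,:,::-1])
E
```

```text
t 21.5 pos [0.4345 0.0288 0.1893] psi -85.39 ztool [ 0.015  0.002 -1.   ] q [ 6.600e-02  1.260e-01 -2.490e-01  1.180e+00  1.000e-03 -1.586e+00] F [-0.   0.4  0.3] T [0.04 0.02 0.01] w 0.0599
grip target [ 0.51789234 -0.00228407]
shift(now frame)mm [ 37.8 -78.3 150.5] shift(final frame) [ 35.3 -81.7 149.3] turn [-0.88  0.05  1.71]
(array([ 0.52342276, -0.10114397, -0.01088292]), np.float64(239.07254901960783), ['scene', 'top'])
```

View pics/pd.png

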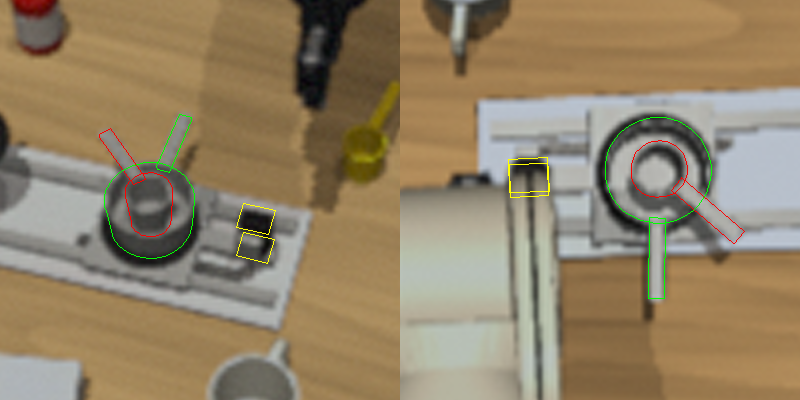

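The nest overlays well: cup d sits inside cup a, the handles are 50° apart, and the carriage grip lies where predicted. Moving to the grip.

Call:
jog_arm(deltas=[[[18, -39, 0, -0.9, 0, 1.7, 70], [17, -42, 10, 0, 0, 0, 70], [0, 0, 30, 0, 0, 0, 70], [0, 0, 20, 0, 0, 0, 70], [0, 0, 0, 0, 0, 0, 70]]])

```text
clock: 22.2
eef_pos: [0.5185, -0.0036, 0.1269]
tool_rot: [0.719, -0.695, -0.001, 0.001]
ft_force: [0.5, -1.0, 0.2]
grip_width: 0.0702
```

```bash
python3 -c "
from st import *
state();want(.5179,-.0023,.04,-87.1)"
```

```text
t 22.2 pos [ 0.5185 -0.0036  0.1269] psi -88.12 ztool [-0.003  0.001 -1.   ] q [-8.000e-03  3.480e-01 -1.290e-01  1.097e+00  1.000e-03 -1.611e+00] F [ 0.5 -1.   0.2] T [-0.02  0.03 -0.  ] w 0.0702
shift(now frame)mm [-1.2  0.3 86.9] shift(final frame) [-1.3  0.5 86.9] turn [ 0.16  0.07 -1.02]
```

Call:
jog_arm(deltas=[[[-1, 0, 30, 0, 0, -1, 70], [0, 0, 30, 0, 0, 0, 70], [0, 0, 15, 0, 0, 0, 70], [0, 0, 5, 0, 0, 0, 70], [0, 0, 0, 0, 0, 0, 70]]])

```text
clock: 22.7
eef_pos: [0.521, -0.0027, 0.0495]
tool_rot: [0.723, -0.691, 0.001, -0.001]
ft_force: [0.3, 0.1, 0.5]
grip_width: 0.0702
```

```bash
python3 -c "
from st import *
state();want(.5179,-.0023,.04,-87.1)"
```

```text
t 22.7 pos [ 0.521  -0.0027  0.0495] psi -87.4 ztool [ 0.003  0.001 -1.   ] q [-6.000e-03  4.320e-01 -2.310e-01  9.060e-01  1.000e-03 -1.622e+00] F [0.3 0.1 0.5] T [-0.01 -0.01  0.07] w 0.0702
shift(now frame)mm [-0.5  3.1  9.5] shift(final frame) [-0.6  3.1  9.5] turn [-0.17  0.06 -0.3 ]
```

Call:
jog_arm(deltas=[[[-0.5, 3, 8, 0, 0, 0, 60], [0, 0, 1, 0, 0, 0, 45], [0, 0, 0, 0, 0, 0, 20], [0, 0, 0, 0, 0, 0, 10], [0, 0, 0, 0, 0, 0, 10]]])

```text
clock: 23.2
eef_pos: [0.5204, -0.0023, 0.045]
tool_rot: [0.723, -0.691, 0.003, -0.004]
ft_force: [2.3, -0.8, -10.5]
grip_width: 0.023
```

Call:
jog_arm(deltas=[[[0, 0, 0, 0, 0, 0, 10], [0, 0, 0, 0, 0, 0, 10]]])

```text
clock: 23.4
eef_pos: [0.5204, -0.0023, 0.045]
tool_rot: [0.724, -0.69, 0.004, -0.004]
ft_force: [-2.2, -0.5, -3.1]
grip_width: 0.0226
```

```bash
python3 -c "
from st import *
state();want(.5179,-.0023,.04,-87.1)"
```

```text
t 23.4 pos [ 0.5204 -0.0023  0.045 ] psi -87.3 ztool [ 0.011  0.001 -1.   ] q [-5.000e-03  4.310e-01 -2.470e-01  8.820e-01  1.000e-03 -1.623e+00] F [-2.2 -0.5 -3.1] T [-0.06 -0.89  0.32] w 0.0226
shift(now frame)mm [-0.1  2.6  4.9] shift(final frame) [-0.1  2.5  5. ] turn [-0.63  0.01 -0.2 ]
```

The plate is fully squeezed. Sliding the carriage along tool +x.

Call:
jog_arm(deltas=[[[4, 0, 0, 0, 0, 0, 10], [8, 0, 0, 0, 0, 0, 10], [10, 0, 0, 0, 0, 0, 10], [10, 0, 0, 0, 0, 0, 10], [10, 0, 0, 0, 0, 0, 10]]])

```text
clock: 23.9
eef_pos: [0.5227, -0.0451, 0.045]
tool_rot: [0.724, -0.689, 0.003, -0.005]
ft_force: [-1.4, 2.2, -2.0]
grip_width: 0.0225
```

```bash
python3 -c "
from st import *
state()"
```

```text
t 23.9 pos [ 0.5227 -0.0451  0.045 ] psi -87.17 ztool [ 0.011  0.004 -1.   ] q [-0.089  0.438 -0.235  0.887  0.005 -1.709] F [-1.4  2.2 -2. ] T [ 0.29 -0.98  0.12] w 0.0225
```

Call:
jog_arm(deltas=[[[11, 0, 0, 0, 0, 0, 10], [11, 0, 0, 0, 0, 0, 10], [11, 0, 0, 0, 0, 0, 10], [11, 0, 0, 0, 0, 0, 10], [11, 0, 0, 0, 0, 0, 10]]])

```text
clock: 24.4
eef_pos: [0.526, -0.1059, 0.045]
tool_rot: [0.724, -0.69, 0.003, -0.006]
ft_force: [-0.8, 2.6, -2.7]
grip_width: 0.023
```

Call:
jog_arm(deltas=[[[11, 0, 0, 0, 0, 0, 10], [11, 0, 0, 0, 0, 0, 10], [11, 0, 0, 0, 0, 0, 10], [8, 0, 0, 0, 0, 0, 10], [5, 0, 0, 0, 0, 0, 10]]])

```text
clock: 24.9
eef_pos: [0.5288, -0.1572, 0.045]
tool_rot: [0.723, -0.69, 0.003, -0.006]
ft_force: [0.5, 1.5, -2.0]
grip_width: 0.0225
```

Call:
jog_arm(deltas=[[[4, 0, 0, 0, 0, 0, 10], [4, 0, 0, 0, 0, 0, 10], [4, 0, 0, 0, 0, 0, 10]]])

```text
clock: 25.2
eef_pos: [0.5295, -0.1702, 0.045]
tool_rot: [0.724, -0.69, 0.003, -0.006]
ft_force: [-0.4, 1.1, -2.6]
grip_width: 0.0228
```

Call:
jog_arm(deltas=[[[2, 0, 0, 0, 0, 0, 10]]])

```text
clock: 25.3
eef_pos: [0.5295, -0.172, 0.045]
tool_rot: [0.724, -0.69, 0.003, -0.006]
ft_force: [-0.4, 6.5, -0.6]
grip_width: 0.0227
```

Call:
jog_arm(deltas=[[[2, 0, 0, 0, 0, 0, 10]]])

```text
clock: 25.4
eef_pos: [0.5295, -0.172, 0.0451]
tool_rot: [0.724, -0.69, 0.001, -0.008]
ft_force: [-1.5, 10.9, 1.0]
grip_width: 0.0227
```

Call:
jog_arm(deltas=[[[1.5, 0, 0, 0, 0, 0, 10]]])

```text
clock: 25.5
eef_pos: [0.5295, -0.172, 0.0451]
tool_rot: [0.724, -0.689, 0.0, -0.009]
ft_force: [-0.4, 4.8, -0.1]
grip_width: 0.0226
```

Against the stop. Releasing so the latch springs out, then retreating up and away from the clamp.

Call:
jog_arm(deltas=[[[0.5, 0, 0, 0, 0, 0, 30], [0, 0, 0, 0, 0, 0, 60], [0, 0, 0, 0, 0, 0, 60], [0, 0, 0, 0, 0, 0, 70], [0, 0, -10, 0, 0, 0, 70]]])

```text
clock: 26.0
eef_pos: [0.5298, -0.1729, 0.0548]
tool_rot: [0.724, -0.69, 0.001, -0.008]
ft_force: [-0.8, 0.2, -0.7]
grip_width: 0.0698
```

Call:
jog_arm(deltas=[[[0, 0, -40, 0, 0, 0, 70], [0, 0, -45, 0, 0, 0, 70], [-20, 0, -45, 0, 0, 0, 70], [-45, 0, -30, 0, 0, 0, 70], [-45, 0, -30, 0, 0, 0, 70]]])

```text
clock: 26.5
eef_pos: [0.5188, -0.0744, 0.2463]
tool_rot: [0.72, -0.694, -0.003, -0.005]
ft_force: [1.0, -0.3, -0.5]
grip_width: 0.07
```

Call:
jog_arm(deltas=[[[-40, 45, -10, 0, 0, 0, 70], [-20, 45, -10, 0, 0, 0, 70], [0, 0, 0, 0, 0, 0, 70], [0, 0, 0, 0, 0, 0, 70]]])

```text
clock: 26.9
eef_pos: [0.4343, -0.0204, 0.2735]
tool_rot: [0.722, -0.692, 0.003, -0.01]
ft_force: [-0.3, 0.3, 0.5]
grip_width: 0.0696
```

```bash
python3 - <<'E'
from st import *
from look import *
import cups
state();th=np.radians(3);s=np.array([.526,-.102]);R2=np.array([[np.cos(th),-np.sin(th)],[np.sin(th),np.cos(th)]])
ax=s-.17*R2[:,1];print("axis",ax)
ov=[]
for n in im:
    I=cv2.resize(im[n],None,fx=4,fy=4,interpolation=cv2.INTER_CUBIC)
    for k,z,t in(('d',.036,np.radians(50)),('a',.03,0)):
        for P in cups.cupsil(n,k,ax[0]-.002,ax[1],t,z): cv2.polylines(I,[np.round(P*4+1.5).astype(int)],True,(255,0,0) if k=='d' else (0,255,0),1)
    c=proj(n,[.53,-.24,.12])[0]*4
    ov.append(I[int(c[1])-200:int(c[1])+200,int(c[0])-200:int(c[0])+200])
cv2.imwrite("pics/pe.png",np.hstack(ov)[:,:,::-1])
E
```

```text
t 26.9 pos [ 0.4343 -0.0204  0.2735] psi -87.54 ztool [ 0.017  0.01  -1.   ] q [-0.055  0.082 -0.077  1.395  0.011 -1.668] F [-0.3  0.3  0.5] T [-0.04 -0.05  0.02] w 0.0696
axis [ 0.53489711 -0.27176702]
```

View pics/pe.png

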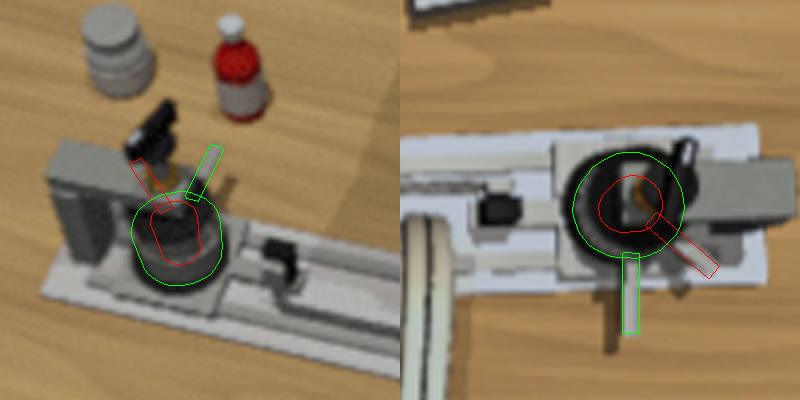

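The overlay shows the carriage home under the clamp with both cups where modelled. The bar's white dash is at the upper right in the top view. Now I measure the knob.

```bash
cat > knob.py <<'E'
from look import *
def sil(n,x,y,a,z):
    c,s=np.cos(a),np.sin(a)
    b=np.array([(u,v,w) for u in(-.031,.031) for v in(-.0065,.0065) for w in(-.013,.013)])
    B=np.c_[x+c*b[:,0]-s*b[:,1],y+s*b[:,0]+c*b[:,1],z+b[:,2]]
    D=np.vstack([np.c_[x+.02*np.cos(A_),y+.02*np.sin(A_),np.full(48,z+h)] for h in(-.021,-.013)])
    return [cv2.convexHull(proj(n,P).astype(np.float32)) for P in(B,D)]
def fitknob(z,x0,free=False,verbose=False):
    M={}
    for n in im:
        c=proj(n,[x0[0],x0[1],z])[0]
        for t in("knob_grip","knob"):
            L=[q for q in masks_of(t,n) if np.hypot(*(np.array(q["at"])-c))<9]
            if L and n not in M: M[n]=L[0]["pixels"]*1.
    def cost(p,zz=None): return sum(np.abs(draw(sil(n,p[0],p[1],p[2]*10,p[3] if free else z))-m).sum() for n,m in M.items())
    best=None
    for da in(-.3,0,.3):
        p0=np.array([x0[0],x0[1],(x0[2]+da)/10]+([z] if free else []))
        r=minimize(cost,p0,method="Nelder-Mead",options=dict(initial_simplex=np.vstack([p0]+[p0+d for d in np.eye(len(p0))*.012]),xatol=1e-4,fatol=.3))
        if best is None or r.fun<best.fun: best=r
    p=best.x.copy();p[2]*=10;return p,best.fun/max(1,len(M)),list(M),[int(m.sum()) for m in M.values()]
E
python3 - <<'E'
from knob import *
o=np.array([[466,455-320],[487,375-320]])/4+[300,170]
q=toplane("top",o,.225);print(q.round(4),np.degrees(np.arctan2(*(q[1]-q[0])[1::-1])),q.mean(0))
a0=np.arctan2(*(q[1]-q[0])[1::-1])
print(fitknob(.217,(.536,-.272,a0)));print(fitknob(.217,(.536,-.272,a0),True))
ov=[]
for n in im:
    I=cv2.resize(im[n],None,fx=8,fy=8,interpolation=cv2.INTER_CUBIC)
    for P in sil(n,.536,-.272,a0,.217): cv2.polylines(I,[np.round(P*8+3.5).astype(int)],True,(255,0,0),1)
    c=proj(n,[.536,-.272,.217])[0]*8
    ov.append(I[int(c[1])-200:int(c[1])+200,int(c[0])-200:int(c[0])+200])
cv2.imwrite("pics/pk.png",np.hstack(ov)[:,:,::-1])
E
```

```text
[[ 0.5068 -0.2661  0.225 ]
 [ 0.5616 -0.2807  0.225 ]] -14.887836473638947 [ 0.53419264 -0.27340582  0.225     ]
(array([ 0.53587044, -0.27211728, -0.21814812]), np.float64(27.772549019607844), ['scene', 'top'], [176, 227])
(array([ 0.53561934, -0.27377702, -0.21763456,  0.21027499]), np.float64(20.89607843137255), ['scene', 'top'], [176, 227])
```

View pics/pk.png

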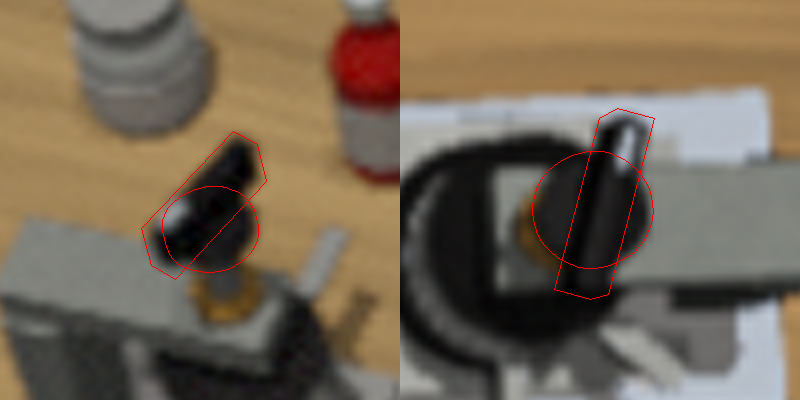

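The fitted knob height is about 0.210, possibly already partly screwed down, with yaw about −12.5°. I'll turn the tool to ψ = 167.5° and touch off the bar's top with shut fingers to get its exact height.

Call:
jog_arm(deltas=[[[0, 0, -10, -0.8, 0.5, 8.5, 40], [0, 0, 0, 0, 0, 8.5, 20], [0, 0, 0, 0, 0, 8.5, 0], [0, 0, 0, 0, 0, 8.5, 0], [0, 0, 0, 0, 0, 8.5, 0]]])

```text
clock: 28.0
eef_pos: [0.4349, -0.0212, 0.2815]
tool_rot: [-0.416, 0.909, 0.001, -0.001]
ft_force: [0.1, 0.2, 0.0]
grip_width: 0.0002
```

Call:
jog_arm(deltas=[[[0, 0, 0, 0, 0, 8.5, 0], [0, 0, 0, 0, 0, 8.5, 0], [0, 0, 0, 0, 0, 8.5, 0], [0, 0, 0, 0, 0, 8.5, 0], [0, 0, 0, 0, 0, 8.5, 0]]])

```text
clock: 28.5
eef_pos: [0.4352, -0.0213, 0.2811]
tool_rot: [-0.054, 0.999, 0.001, -0.001]
ft_force: [-0.0, -0.5, -0.1]
grip_width: 0.0001
```

Call:
jog_arm(deltas=[[[0, 0, 0, 0, 0, 8.5, 0], [0, 0, 0, 0, 0, 8.5, 0], [0, 0, 0, 0, 0, 0, 0]]])

```text
clock: 28.8
eef_pos: [0.4353, -0.0214, 0.2809]
tool_rot: [0.096, 0.995, 0.001, -0.002]
ft_force: [1.0, 0.6, -0.3]
grip_width: 0.0003
```

```bash
python3 -c "
from st import *
state();want(.5357,-.2725,.265,167.5)"
```

```text
t 28.8 pos [ 0.4353 -0.0214  0.2809] psi 168.98 ztool [-0.003  0.002 -1.   ] q [-0.05   0.099 -0.039  1.437  0.002  0.142] F [ 1.   0.6 -0.3] T [ 0.07 -0.02  0.01] w 0.0003
shift(now frame)mm [-146.6 -227.3   15. ] shift(final frame) [-152.3 -223.5   15.9] turn [ 0.08 -0.22  1.48]
```

Call:
jog_arm(deltas=[[[-25, -37, 0, 0, 0, 1.5, 0], [-25, -37, 0, 0, 0, 0, 0], [-25, -37, 0, 0, 0, 0, 0], [-25, -37, 0, 0, 0, 0, 0], [-25, -37, 0, 0, 0, 0, 0]]])

```text
clock: 29.3
eef_pos: [0.5228, -0.2289, 0.2809]
tool_rot: [0.095, 0.996, 0.002, -0.001]
ft_force: [1.7, 0.2, 0.1]
grip_width: 0.0003
```

Call:
jog_arm(deltas=[[[-22, -34, 0, 0, 0, 0, 0], [0, 0, 5, 0, 0, 0, 0], [0, 0, 0, 0, 0, 0, 0]]])

```text
clock: 29.6
eef_pos: [0.5394, -0.274, 0.2719]
tool_rot: [0.093, 0.996, 0.002, -0.002]
ft_force: [-0.8, -1.1, -0.2]
grip_width: -0.0002
```

```bash
python3 -c "
from st import *
state();want(.5357,-.2725,.225,167.5)"
```

```text
t 29.6 pos [ 0.5394 -0.274   0.2719] psi 169.27 ztool [-0.004  0.004 -1.   ] q [-0.471  0.453  0.413  1.536  0.002 -0.284] F [-0.8 -1.1 -0.2] T [-0.01 -0.   -0.02] w -0.0002
shift(now frame)mm [ 3.7  0.6 46.9] shift(final frame) [ 4.   0.6 46.9] turn [ 0.21 -0.26  1.77]
```

Call:
jog_arm(deltas=[[[4, 0.6, 15, 0.2, -0.2, 1.8, 0], [0, 0, 14, 0, 0, 0, 0], [0, 0, 5, 0, 0, 0, 0]]])

```text
clock: 29.9
eef_pos: [0.5352, -0.2705, 0.238]
tool_rot: [0.106, 0.994, 0.0, 0.0]
ft_force: [-0.6, 0.7, 0.7]
grip_width: -0.0001
```

Call:
jog_arm(deltas=[[[0, 0, 2, 0, 0, 0, 0]]])

```text
clock: 30.0
eef_pos: [0.5348, -0.2693, 0.2359]
tool_rot: [0.105, 0.994, 0.0, -0.0]
ft_force: [-0.0, -0.3, -0.5]
grip_width: -0.0006
```

Call:
jog_arm(deltas=[[[0, 0, 2, 0, 0, 0, 0]]])

```text
clock: 30.1
eef_pos: [0.5348, -0.2686, 0.2345]
tool_rot: [0.104, 0.995, 0.0, -0.0]
ft_force: [0.4, -0.3, 0.4]
grip_width: 0.0002
```

Call:
jog_arm(deltas=[[[0, 0, 2, 0, 0, 0, 0]]])

```text
clock: 30.2
eef_pos: [0.5351, -0.2682, 0.2332]
tool_rot: [0.104, 0.995, 0.0, 0.0]
ft_force: [-0.5, 0.2, -0.1]
grip_width: 0.0003
```

```bash
python3 -c "
from st import *
state();want(.5357,-.2725,.225,167.5)"
```

```text
t 30.2 pos [ 0.5351 -0.2682  0.2332] psi 168.08 ztool [ 0.001  0.    -1.   ] q [-0.465  0.439  0.293  1.424  0.    -0.257] F [-0.5  0.2 -0.1] T [0.03 0.03 0.02] w 0.0003
shift(now frame)mm [-1.5 -4.1  8.2] shift(final frame) [-1.5 -4.1  8.2] turn [0.01 0.05 0.58]
```

Call:
jog_arm(deltas=[[[-1.5, -4.5, 1.5, 0, 0, 0.6, 0], [0, 0, 1.5, 0, 0, 0, 0]]])

```text
clock: 30.4
eef_pos: [0.5363, -0.2731, 0.2312]
tool_rot: [0.109, 0.994, -0.0, 0.001]
ft_force: [0.2, -0.0, -0.3]
grip_width: -0.0001
```

Call:
jog_arm(deltas=[[[0, 0, 1.3, 0, 0, 0, 0]]])

```text
clock: 30.5
eef_pos: [0.5364, -0.2734, 0.2301]
tool_rot: [0.109, 0.994, -0.0, 0.002]
ft_force: [-0.4, 0.9, 0.5]
grip_width: -0.0001
```

Call:
jog_arm(deltas=[[[0, 0, 1.3, 0, 0, 0, 0]]])

```text
clock: 30.6
eef_pos: [0.5365, -0.2736, 0.2289]
tool_rot: [0.109, 0.994, -0.001, 0.002]
ft_force: [-0.2, 0.6, 6.9]
grip_width: -0.0001
```

Call:
jog_arm(deltas=[[[0, 0, 1.3, 0, 0, 0, 0]]])

```text
clock: 30.7
eef_pos: [0.5367, -0.2737, 0.2288]
tool_rot: [0.109, 0.994, -0.001, 0.003]
ft_force: [-2.3, 3.0, 9.3]
grip_width: -0.0001
```

Call:
jog_arm(deltas=[[[0, 0, 1.3, 0, 0, 0, 0]]])

```text
clock: 30.8
eef_pos: [0.5367, -0.2736, 0.2289]
tool_rot: [0.109, 0.994, -0.001, 0.003]
ft_force: [-2.0, 0.7, 6.4]
grip_width: -0.0002
```

Touched the bar's top at z ≈ 0.229, so the knob centre is at about 0.216 and the joint is near 0. About 410° is needed. Now gripping the bar.

Call:
jog_arm(deltas=[[[0, 0, -12, 0, 0, 0, 0], [0, 0, -12, 0, 0, 0, 40], [0, 0, 0, 0, 0, 0, 40], [0, 0, 0, 0, 0, 0, 40], [0, 0, 0, 0, 0, 0, 40]]])

```text
clock: 31.3
eef_pos: [0.5364, -0.2737, 0.2538]
tool_rot: [0.109, 0.994, -0.001, 0.003]
ft_force: [0.6, 0.1, 0.2]
grip_width: 0.0402
```

```bash
python3 -c "
from st import *
state();want(.5365,-.2725,.208,167.5)"
```

```text
t 31.3 pos [ 0.5364 -0.2737  0.2538] psi 167.45 ztool [ 0.006 -0.002 -1.   ] q [-4.72e-01  4.38e-01  3.43e-01  1.47e+00  1.00e-03 -2.53e-01] F [0.6 0.1 0.2] T [ 0.03 -0.07 -0.02] w 0.0402
shift(now frame)mm [ 0.5  1.2 45.8] shift(final frame) [ 0.2  1.2 45.8] turn [-0.05  0.39 -0.05]
```

Call:
jog_arm(deltas=[[[0, 1, 15, 0, 0.4, 0, 40], [0, 0, 15, 0, 0, 0, 40], [0, 0, 8, 0, 0, 0, 40], [0, 0, 4, 0, 0, 0, 40], [0, 0, 0, 0, 0, 0, 40]]])

```text
clock: 31.8
eef_pos: [0.5353, -0.2717, 0.2048]
tool_rot: [0.109, 0.994, 0.001, -0.003]
ft_force: [-0.0, -0.0, 0.2]
grip_width: 0.0398
```

```bash
python3 -c "
from st import *
state();want(.5365,-.2725,.208,167.5)"
```

```text
t 31.8 pos [ 0.5353 -0.2717  0.2048] psi 167.46 ztool [-0.007  0.002 -1.   ] q [-4.690e-01  4.590e-01  2.500e-01  1.369e+00 -1.000e-03 -2.500e-01] F [-0.  -0.   0.2] T [-0.03 -0.01  0.01] w 0.0398
shift(now frame)mm [-1.3 -0.5 -3.2] shift(final frame) [-1.4 -0.5 -3.2] turn [ 0.04 -0.4  -0.04]
```

Call:
jog_arm(deltas=[[[-1.3, -0.5, -3.5, 0, -0.4, 0, 40], [0, 0, 0, 0, 0, 0, 20], [0, 0, 0, 0, 0, 0, 3], [0, 0, 0, 0, 0, 0, 3], [0, 0, 0, 0, 0, 0, 3]]])

```text
clock: 32.3
eef_pos: [0.5368, -0.2731, 0.2092]
tool_rot: [0.11, 0.994, -0.0, 0.001]
ft_force: [0.0, 0.5, -2.4]
grip_width: 0.0118
```

```bash
python3 -c "
from st import *
state()"
```

```text
t 32.3 pos [ 0.5368 -0.2731  0.2092] psi 167.43 ztool [ 0.001 -0.    -1.   ] q [-0.471  0.454  0.255  1.37   0.    -0.251] F [ 0.   0.5 -2.4] T [ 0.07 -0.04 -0.04] w 0.0118
```

Call:
jog_arm(deltas=[[[0, 0, 0.5, 0, 0, 8.5, 3], [0, 0, 0.6, 0, 0, 8.5, 3], [0, 0, 0.6, 0, 0, 8.5, 3], [0, 0, 0.6, 0, 0, 8.5, 3], [0, 0, 0.6, 0, 0, 8.5, 3]]])

```text
clock: 32.8
eef_pos: [0.536, -0.2742, 0.2064]
tool_rot: [0.468, 0.884, -0.001, 0.001]
ft_force: [-0.8, -0.3, -1.4]
grip_width: 0.0117
```

```bash
python3 -c "
from st import *
state()"
```

```text
t 32.8 pos [ 0.536  -0.2742  0.2064] psi 124.2 ztool [-0.    -0.003 -1.   ] q [-0.472  0.455  0.249  1.363 -0.002  0.502] F [-0.8 -0.3 -1.4] T [-0.12  0.19  0.11] w 0.0117
```

Call:
jog_arm(deltas=[[[0, 0, 0.6, 0, 0, 8.5, 3], [0, 0, 0.6, 0, 0, 8.5, 3], [0, 0, 0.6, 0, 0, 8.5, 3], [0, 0, 0.6, 0, 0, 8.5, 3], [0, 0, 0.6, 0, 0, 8.5, 3]]])

```text
clock: 33.3
eef_pos: [0.5347, -0.2746, 0.2035]
tool_rot: [0.759, 0.651, -0.002, 0.0]
ft_force: [-1.9, -0.4, -0.8]
grip_width: 0.0116
```

Call:
jog_arm(deltas=[[[0, 0, 0.6, 0, 0, 8.5, 3], [0, 0, 0.6, 0, 0, 8.5, 3], [0, 0, 0.6, 0, 0, 8.5, 3], [0, 0, 0.6, 0, 0, 8.5, 3], [0, 0, 0.6, 0, 0, 8.5, 3]]])

```text
clock: 33.8
eef_pos: [0.5334, -0.2739, 0.2007]
tool_rot: [0.945, 0.328, -0.002, 0.0]
ft_force: [-0.7, 0.2, -1.8]
grip_width: 0.0116
```

Call:
jog_arm(deltas=[[[0, 0, 0.6, 0, 0, 8.5, 3], [0, 0, 0.6, 0, 0, 8.5, 3], [0, 0, 0.6, 0, 0, 8.5, 3], [0, 0, 0.6, 0, 0, 8.5, 3], [0, 0, 0.6, 0, 0, 8.5, 3]]])

```text
clock: 34.3
eef_pos: [0.5329, -0.2726, 0.1978]
tool_rot: [0.999, -0.041, -0.003, 0.0]
ft_force: [-1.0, 0.6, -0.7]
grip_width: 0.0115
```

```bash
python3 -c "
from st import *
state()"
```

```text
t 34.3 pos [ 0.5329 -0.2726  0.1978] psi -4.69 ztool [-0.005  0.    -1.   ] q [-4.720e-01  4.560e-01  2.280e-01  1.347e+00 -2.000e-03  2.752e+00] F [-1.   0.6 -0.7] T [ 0.04 -0.01  0.13] w 0.0115
```

Call:
jog_arm(deltas=[[[0, 0, 0.6, 0, 0, 8.5, 3], [0, 0, 0.6, 0, 0, 7, 3], [0, 0, 0, 0, 0, 0, 3]]])

```text
clock: 34.6
eef_pos: [0.533, -0.272, 0.1967]
tool_rot: [0.984, -0.179, -0.002, 0.0]
ft_force: [0.4, -0.0, -2.0]
grip_width: 0.0112
```

```bash
python3 -c "
from st import *
state()"
```

```text
t 34.6 pos [ 0.533  -0.272   0.1967] psi -20.57 ztool [-0.005  0.001 -1.   ] q [-4.710e-01  4.560e-01  2.250e-01  1.344e+00 -2.000e-03  3.029e+00] F [ 0.4 -0.  -2. ] T [-0.09  0.02 -0.11] w 0.0112
```

Call:
jog_arm(deltas=[[[0, 0, 0, 0, 0, 0, 25], [0, 0, 0, 0, 0, 0, 40], [0, 0, 0, 0, 0, 0, 40], [0, 0, -15, 0, 0, 0, 40], [0, 0, -25, 0, 0, 0, 40]]])

```text
clock: 35.1
eef_pos: [0.5318, -0.2712, 0.2347]
tool_rot: [0.985, -0.175, -0.005, -0.001]
ft_force: [0.3, -0.3, 1.0]
grip_width: 0.04
```

Call:
jog_arm(deltas=[[[0, 0, 0, 0, 0, -8.5, 40], [0, 0, 0, 0, 0, -8.5, 40], [0, 0, 0, 0, 0, -8.5, 40], [0, 0, 0, 0, 0, -8.5, 40], [0, 0, 0, 0, 0, -8.5, 40]]])

```text
clock: 35.6
eef_pos: [0.5347, -0.2727, 0.2413]
tool_rot: [0.98, 0.201, 0.0, 0.001]
ft_force: [0.5, 0.4, -0.2]
grip_width: 0.0401
```

Call:
jog_arm(deltas=[[[0, 0, 0, 0, 0, -8.5, 40], [0, 0, 0, 0, 0, -8.5, 40], [0, 0, 0, 0, 0, -8.5, 40], [0, 0, 0, 0, 0, -8.5, 40], [0, 0, 0, 0, 0, -8.5, 40]]])

```text
clock: 36.1
eef_pos: [0.5354, -0.2731, 0.243]
tool_rot: [0.838, 0.546, 0.001, 0.002]
ft_force: [-0.4, 0.1, 0.2]
grip_width: 0.04
```

Call:
jog_arm(deltas=[[[0, 0, 0, 0, 0, -8.5, 40], [0, 0, 0, 0, 0, -8.5, 40], [0, 0, 0, 0, 0, -8.5, 40], [0, 0, 0, 0, 0, -8.5, 40], [0, 0, 0, 0, 0, -8.5, 40]]])

```text
clock: 36.6
eef_pos: [0.5361, -0.2735, 0.2446]
tool_rot: [0.58, 0.815, 0.0, 0.004]
ft_force: [0.3, -0.4, 0.4]
grip_width: 0.0399
```

Call:
jog_arm(deltas=[[[0, 0, 0, 0, 0, -8.5, 40], [0, 0, 0, 0, 0, -8.5, 40], [0, 0, 0, 0, 0, -8.5, 40], [0, 0, 0, 0, 0, -8.5, 40], [0, 0, 0, 0, 0, -8.5, 40]]])

```text
clock: 37.1
eef_pos: [0.5368, -0.2739, 0.2462]
tool_rot: [0.241, 0.97, -0.001, 0.005]
ft_force: [-0.6, -0.9, -0.5]
grip_width: 0.0398
```

```bash
python3 -c "
from st import *
state();want(.5349,-.2729,.2,psi)"
```

```text
t 37.1 pos [ 0.5368 -0.2739  0.2462] psi 152.07 ztool [ 0.009 -0.005 -1.   ] q [-0.472  0.437  0.322  1.446 -0.     0.016] F [-0.6 -0.9 -0.5] T [ 0.07 -0.    0.03] w 0.0398
shift(now frame)mm [ 2.6 -0.  46.1] shift(final frame) [ 2.1 -0.  46.2] turn [-0.01  0.61 -0.  ]
```

Call:
jog_arm(deltas=[[[2, 0, 10, 0, 0.6, -7.4, 40], [0, 0, 15, 0, 0, 0, 40], [0, 0, 10, 0, 0, 0, 40], [0, 0, 3, 0, 0, 0, 40], [0, 0, 0, 0, 0, 0, 40]]])

```text
clock: 37.6
eef_pos: [0.5361, -0.2735, 0.2089]
tool_rot: [0.173, 0.985, -0.001, 0.002]
ft_force: [0.5, -0.3, 0.2]
grip_width: 0.0399
```

```bash
python3 -c "
from st import *
state();want(.5349,-.2729,.1965,159.4)"
```

```text
t 37.6 pos [ 0.5361 -0.2735  0.2089] psi 160.11 ztool [ 0.003 -0.003 -1.   ] q [-4.710e-01  4.510e-01  2.490e-01  1.364e+00 -1.000e-03 -1.240e-01] F [ 0.5 -0.3  0.2] T [-0.01  0.01 -0.02] w 0.0399
shift(now frame)mm [ 1.4  0.2 12.4] shift(final frame) [ 1.4  0.2 12.4] turn [-0.07  0.23  0.71]
```

Call:
jog_arm(deltas=[[[1.4, 0.2, 8, 0, 0.2, 0.7, 40], [0, 0, 3, 0, 0, 0, 40], [0, 0, 0, 0, 0, 0, 20], [0, 0, 0, 0, 0, 0, 3], [0, 0, 0, 0, 0, 0, 3]]])

```text
clock: 38.1
eef_pos: [0.5355, -0.273, 0.1985]
tool_rot: [0.179, 0.984, -0.001, 0.001]
ft_force: [-0.8, 0.3, -0.1]
grip_width: 0.0114
```

Call:
jog_arm(deltas=[[[0, 0, 0, 0, 0, 0, 3], [0, 0, 0, 0, 0, 0, 3]]])

```text
clock: 38.3
eef_pos: [0.5354, -0.2729, 0.1985]
tool_rot: [0.179, 0.984, -0.001, 0.001]
ft_force: [0.8, -1.0, -0.7]
grip_width: 0.0114
```

```bash
python3 -c "
from st import *
state()"
```

```text
t 38.3 pos [ 0.5354 -0.2729  0.1985] psi 159.33 ztool [ 0.002 -0.002 -1.   ] q [-4.710e-01  4.550e-01  2.280e-01  1.341e+00 -1.000e-03 -1.100e-01] F [ 0.8 -1.  -0.7] T [ 0.02 -0.03 -0.08] w 0.0114
```

Call:
jog_arm(deltas=[[[0, 0, 0.6, 0, 0, 8.5, 3], [0, 0, 0.6, 0, 0, 8.5, 3], [0, 0, 0.6, 0, 0, 8.5, 3], [0, 0, 0.6, 0, 0, 8.5, 3], [0, 0, 0.6, 0, 0, 8.5, 3]]])

```text
clock: 38.8
eef_pos: [0.5351, -0.2733, 0.1956]
tool_rot: [0.529, 0.849, -0.001, 0.001]
ft_force: [0.0, 0.1, -0.1]
grip_width: 0.0113
```

Call:
jog_arm(deltas=[[[0, 0, 0.6, 0, 0, 8.5, 3], [0, 0, 0.6, 0, 0, 8.5, 3], [0, 0, 0.6, 0, 0, 8.5, 3], [0, 0, 0.6, 0, 0, 8.5, 3], [0, 0, 0.6, 0, 0, 8.5, 3]]])

```text
clock: 39.3
eef_pos: [0.5346, -0.2733, 0.1928]
tool_rot: [0.803, 0.596, -0.001, 0.001]
ft_force: [-0.7, 0.7, 0.2]
grip_width: 0.012
```

Call:
jog_arm(deltas=[[[0, 0, 0.6, 0, 0, 8.5, 3], [0, 0, 0.6, 0, 0, 8.5, 3], [0, 0, 0.6, 0, 0, 8.5, 3], [0, 0, 0.6, 0, 0, 8.5, 3], [0, 0, 0.6, 0, 0, 8.5, 3]]])

```text
clock: 39.8
eef_pos: [0.5342, -0.273, 0.1899]
tool_rot: [0.966, 0.26, -0.001, 0.001]
ft_force: [-0.2, -0.1, -0.6]
grip_width: 0.0117
```

Call:
jog_arm(deltas=[[[0, 0, 0.6, 0, 0, 8.5, 3], [0, 0, 0.6, 0, 0, 8.5, 3], [0, 0, 0.6, 0, 0, 8.5, 3], [0, 0, 0.6, 0, 0, 8.5, 3], [0, 0, 0, 0, 0, 0, 3]]])

```text
clock: 40.3
eef_pos: [0.5342, -0.2726, 0.1877]
tool_rot: [0.999, -0.037, -0.0, 0.001]
ft_force: [0.3, 1.1, -0.8]
grip_width: 0.0117
```

```bash
python3 -c "
from st import *
state()"
```

```text
t 40.3 pos [ 0.5342 -0.2726  0.1877] psi -4.19 ztool [-0.001 -0.002 -1.   ] q [-4.710e-01  4.590e-01  2.060e-01  1.317e+00 -2.000e-03  2.744e+00] F [ 0.3  1.1 -0.8] T [ 0.05  0.04 -0.13] w 0.0117
```

Turned 351.5° in total and sunk about 23.4 mm. The target is about 412°, so regrip for the last 60°.

Call:
jog_arm(deltas=[[[0, 0, 0, 0, 0, 0, 25], [0, 0, 0, 0, 0, 0, 40], [0, 0, 0, 0, 0, 0, 40], [0, 0, -15, 0, 0, 0, 40], [0, 0, -25, 0, 0, 0, 40]]])

```text
clock: 40.8
eef_pos: [0.5324, -0.2719, 0.2249]
tool_rot: [0.999, -0.032, -0.004, -0.0]
ft_force: [0.2, -0.7, -0.2]
grip_width: 0.0399
```

Call:
jog_arm(deltas=[[[0, 0, 0, 0, 0, -8.5, 40], [0, 0, 0, 0, 0, -8.5, 40], [0, 0, 0, 0, 0, -8.5, 40], [0, 0, 0, 0, 0, -8.5, 40], [0, 0, 0, 0, 0, -8.5, 40]]])

```text
clock: 41.3
eef_pos: [0.5351, -0.2735, 0.231]
tool_rot: [0.941, 0.339, 0.0, 0.003]
ft_force: [-0.2, 0.1, 0.1]
grip_width: 0.0397
```

Call:
jog_arm(deltas=[[[0, 0, 0, 0, 0, -8.5, 40], [0, 0, 0, 0, 0, -8.5, 40], [0, 0, 0, 0, 0, -8.5, 40], [0, 0, 0, 0, 0, -8.5, 40], [0, 0, 0, 0, 0, -8.5, 40]]])

```text
clock: 41.8
eef_pos: [0.5356, -0.2739, 0.2322]
tool_rot: [0.751, 0.66, -0.0, 0.004]
ft_force: [-0.7, 0.0, -0.2]
grip_width: 0.0401
```

Call:
jog_arm(deltas=[[[0, 0, 0, 0, 0, -8.5, 40], [0, 0, 0, 0, 0, -8.5, 40], [0, 0, 0, 0, 0, -8.5, 40], [0, 0, 0, 0, 0, -8.5, 40], [0, 0, 0, 0, 0, -8.5, 40]]])

```text
clock: 42.3
eef_pos: [0.536, -0.2744, 0.2332]
tool_rot: [0.457, 0.889, -0.002, 0.004]
ft_force: [0.2, 0.5, 0.7]
grip_width: 0.04
```

Call:
jog_arm(deltas=[[[0, 0, 0, 0, 0, -8.5, 40], [0, 0, 0, 0, 0, -8.5, 40], [0, 0, 0, 0, 0, -8.5, 40], [0, 0, 0, 0, 0, -8.5, 40], [0, 0, 0, 0, 0, -8.0, 40]]])

```text
clock: 42.8
eef_pos: [0.5365, -0.2748, 0.2342]
tool_rot: [0.102, 0.995, -0.004, 0.004]
ft_force: [-0.7, -0.3, 0.6]
grip_width: 0.04
```

```bash
python3 -c "
from st import *
state();want(.5349,-.2728,.190,175.8)"
```

```text
t 42.8 pos [ 0.5365 -0.2748  0.2342] psi 168.34 ztool [ 0.008 -0.009 -1.   ] q [-0.471  0.44   0.296  1.417 -0.004 -0.268] F [-0.7 -0.3  0.6] T [ 0.01  0.02 -0.03] w 0.04
shift(now frame)mm [ 2.4  2.  44.2] shift(final frame) [ 1.7  1.9 44.2] turn [-0.43  0.5  -7.46]
```

Call:
jog_arm(deltas=[[[2, 2, 10, -0.4, 0.5, -7.4, 40], [0, 0, 14, 0, 0, 0, 40], [0, 0, 9, 0, 0, 0, 40], [0, 0, 3, 0, 0, 0, 40], [0, 0, 0, 0, 0, 0, 40]]])

```text
clock: 43.3
eef_pos: [0.5358, -0.2731, 0.1986]
tool_rot: [0.031, 1.0, -0.001, 0.001]
ft_force: [-0.1, 0.9, 0.0]
grip_width: 0.04
```

```bash
python3 -c "
from st import *
state();want(.5349,-.2728,.188,175.8)"
```

```text
t 43.3 pos [ 0.5358 -0.2731  0.1986] psi 176.41 ztool [ 0.003 -0.002 -1.   ] q [-4.71e-01  4.55e-01  2.28e-01  1.34e+00 -1.00e-03 -4.08e-01] F [-0.1  0.9  0. ] T [ 0.02 -0.05  0.01] w 0.04
shift(now frame)mm [ 1.   0.3 10.6] shift(final frame) [ 1.   0.3 10.6] turn [-0.11  0.17  0.61]
```

Call:
jog_arm(deltas=[[[1, 0.3, 7, 0, 0.2, 0.6, 40], [0, 0, 2, 0, 0, 0, 40], [0, 0, 0, 0, 0, 0, 20], [0, 0, 0, 0, 0, 0, 3], [0, 0, 0, 0, 0, 0, 3]]])

```text
clock: 43.8
eef_pos: [0.5354, -0.2728, 0.1903]
tool_rot: [0.037, 0.999, -0.001, 0.001]
ft_force: [-0.6, 0.5, -0.9]
grip_width: 0.0113
```

Call:
jog_arm(deltas=[[[0, 0, 0, 0, 0, 0, 3], [0, 0, 0, 0, 0, 0, 3]]])

```text
clock: 44.0
eef_pos: [0.5354, -0.2728, 0.1903]
tool_rot: [0.037, 0.999, -0.001, 0.001]
ft_force: [0.5, 0.4, -1.0]
grip_width: 0.0118
```

```bash
python3 -c "
from st import *
state()"
```

```text
t 44.0 pos [ 0.5354 -0.2728  0.1903] psi 175.76 ztool [ 0.001 -0.002 -1.   ] q [-0.47   0.459  0.213  1.322 -0.002 -0.396] F [ 0.5  0.4 -1. ] T [ 0.1   0.05 -0.05] w 0.0118
```

Call:
jog_arm(deltas=[[[0, 0, 0.5, 0, 0, 8.5, 3], [0, 0, 0.6, 0, 0, 8.5, 3], [0, 0, 0.6, 0, 0, 8.5, 3], [0, 0, 0.6, 0, 0, 8.5, 3], [0, 0, 0.6, 0, 0, 8.5, 3]]])

```text
clock: 44.5
eef_pos: [0.5351, -0.2731, 0.1874]
tool_rot: [0.402, 0.916, -0.001, 0.001]
ft_force: [0.1, 0.5, -1.2]
grip_width: 0.0113
```

Call:
jog_arm(deltas=[[[0, 0, 0.6, 0, 0, 8.5, 3], [0, 0, 0.6, 0, 0, 8.5, 3], [0, 0, 0, 0, 0, 0, 3]]])

```text
clock: 44.8
eef_pos: [0.535, -0.2731, 0.1863]
tool_rot: [0.535, 0.845, -0.001, 0.001]
ft_force: [-0.5, -0.2, -0.0]
grip_width: 0.0115
```

```bash
python3 -c "
from st import *
state()"
```

```text
t 44.8 pos [ 0.535  -0.2731  0.1863] psi 115.37 ztool [ 0.    -0.004 -1.   ] q [-0.47   0.461  0.205  1.313 -0.003  0.658] F [-0.5 -0.2 -0. ] T [ 0.08  0.03 -0.08] w 0.0115
```

About 412° in total. Releasing, retreating and checking.

Call:
jog_arm(deltas=[[[0, 0, 0, 0, 0, 0, 25], [0, 0, 0, 0, 0, 0, 40], [0, 0, 0, 0, 0, 0, 40], [0, 0, -15, 0, 0, 0, 40], [0, 0, -30, 0, 0, 0, 40]]])

```text
clock: 45.3
eef_pos: [0.5329, -0.2722, 0.2278]
tool_rot: [0.531, 0.847, -0.002, -0.003]
ft_force: [-0.3, -0.1, -0.6]
grip_width: 0.04
```

Call:
jog_arm(deltas=[[[0, 0, -40, 0, 0, 0, 40], [30, 40, 0, 0, 0, 0, 40], [30, 40, 0, 0, 0, 0, 40], [30, 40, 0, 0, 0, 0, 40], [30, 40, 0, 0, 0, 0, 40]]])

```text
clock: 45.8
eef_pos: [0.6277, -0.0994, 0.276]
tool_rot: [0.535, 0.845, -0.001, 0.004]
ft_force: [0.0, -1.1, 0.0]
grip_width: 0.0403
```

```bash
python3 - <<'E'
from st import *
state()
want(.42,.02,.3,psi)
E
```

```text
t 45.8 pos [ 0.6277 -0.0994  0.276 ] psi 115.26 ztool [ 0.005 -0.006 -1.   ] q [-0.154  0.512  0.518  1.571 -0.006  0.975] F [ 0.  -1.1  0. ] T [-0.01 -0.01  0.04] w 0.0403
shift(now frame)mm [ 196.5 -136.8  -25.8] shift(final frame) [ 196.6 -136.8  -24. ] turn [0.09 0.45 0.  ]
```

Call:
jog_arm(deltas=[[[40, -28, -5, 0, 0, 0, 40], [40, -28, -5, 0, 0, 0, 40], [40, -28, 0, 0, 0, 0, 40], [40, -28, 0, 0, 0, 0, 40], [35, -24, 0, 0, 0, 0, 40]]])

```text
clock: 46.3
eef_pos: [0.4242, 0.0263, 0.2714]
tool_rot: [0.529, 0.848, -0.004, -0.003]
ft_force: [0.0, 0.0, 1.3]
grip_width: 0.0402
```

```bash
python3 - <<'E'
from knob import *
import cups
print(fitknob(.1885,(.535,-.272,-.218-np.radians(412-360))))
print(fitknob(.1885,(.535,-.272,-.218-np.radians(412-360)),True))
ov=[]
for n in im:
    I=cv2.resize(im[n],None,fx=5,fy=5,interpolation=cv2.INTER_CUBIC)
    for P in sil(n,.535,-.2728,-.218-np.radians(52),.1885): cv2.polylines(I,[np.round(P*5+2).astype(int)],True,(255,0,0),1)
    for k,z,t in(('d',.036,np.radians(50)),('a',.03,0)):
        for P in cups.cupsil(n,k,.533,-.272,t,z): cv2.polylines(I,[np.round(P*5+2).astype(int)],True,(0,255,0),1)
    c=proj(n,[.535,-.25,.12])[0]*5
    ov.append(I[int(c[1])-200:int(c[1])+200,int(c[0])-200:int(c[0])+200])
cv2.imwrite("pics/pf.png",np.hstack(ov)[:,:,::-1])
for n in im: cv2.imwrite(f"pics/end_{n}.png",im[n][:,:,::-1])
E
```

```text
(array([ 0.536431  , -0.27218752, -1.13406152]), np.float64(32.05294117647059), ['scene', 'top'], [173, 175])
(array([ 0.53547694, -0.27259873, -1.11463742,  0.18565839]), np.float64(29.84313725490196), ['scene', 'top'], [173, 175])
```

View pics/pf.png

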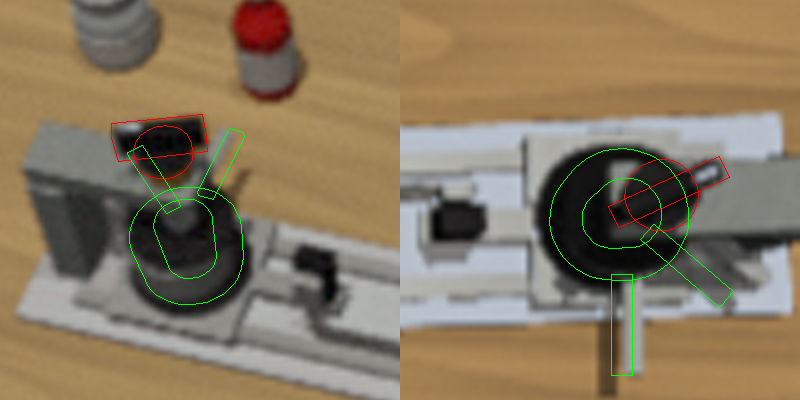

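The knob's yaw and height match. But in the top view cup a's handle now looks about 2 px (~6 mm) toward −y of the outline, so I'm comparing with the earlier picture in full-image pixels.

```bash
python3 - <<'E'
from h import *
cpe={n:proj(n,[.53,-.24,.12])[0]*4 for n in("scene","top")}
P=cv2.imread("pics/pe.png");out=[]
for i,n in enumerate(("scene","top")):
    c=cpe[n].astype(int)-200
    E=cv2.resize(cv2.imread(f"pics/end_{n}.png"),None,fx=4,fy=4,interpolation=cv2.INTER_CUBIC)[c[1]:c[1]+400,c[0]:c[0]+400]
    out.append(np.vstack([P[80:330,400*i:400*i+400],E[80:330]]))
I=np.hstack(out)
for k in range(0,800,50): cv2.line(I,(k,0),(k,500),(255,200,0) if k%100==0 else (200,200,200),1)
cv2.imwrite("pics/cmp.png",I)
E
```

```text
(no output)
```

View pics/cmp.png

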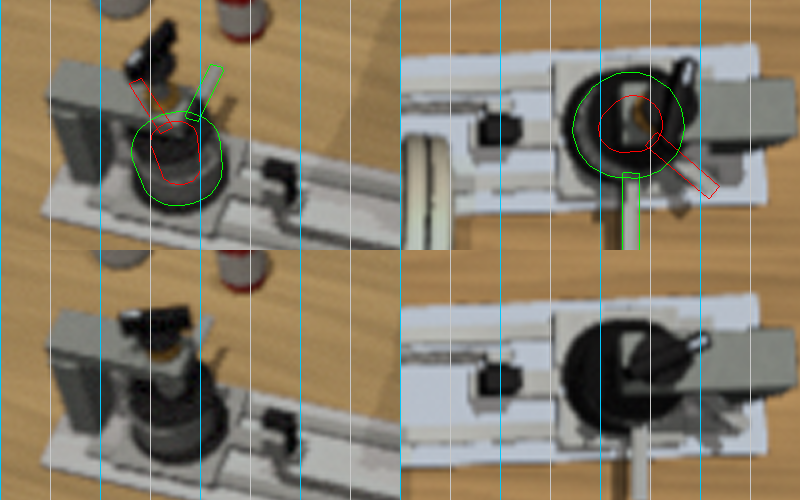

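Carriage unmoved, but both cups' handles have shifted toward −y between the two pictures, which suggests the nest was knocked. Zooming in to quantify.

```bash
python3 - <<'E'
from h import *
out=[]
for n,(u,v) in dict(scene=(225,165),top=(385,180)).items():
    I=cv2.imread(f"pics/end_{n}.png")[v:v+66,u:u+50]
    I=cv2.resize(I,None,fx=8,fy=8,interpolation=cv2.INTER_CUBIC)
    for k in range(0,400,80): cv2.putText(I,str(u+k//8),(k,10),0,.35,(0,0,255));cv2.line(I,(k,0),(k,528),(255,200,0),1)
    for k in range(0,528,80): cv2.putText(I,str(v+k//8),(0,k+10),0,.35,(0,0,255));cv2.line(I,(0,k),(400,k),(255,200,0),1)
    out.append(I)
cv2.imwrite("pics/z.png",np.hstack(out))
for n in("scene","top"):
    camera(n)
    for k in"ad":
        for q in masks_of(f"cup_{k}_mid",n):
            if np.hypot(*(np.array(q["at"])-proj(n,[.53,-.27,.06])[0]))<30: print(n,k,q["conf"],np.round(q["at"]),q["pixels"].sum())
    for k,t in(("a",0),("d",np.radians(50))):
        r,_,h,L=[v/1000 for v in CUP[k]];z=(.03 if k=="a" else .036)+h
        pts=[[.533-d*np.cos(t),-.272-d*np.sin(t),z] for d in(r/2,L)];print(n,k,"expected handle root,tip px",proj(n,pts).round(1).tolist())
E
```

```text
scene a 0.43 [248. 195.] 167
scene a expected handle root,tip px [[251.5, 178.4], [257.4, 166.6]]
scene d expected handle root,tip px [[244.1, 181.1], [237.1, 170.2]]
top d 0.53 [391. 199.] 689
top a expected handle root,tip px [[406.6, 212.5], [406.7, 231.4]]
top d expected handle root,tip px [[412.8, 203.5], [427.6, 216.0]]
```

View pics/z.png

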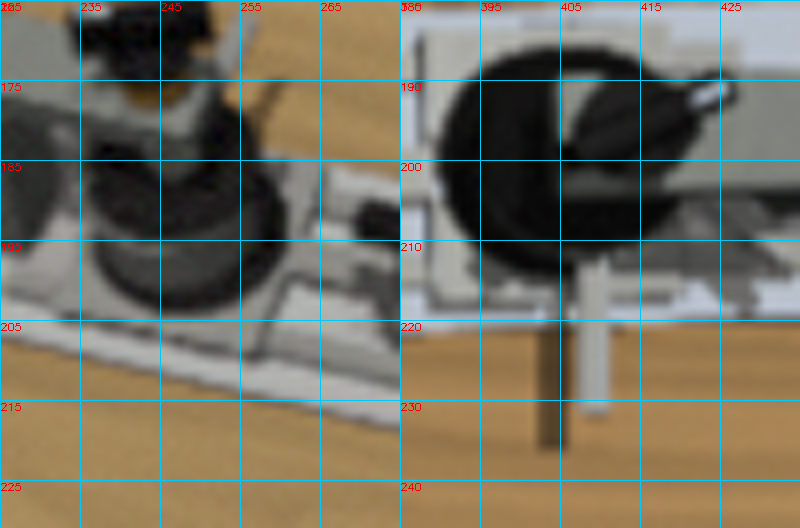

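In the top view cup a's handle centreline is at column 409.1, against 406.7 expected: about 7.4 mm toward −y and not rotated. I'll re-centre it by gripping its handle and sliding it back.

Call:
jog_arm(deltas=[[[0, 0, 0, 0, 0, -8.1, 40], [0, 0, 0, 0, 0, -8.1, 40], [0, 0, 0, 0, 0, -8.1, 40], [0, 0, 0, 0, 0, -8.1, 40], [0, 0, 0, 0, 0, -8.1, 40]]])

```text
clock: 47.6
eef_pos: [0.4266, 0.025, 0.2713]
tool_rot: [0.191, 0.982, -0.003, -0.005]
ft_force: [-0.1, 0.1, 0.1]
grip_width: 0.0401
```

Call:
jog_arm(deltas=[[[0, 0, 0, 0, 0, -8.1, 40], [0, 0, 0, 0, 0, -8.1, 40], [0, 0, 0, 0, 0, -7, 40], [-2, -45, 5, 0, 0, 0, 40], [-2, -45, 5, 0, 0, 0, 40]]])

```text
clock: 48.1
eef_pos: [0.4356, -0.0619, 0.2621]
tool_rot: [-0.027, 1.0, -0.001, -0.004]
ft_force: [0.7, 0.3, 0.3]
grip_width: 0.0402
```

Call:
jog_arm(deltas=[[[-2, -45, 5, 0, 0, 0, 40], [-2, -45, 5, 0, 0, 0, 40], [-2, -45, 5, 0, 0, 0, 40], [-2, -40, 5, 0, 0, 0, 40], [0, 0, 0, 0, 0, 0, 40]]])

```text
clock: 48.6
eef_pos: [0.4535, -0.2469, 0.2408]
tool_rot: [-0.026, 1.0, -0.001, -0.003]
ft_force: [-0.2, 0.3, -0.9]
grip_width: 0.0404
```

```bash
python3 -c "
from st import *
state();want(.448,-.2794,.051,180)
print(toplane('top',[[413,264]],.13))"
```

```text
t 48.6 pos [ 0.4535 -0.2469  0.2408] psi -177.05 ztool [-0.006 -0.003 -1.   ] q [-0.495  0.273  0.072  1.374 -0.006 -0.547] F [-0.2  0.3 -0.9] T [0.04 0.03 0.03] w 0.0404
shift(now frame)mm [  6.  -31.6 189.9] shift(final frame) [  5.5 -32.5 189.8] turn [-0.17 -0.35  2.95]
[[ 0.33888264 -0.27747264  0.13      ]]
```

Call:
jog_arm(deltas=[[[5.5, -32, 20, 0, -0.3, 3, 40], [0, 0, 40, 0, 0, 0, 40], [0, 0, 40, 0, 0, 0, 40], [0, 0, 40, 0, 0, 0, 40], [0, 0, 15, 0, 0, 0, 40]]])

```text
clock: 49.1
eef_pos: [0.453, -0.2822, 0.0851]
tool_rot: [0.003, 1.0, -0.003, 0.004]
ft_force: [-0.9, 0.3, 1.0]
grip_width: 0.0404
```

```bash
python3 -c "
from st import *
state();want(.448,-.2794,.051,180)"
```

```text
t 49.1 pos [ 0.453  -0.2822  0.0851] psi 179.7 ztool [ 0.009 -0.007 -1.   ] q [-0.557  0.406 -0.162  0.992 -0.001 -0.551] F [-0.9  0.3  1. ] T [0.02 0.02 0.  ] w 0.0404
shift(now frame)mm [ 5.3  3.  34. ] shift(final frame) [ 5.   2.8 34.1] turn [-0.37  0.5  -0.3 ]
```

Call:
jog_arm(deltas=[[[5, 2.8, 15, -0.4, 0.5, -0.3, 40], [0, 0, 14, 0, 0, 0, 40], [0, 0, 2, 0, 0, 0, 40], [0, 0, 0, 0, 0, 0, 40]]])

```text
clock: 49.5
eef_pos: [0.446, -0.2755, 0.0504]
tool_rot: [-0.002, 1.0, 0.003, -0.003]
ft_force: [-0.6, -0.1, 0.9]
grip_width: 0.0401
```

Call:
jog_arm(deltas=[[[0, 0, 0, 0, 0, 0, 20], [0, 0, 0, 0, 0, 0, 5], [0, 0, 0, 0, 0, 0, 5], [0, 0, 0, 0, 0, 0, 5]]])

```text
clock: 49.9
eef_pos: [0.447, -0.277, 0.0527]
tool_rot: [-0.001, 1.0, 0.001, -0.002]
ft_force: [0.7, -1.1, -4.9]
grip_width: 0.01
```

```bash
python3 -c "
from st import *
state();want(.450,-.2720,.051,180)"
```

```text
t 49.9 pos [ 0.447  -0.277   0.0527] psi -179.89 ztool [-0.004  0.001 -1.   ] q [-0.554  0.44  -0.206  0.928 -0.001 -0.556] F [ 0.7 -1.1 -4.9] T [-0.16 -0.07 -0.24] w 0.01
shift(now frame)mm [-3.   5.   1.7] shift(final frame) [-3.   5.   1.7] turn [ 0.08 -0.2   0.11]
```

Gripped; the handle is at y = −0.277, so about 5 mm remains. Sliding it +y and slightly +x.

Call:
jog_arm(deltas=[[[0, 2, 0.5, 0, 0, 0, 5], [-1, 2.5, 0.3, 0, 0, 0, 5], [-1, 2.5, 0, 0, 0, 0, 5]]])

```text
clock: 50.2
eef_pos: [0.4473, -0.2742, 0.0524]
tool_rot: [0.002, 1.0, -0.004, -0.003]
ft_force: [-3.7, -7.1, -3.6]
grip_width: 0.01
```

```bash
python3 -c "
from st import *
state();want(.450,-.2720,.051,180)"
```

```text
t 50.2 pos [ 0.4473 -0.2742  0.0524] psi 179.79 ztool [-0.007 -0.008 -1.   ] q [-0.544  0.437 -0.212  0.923 -0.01  -0.54 ] F [-3.7 -7.1 -3.6] T [-1.24  0.52 -0.53] w 0.01
shift(now frame)mm [-2.7  2.2  1.3] shift(final frame) [-2.7  2.2  1.4] turn [-0.44 -0.4  -0.21]
```

Call:
jog_arm(deltas=[[[-2, 3, 0.4, -0.2, -0.2, -0.2, 5], [-2, 3, 0.3, 0, 0, 0, 5], [-2, 2.5, 0, 0, 0, 0, 5]]])

```text
clock: 50.5
eef_pos: [0.4477, -0.272, 0.0523]
tool_rot: [0.005, 1.0, -0.009, -0.007]
ft_force: [-4.6, -7.0, -2.5]
grip_width: 0.0103
```

```bash
python3 -c "
from st import *
state();want(.450,-.2720,.051,180)"
```

```text
t 50.5 pos [ 0.4477 -0.272   0.0523] psi 179.41 ztool [-0.014 -0.018 -1.   ] q [-0.533  0.437 -0.213  0.924 -0.023 -0.522] F [-4.6 -7.  -2.5] T [-1.3   0.93 -0.54] w 0.0103
shift(now frame)mm [-2.3  0.   1.3] shift(final frame) [-2.3 -0.   1.3] turn [-1.03 -0.82 -0.58]
```

Call:
jog_arm(deltas=[[[0, 0.5, 0, 0, 0, 0, 15], [0, 0, 0, 0, 0, 0, 30], [0, 0, 0, 0, 0, 0, 40], [0, 0, -15, -1, -0.8, -0.5, 40], [0, 0, -40, 0, 0, 0, 40]]])

```text
clock: 51.0
eef_pos: [0.4457, -0.2671, 0.1046]
tool_rot: [-0.001, 1.0, 0.005, -0.003]
ft_force: [0.4, -1.8, 0.2]
grip_width: 0.0401
```

Call:
jog_arm(deltas=[[[5, 0, -45, 0, 0, 0, 40], [5, 0, -45, 0, 0, 0, 40], [5, 45, -30, 0, 0, 0, 40], [0, 45, 0, 0, 0, 0, 40], [0, 45, 0, 0, 0, 0, 40]]])

```text
clock: 51.5
eef_pos: [0.4359, -0.1384, 0.234]
tool_rot: [0.002, 1.0, 0.003, 0.005]
ft_force: [1.4, 0.3, -0.4]
grip_width: 0.0397
```

Call:
jog_arm(deltas=[[[0, 45, 0, 0, 0, 0, 40], [0, 45, 0, 0, 0, 0, 40], [0, 45, 0, 0, 0, 0, 40], [0, 0, 0, 0, 0, 0, 40]]])

```text
clock: 51.9
eef_pos: [0.4365, 0.0077, 0.2382]
tool_rot: [-0.003, 1.0, 0.006, 0.009]
ft_force: [0.4, -1.3, -0.2]
grip_width: 0.0398
```

```bash
python3 - <<'E'
from look import *
import cups
out=[]
for n,(u,v) in dict(scene=(225,165),top=(385,180)).items():
    I=cv2.resize(im[n][v:v+66,u:u+50],None,fx=8,fy=8,interpolation=cv2.INTER_CUBIC)[:,:,::-1].copy()
    t=cups.cupsil(n,'a',.5351,-.2717,0,.03)
    m=np.c_[.5351+.047*np.cos(A_),-.2717+.047*np.sin(A_),np.full(48,.03)]
    for P,c in((t[0],(0,255,0)),(t[1],(0,255,0)),(proj(n,m),(0,255,255))):
        cv2.polylines(I,[np.round((P.reshape(-1,2)-[u,v])*8+3.5).astype(int)],True,c,1)
    out.append(I)
cv2.imwrite("pics/z2.png",np.hstack(out))
# A handle in top view: column profile below the carriage
g=cv2.cvtColor(im['top'],cv2.COLOR_RGB2GRAY)[221:230,398:420].mean(0);print(g.round())
E
```

```text
[126. 124.  86.  67.  64.  52.  76. 155. 166. 161. 147. 129. 123. 122.
 122. 125. 125. 126. 126. 127. 126. 126.]
```

View pics/z2.png

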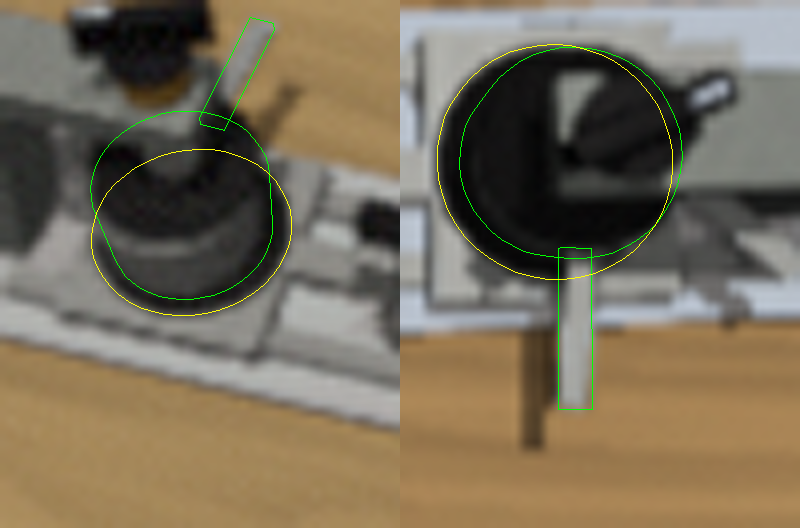

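Cup a's handle is back near the outline, with the axis about 2–4 mm off centre. I'll use the last view for a brightened check of where cup d stands under the foot.

```bash
python3 - <<'E'
from look import *
import cups
out=[]
for n,(u,v,w,h) in dict(scene=(222,160,50,50),top=(400,188,50,50)).items():
    I=cv2.resize(im[n][v:v+h,u:u+w],None,fx=8,fy=8,interpolation=cv2.INTER_CUBIC)[:,:,::-1]
    I=(255*(I/255.)**.5).astype(np.uint8)
    J=I.copy()
    for P in cups.cupsil(n,'d',.5345,-.2735,np.radians(50),.036): cv2.polylines(J,[np.round((P.reshape(-1,2)-[u,v])*8+3.5).astype(int)],True,(0,0,255),1)
    out.append(J)
cv2.imwrite("pics/z3.png",np.hstack(out))
E
```

View pics/z3.png

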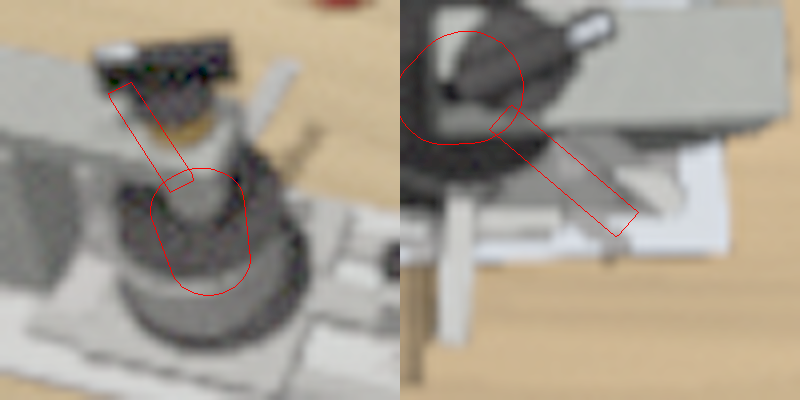

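```bash
python3 - <<'E'
from h import *
import sys
np.set_printoptions(linewidth=220)
g=cv2.cvtColor(camera("top"),cv2.COLOR_RGB2GRAY)
print("cols 410..440");
for r in range(203,221): print(r,g[r,410:441])
p=cv2.cvtColor(cv2.imread("pics/pe.png"),cv2.COLOR_BGR2GRAY)
c=(proj("top",[.53,-.24,.12])[0]*4).astype(int)-200
print("before")
for r in range(203,221):
    y=r*4+1-c[1]; print(r,[int(p[y,400+k*4+1-c[0]]) if 400<=400+k*4+1-c[0]<800 else -1 for k in range(410,441)])
E
```

```text
cols 410..440
203 [63 61 58 50 47 47 53 60 88 93 91 91 87 86 84 84 83 78 77 77 76 75 72 70 68 67 67 72 63 61 60]
204 [38 38 35 31 31 31 29 33 34 41 48 65 63 62 62 60 54 37 31 29 30 32 30 28 29 28 29 36 37 41 37]
205 [11 13 13 13 12 12  9  8 19 66 66 68 70 74 75 74 69 53 34 26 28 25 26 27 26 31 31 36 48 75 59]
206 [ 10  10  12   9   8   8   8   9  39  85  83  69  66  69  75  78  77  71  61  39  30  33  35  40  46  80  86 112 143 157 118]
207 [  9  10  10   9   8   8  11  30  60  84  94  83  74  66  70  77  78  77  76  66  64  79  83  86  94 152 162 173 189 189 147]
208 [  9  11  12  10  10  15  33  58  72  86 105 103  96  77  70  67  76  83  82  84  85  99 108 107 115 182 192 191 192 190 147]
209 [ 11  13  15  19  31  52  61  73  78  86 102 102 100  78  70  58  69 124 130 131 129 133 130 113 114 182 192 191 191 189 155]
210 [ 18  20  32  55  65  74  76  77  79  80  86  84  85  74  71  61  60 108 136 155 158 156 152 142 118 176 190 190 191 189 168]
211 [ 43  35  38  65  75  78  77  78  79  77  71  76  76  78  77  71  65  58  87 126 153 160 158 159 138 144 184 190 189 190 173]
212 [ 41 
[... 3091 characters left out ...]
162, 182, 186, 187, 187, 186, 186, 189, 191, 189, 189, 189, 191, 191]
217 [121, 126, 126, 129, 119, 107, 94, 91, 92, 111, 146, 183, 192, 188, 186, 76, 176, 174, 187, 191, 192, 191, 191, 191, 191, 190, 191, 191, 190, 191, 192]
218 [159, 159, 157, 158, 158, 157, 127, 111, 108, 112, 143, 159, 185, 192, 193, 190, 191, 191, 193, 193, 193, 193, 193, 193, 193, 193, 193, 192, 191, 193, 194]
219 [190, 192, 190, 190, 189, 188, 145, 114, 110, 105, 102, 103, 145, 157, 153, 152, 149, 148, 146, 145, 145, 144, 142, 143, 143, 143, 143, 143, 151, 164, 168]
220 [145, 145, 146, 162, 167, 166, 125, 95, 90, 84, 75, 74, 113, 124, 119, 118, 114, 113, 111, 109, 110, 108, 105, 104, 105, 105, 105, 106, 116, 132, 136]
```

Pixel rows show cup d's lit handle moved about 6–9 px toward −y, so cup d itself stands about 17–20 mm off, against cup a's wall. A careful person would mend this. I'll back the clamp off, pull cup d back by its handle with a tilted tool that clears the clamp arm, and re-clamp. First, to the knob.

Call:
jog_arm(deltas=[[[0, 0, 0, 0, 0, 8.1, 40], [0, 0, 0, 0, 0, 8.1, 40], [0, 0, 0, 0, 0, 8.1, 40], [0, 0, 0, 0, 0, 8.1, 40], [0, 0, 0, 0, 0, 8.1, 40]]])

```text
clock: 52.65
eef_pos: [0.4369, -0.0063, 0.2369]
tool_rot: [0.368, 0.93, 0.007, 0.006]
ft_force: [-0.1, -0.2, -0.3]
grip_width: 0.0396
```

Call:
jog_arm(deltas=[[[0, 0, 0, 0, 0, 8.1, 40], [0, 0, 0, 0, 0, 8.1, 40], [0, 0, 0, 0, 0, 7.5, 40], [-42, -4.5, 0, 0, 0, 0, 40], [-42, -4.5, 0, 0, 0, 0, 40]]])

```text
clock: 53.15
eef_pos: [0.4591, -0.0943, 0.2361]
tool_rot: [0.562, 0.827, 0.008, 0.003]
ft_force: [1.1, 0.4, 0.5]
grip_width: 0.0398
```

Call:
jog_arm(deltas=[[[-42, -4.5, 0, 0, 0, 0, 40], [-42, -4.5, 0, 0, 0, 0, 40], [-42, -4.5, 0, 0, 0, 0, 40], [-42, -4.5, 0, 0, 0, 0, 40], [-35, -4.5, 0, 0, 0, 0, 40]]])

```text
clock: 53.65
eef_pos: [0.5093, -0.3097, 0.2338]
tool_rot: [0.569, 0.822, 0.008, 0.003]
ft_force: [0.9, 1.2, 0.1]
grip_width: 0.04
```

```bash
cat >> st.py <<'E'
def wantT(x,y,z,ps,tilt):
    t=R.from_euler("z",ps,degrees=True)*R.from_euler("x",180,degrees=True)*R.from_euler("y",tilt,degrees=True)
    print("shift now",((m.T@(np.array([x,y,z])-o["eef_pos"]))*1e3).round(1),"shift final",((t.as_matrix().T@(np.array([x,y,z])-o["eef_pos"]))*1e3).round(1),"turn",np.degrees((r.inv()*t).as_rotvec()).round(2))
E
python3 -c "
from st import *
state();want(.535,-.2728,.187,115.4)"
```

```text
t 53.65 pos [ 0.5093 -0.3097  0.2338] psi 110.67 ztool [ 0.015  0.01  -1.   ] q [-0.555  0.429  0.278  1.413  0.017  0.655] F [0.9 1.2 0.1] T [ 0.   -0.   -0.01] w 0.04
shift(now frame)mm [25.3 36.2 47.6] shift(final frame) [22.3 39.  46.8] turn [ 1.01 -0.21 -4.73]
```

Call:
jog_arm(deltas=[[[24, 35, 0, 1, -0.2, -4.7, 40], [0, 0, 3, 0, 0, 0, 40], [0, 0, 3, 0, 0, 0, 40], [0, 0, 0, 0, 0, 0, 40]]])

```text
clock: 54.05
eef_pos: [0.5288, -0.2919, 0.2245]
tool_rot: [0.545, 0.838, -0.001, -0.001]
ft_force: [-0.9, -0.1, 0.7]
grip_width: 0.0399
```

```bash
python3 -c "
from st import *
state();want(.535,-.2730,.187,115.4)"
```

```text
t 54.05 pos [ 0.5288 -0.2919  0.2245] psi 113.92 ztool [-0.003  0.    -1.   ] q [-5.040e-01  4.560e-01  2.970e-01  1.414e+00 -1.000e-03  6.500e-01] F [-0.9 -0.1  0.7] T [-0.01  0.04 -0.02] w 0.0399
shift(now frame)mm [14.7 13.4 37.4] shift(final frame) [14.4 13.7 37.5] turn [-0.17 -0.08 -1.48]
```

Call:
jog_arm(deltas=[[[14.5, 13.5, 0, 0, 0, -1.5, 40], [0, 0, 0, 0, 0, 0, 40], [0, 0, 12, 0, 0, 0, 40], [0, 0, 12, 0, 0, 0, 40], [0, 0, 9, 0, 0, 0, 40]]])

```text
clock: 54.55
eef_pos: [0.5336, -0.2752, 0.1907]
tool_rot: [0.536, 0.844, -0.001, -0.0]
ft_force: [-0.5, -0.9, -0.0]
grip_width: 0.0398
```

Call:
jog_arm(deltas=[[[0, 0, 0, 0, 0, 0, 40], [0, 0, 0, 0, 0, 0, 20], [0, 0, 0, 0, 0, 0, 3], [0, 0, 0, 0, 0, 0, 3], [0, 0, 0, 0, 0, 0, 3]]])

```text
clock: 55.05
eef_pos: [0.5349, -0.2734, 0.188]
tool_rot: [0.535, 0.845, 0.002, -0.001]
ft_force: [-0.3, 0.1, -0.6]
grip_width: 0.0114
```

```bash
python3 -c "
from st import *
state();want(.535,-.2730,.187,115.4)"
```

```text
t 55.05 pos [ 0.5349 -0.2734  0.188 ] psi 115.26 ztool [ 0.001  0.004 -1.   ] q [-0.474  0.463  0.212  1.322  0.004  0.655] F [-0.3  0.1 -0.6] T [-0.05  0.24 -0.  ] w 0.0114
shift(now frame)mm [0.3 0.2 1. ] shift(final frame) [0.3 0.2 1. ] turn [ 0.13 -0.21 -0.14]
```

Call:
jog_arm(deltas=[[[0, 0, -0.5, 0, 0, -8.5, 3], [0, 0, -0.6, 0, 0, -8.5, 3], [0, 0, -0.6, 0, 0, -8.5, 3], [0, 0, -0.6, 0, 0, -8.5, 3], [0, 0, -0.6, 0, 0, -8.5, 3]]])

```text
clock: 55.55
eef_pos: [0.5353, -0.2732, 0.1908]
tool_rot: [0.187, 0.982, 0.002, -0.0]
ft_force: [1.2, 1.3, -1.3]
grip_width: 0.0113
```

Call:
jog_arm(deltas=[[[0, 0, -0.6, 0, 0, -8.5, 3], [0, 0, -0.6, 0, 0, -8.5, 3], [0, 0, -0.6, 0, 0, -8.5, 3], [0, 0, -0.6, 0, 0, -8.5, 3], [0, 0, -0.6, 0, 0, -8.5, 3]]])

```text
clock: 56.05
eef_pos: [0.5356, -0.2727, 0.1936]
tool_rot: [-0.186, 0.983, 0.003, 0.001]
ft_force: [-0.2, 0.5, -2.3]
grip_width: 0.0115
```

Call:
jog_arm(deltas=[[[0, 0, -0.6, 0, 0, -8.5, 3], [0, 0, -0.6, 0, 0, -8.5, 3], [0, 0, -0.6, 0, 0, -8.5, 3], [0, 0, -0.6, 0, 0, -8.5, 3], [0, 0, -0.6, 0, 0, -8.5, 3]]])

```text
clock: 56.55
eef_pos: [0.5354, -0.2723, 0.1965]
tool_rot: [-0.533, 0.846, 0.003, 0.002]
ft_force: [0.1, 1.1, -2.0]
grip_width: 0.0112
```

Call:
jog_arm(deltas=[[[0, 0, -0.6, 0, 0, -8.5, 3], [0, 0, -0.6, 0, 0, -8.5, 3], [0, 0, -0.6, 0, 0, -8.5, 3], [0, 0, 0, 0, 0, 0, 3], [0, 0, 0, 0, 0, 0, 3]]])

```text
clock: 57.05
eef_pos: [0.5351, -0.2721, 0.1982]
tool_rot: [0.707, -0.707, -0.003, -0.003]
ft_force: [0.0, 0.6, -1.0]
grip_width: 0.0111
```

```bash
python3 -c "
from st import *
state()"
```

```text
t 57.05 pos [ 0.5351 -0.2721  0.1982] psi -89.95 ztool [-0.     0.008 -1.   ] q [-0.474  0.459  0.233  1.349  0.007 -2.045] F [ 0.   0.6 -1. ] T [ 0.01 -0.26  0.13] w 0.0111
```

Call:
jog_arm(deltas=[[[0, 0, 0, 0, 0, 0, 25], [0, 0, 0, 0, 0, 0, 40], [0, 0, -15, 0, 0, 0, 40], [0, 0, -35, 0, 0, 0, 40], [0, 0, -40, 0, 0, 0, 40]]])

```text
clock: 57.55
eef_pos: [0.5317, -0.2722, 0.2845]
tool_rot: [-0.704, 0.71, 0.009, -0.0]
ft_force: [1.7, 0.6, 1.0]
grip_width: 0.04
```

Call:
jog_arm(deltas=[[[0, -40, 0, 0, 0, 8.5, 40], [0, -35, 0, 0, 0, 8.5, 40], [0, 0, 0, 0, 0, 8.5, 40], [0, 0, 0, 0, 0, 8.5, 40], [0, 0, 0, 0, 0, 8.5, 40]]])

```text
clock: 58.05
eef_pos: [0.6121, -0.2814, 0.2932]
tool_rot: [-0.393, 0.919, 0.001, 0.001]
ft_force: [0.6, -1.1, -0.1]
grip_width: 0.0401
```

```bash
cat > dh.py <<'E'
from look import *
def dhandle():
    """lit part of cup d's handle in the top view: fit a line, return th, axis"""
    g=cv2.cvtColor(im["top"],cv2.COLOR_RGB2GRAY);np.set_printoptions(linewidth=220)
    for r in range(203,219): print(r,g[r,412:440])
E
python3 -c "
from st import *
state();want(.46,-.30,.2,-135)
from dh import *
dhandle()"
```

```text
t 58.05 pos [ 0.6121 -0.2814  0.2932] psi -133.7 ztool [ 0.002  0.003 -1.   ] q [-0.433  0.619  0.741  1.693  0.004 -1.241] F [ 0.6 -1.1 -0.1] T [0.02 0.02 0.04] w 0.0401
shift(now frame)mm [118.9  97.   92.9] shift(final frame) [120.7  94.4  93.2] turn [0.07 0.2  1.3 ]
203 [ 39  39  39  36  42  80  89  68  79  97 114 129 142 151 159 167 171 175 178 182 184 185 184 185 185 185 184 184]
204 [ 38  38  37  37  51  86  68  71  87 106 122 135 147 156 164 168 173 177 181 183 183 184 184 185 185 185 185 184]
205 [ 36  38  36  42  79  69  62  80  98 114 130 142 153 159 165 172 175 180 182 184 185 185 185 186 184 184 184 185]
206 [ 38  39  38  51  83  64  72  90 107 122 136 148 155 163 169 174 177 181 184 184 184 184 184 184 185 185 184 184]
207 [ 37  37  43  80  67  65  81  98 114 129 142 153 160 167 172 175 179 183 184 184 184 185 185 184 184 185 185 183]
208 [ 39  37  51  84  65  71  90 107 123 137 148 158 163 169 173 177 180 184 185 185 184 185 185 185 184 184 184 184]
209 [ 37  42  80  68  66  81  99 116 131 142 152 161 167 171 175 179 182 184 184 184 184 184 184 184 184 185 183 184]
210
[... 358 characters left out ...]
0  57  64  81 100 116 132 144 154 162 167 172 176 180 183 184 185 185 185 184 185 184 185 184 184 184 185 184]
214 [ 75  62  74  92 108 124 137 150 159 164 170 174 178 181 183 185 184 185 185 184 184 184 185 184 184 185 184 184]
215 [ 61  65  83 100 117 133 145 154 161 168 172 175 180 183 185 184 184 184 185 185 185 185 185 184 184 184 184 185]
216 [ 61  74  92 108 125 138 149 158 165 170 173 178 182 183 185 184 185 185 185 185 184 183 184 184 184 184 184 184]
217 [ 65  83 100 118 133 145 154 161 168 173 176 180 183 185 184 184 185 184 185 185 184 185 184 184 184 184 185 184]
218 [ 75  92 108 126 137 150 158 166 170 175 178 182 184 183 184 185 184 186 184 184 184 184 185 184 184 184 183 183]
```

Call:
jog_arm(deltas=[[[-8, 46, 0, 0, 0, 0, 40], [-8, 46, 0, 0, 0, 0, 40], [-8, 46, 0, 0, 0, 0, 40], [-8, 46, 0, 0, 0, 0, 40], [-8, 46, 0, 0, 0, 0, 40]]])

```text
clock: 58.65
eef_pos: [0.4697, -0.0953, 0.2861]
tool_rot: [-0.399, 0.917, 0.003, -0.001]
ft_force: [1.3, 1.1, 0.9]
grip_width: 0.0401
```

Call:
jog_arm(deltas=[[[-8, 46, 0, 0, 0, 0, 40], [-8, 46, 0, 0, 0, 0, 40], [0, 0, 0, 0, 0, 0, 40]]])

```text
clock: 58.95
eef_pos: [0.4063, -0.0157, 0.2882]
tool_rot: [-0.405, 0.914, 0.003, 0.001]
ft_force: [1.4, -0.1, 1.1]
grip_width: 0.0404
```

```bash
python3 -c "
from st import *
state()
from dh import *
dhandle()
print('post base',toplane('scene',[[222,195.7],[230,196.2]],.012).round(3).tolist(),'arm far end',toplane('top',[[448,188],[448,206]],.147).round(3).tolist())
print('pt',toplane('top',[[432,211.5],[433.8,214.3]],.082).round(4).tolist())
cv2.imwrite('pics/sc.png',im['scene'][:,:,::-1])
g=cv2.cvtColor(im['scene'],cv2.COLOR_RGB2GRAY)
print('scene rows 186..200 cols 212..236')
for r in range(184,202): print(r,g[r,212:238])
"
```

```text
t 58.95 pos [ 0.4063 -0.0157  0.2882] psi -132.25 ztool [-0.001  0.006 -1.   ] q [-0.043  0.036 -0.088  1.448  0.006 -0.876] F [ 1.4 -0.1  1.1] T [-0.06 -0.06  0.02] w 0.0404
203 [59 56 56 57 54 58 54 53 53 52 53 80 85 82 83 77 77 78 78 74 73 71 68 67 66 72 64 60]
204 [34 33 33 31 30 33 30 36 46 64 62 62 62 60 54 37 29 30 30 31 30 29 30 29 27 37 37 42]
205 [12 12 10 10  9 10 15 56 64 67 71 74 76 75 69 54 36 26 26 27 27 27 26 31 29 36 47 76]
206 [  9  11   9   9   9  10  34  75  79  69  67  68  75  78  75  72  62  38  31  33  34  39  46  80  86 112 143 157]
207 [ 12  10   9   9  10  29  56  82  95  83  75  66  70  79  79  77  76  61  63  79  83  85  94 151 163 174 189 189]
208 [  8  10  10  15  30  56  74  85 107 101  96  78  70  67  75  83  83  81  84  99 107 107 115 182 191 191 192 190]
209 [ 16  20  31  51  60  73  78  85 101 103  99  77  69  59  70 124 130 131 129 130 129 112 114 182 192 191 191 189]
210 [ 30  57  64  75  75  78  79  82  86  87  83  75  72  60  60 108 135 154 157 157 151 143 119 177 191 190 191 189]
211 [ 36  64  76  78  76  78  77  76  72  76  77  76  77  70  66 
[... 2365 characters left out ...]
 59  98 145 159 160 160 152 135  91  53]
196 [135 136 136 137 137 157 166 165 164 153 132 121 116 105  93  82  89 136 157 156 157 157 144 127  96  55]
197 [138 137 137 137 152 170 177 177 178 171 163 163 164 154 136 119 131 150 157 157 156 152 140 130 110  67]
198 [140 139 137 142 164 175 175 177 177 175 177 178 178 170 153 147 149 151 154 156 153 148 142 140 130  95]
199 [133 136 136 153 169 174 175 173 175 175 175 175 174 161 145 140 139 142 143 143 139 137 141 139 137 118]
200 [128 128 137 161 175 176 173 174 174 173 175 175 164 146 130 133 137 138 138 138 138 140 140 141 141 140]
201 [131 134 147 166 174 176 175 175 174 174 175 175 163 133 112 113 119 126 131 135 142 143 140 141 141 142]
```

Cup d stands about 18 mm toward −y against cup a's wall, and the post is too close to its handle to grip it there. The clean fix is to take the carriage back to its loading place, re-centre cup d, and redo the slide and clamping.

Call:
jog_arm(deltas=[[[0, 0, 0, 0, 0, -7.5, 70], [0, 0, 0, 0, 0, -7.5, 70], [0, 0, 0, 0, 0, -7.5, 70], [0, 0, 0, 0, 0, -7.5, 70], [0, 0, 0, 0, 0, -7.5, 70]]])

```text
clock: 59.55
eef_pos: [0.4148, -0.023, 0.2895]
tool_rot: [-0.685, 0.728, -0.002, 0.003]
ft_force: [-0.4, -0.4, -0.5]
grip_width: 0.0697
```

Call:
jog_arm(deltas=[[[0, 0, 0, 0, 0, -7.5, 70], [32, -23, 0, 0, 0, 0, 70], [32, -23, 0, 0, 0, 0, 70], [32, -23, 0, 0, 0, 0, 70], [32, -23, 0, 0, 0, 0, 70]]])

```text
clock: 60.05
eef_pos: [0.5224, -0.1514, 0.2912]
tool_rot: [0.736, -0.677, 0.004, -0.004]
ft_force: [1.4, 0.4, -0.2]
grip_width: 0.07
```

Call:
jog_arm(deltas=[[[25, -20, 20, 0, 0, 0, 70], [5, -3, 40, 0, 0, 0, 70], [0, 0, 40, 0, 0, 0, 70], [0, 0, 20, 0, 0, 0, 70], [0, 0, 0, 0, 0, 0, 70]]])

```text
clock: 60.55
eef_pos: [0.5577, -0.1968, 0.1643]
tool_rot: [0.733, -0.681, 0.008, -0.004]
ft_force: [-0.2, 0.6, -0.1]
grip_width: 0.0699
```

```bash
python3 -c "
from st import *
state();want(.5295,-.172,.045,-87.1)"
```

```text
t 60.55 pos [ 0.5577 -0.1968  0.1643] psi -85.78 ztool [ 0.017 -0.005 -1.   ] q [-3.400e-01  4.410e-01  1.160e-01  1.227e+00  1.000e-03 -1.984e+00] F [-0.2  0.6 -0.1] T [ 0.07  0.03 -0.03] w 0.0699
shift(now frame)mm [-27.6  28.3 118.6] shift(final frame) [-26.2  26.9 119.3] turn [-0.98 -0.36  1.33]
```

Call:
jog_arm(deltas=[[[-26.5, 27, 0, -1, -0.4, 1.3, 70], [0, 0, 0, 0, 0, 0, 70], [0, 0, 0, 0, 0, 0, 70], [0, 0, 20, 0, 0, 0, 70], [0, 0, 25, 0, 0, 0, 70]]])

```text
clock: 61.05
eef_pos: [0.5351, -0.1789, 0.1244]
tool_rot: [0.724, -0.69, 0.006, -0.003]
ft_force: [0.7, -0.1, -0.7]
grip_width: 0.0698
```

```bash
python3 -c "
from st import *
state();want(.5295,-.172,.045,-87.1)"
```

```text
t 61.05 pos [ 0.5351 -0.1789  0.1244] psi -87.24 ztool [ 0.013 -0.005 -1.   ] q [-3.220e-01  4.220e-01 -2.300e-02  1.112e+00 -1.000e-03 -1.941e+00] F [ 0.7 -0.1 -0.7] T [-0.01  0.   -0.04] w 0.0698
shift(now frame)mm [-7.6  6.3 79.3] shift(final frame) [-7.2  5.3 79.4] turn [-0.71 -0.31 -0.14]
```

Now descend, close, and slide out (tool −x) in one go.

Call:
jog_arm(deltas=[[[-7, 5.5, 20, -0.7, -0.3, 0, 70], [0, 0, 25, 0, 0, 0, 70], [0, 0, 20, 0, 0, 0, 70], [0, 0, 10, 0, 0, 0, 70], [0, 0, 3, 0, 0, 0, 70]]])

```text
clock: 61.55
eef_pos: [0.5378, -0.1777, 0.0484]
tool_rot: [0.724, -0.69, 0.007, -0.003]
ft_force: [-0.5, 0.3, -1.4]
grip_width: 0.0698
```

Call:
jog_arm(deltas=[[[0, 0, 0, 0, 0, 0, 45], [0, 0, 0, 0, 0, 0, 20], [0, 0, 0, 0, 0, 0, 10], [0, 0, 0, 0, 0, 0, 10], [0, 0, 0, 0, 0, 0, 10]]])

```text
clock: 62.05
eef_pos: [0.5294, -0.1794, 0.0514]
tool_rot: [0.723, -0.691, 0.002, 0.003]
ft_force: [2.2, 0.5, -13.3]
grip_width: 0.022
```

Call:
jog_arm(deltas=[[[0, 0, 0, 0, 0, 0, 10], [0, 0, 0, 0, 0, 0, 10], [-2, 0, 0, 0, 0, 0, 10], [-4, 0, 0, 0, 0, 0, 10], [-6, 0, 0, 0, 0, 0, 10]]])

```text
clock: 62.55
eef_pos: [0.529, -0.1684, 0.0513]
tool_rot: [0.722, -0.692, 0.003, 0.004]
ft_force: [-3.5, -2.3, -3.5]
grip_width: 0.0224
```

Call:
jog_arm(deltas=[[[-9, 0, 0, 0, 0, 0, 10], [-11, 0, 0, 0, 0, 0, 10], [-12, 0, 0, 0, 0, 0, 10], [-12, 0, 0, 0, 0, 0, 10], [-12, 0, 0, 0, 0, 0, 10]]])

```text
clock: 63.05
eef_pos: [0.5258, -0.1098, 0.0513]
tool_rot: [0.722, -0.692, 0.003, 0.005]
ft_force: [-3.8, -3.4, -3.7]
grip_width: 0.0221
```

Call:
jog_arm(deltas=[[[-12, 0, 0, 0, 0, 0, 10], [-12, 0, 0, 0, 0, 0, 10], [-12, 0, 0, 0, 0, 0, 10], [-12, 0, 0, 0, 0, 0, 10], [-12, 0, 0, 0, 0, 0, 10]]])

```text
clock: 63.55
eef_pos: [0.5223, -0.0442, 0.0513]
tool_rot: [0.723, -0.691, 0.004, 0.006]
ft_force: [-3.2, -2.7, -3.6]
grip_width: 0.0222
```

Call:
jog_arm(deltas=[[[-11, 0, 0, 0, 0, 0, 10], [-9, 0, 0, 0, 0, 0, 10], [-7, 0, 0, 0, 0, 0, 10], [-5, 0, 0, 0, 0, 0, 10], [-4, 0, 0, 0, 0, 0, 10]]])

```text
clock: 64.05
eef_pos: [0.5203, -0.01, 0.0515]
tool_rot: [0.722, -0.691, 0.01, 0.012]
ft_force: [-4.5, -13.5, 3.7]
grip_width: 0.0222
```

Call:
jog_arm(deltas=[[[-4, 0, 0, 0, 0, 0, 10], [-3, 0, 0, 0, 0, 0, 10], [-3, 0, 0, 0, 0, 0, 10]]])

```text
clock: 64.35
eef_pos: [0.5202, -0.0102, 0.0517]
tool_rot: [0.72, -0.694, 0.018, 0.02]
ft_force: [-2.8, -10.7, -2.3]
grip_width: 0.022
```

Call:
jog_arm(deltas=[[[0, 0, 0, 0, 0, 0, 40], [0, 0, 0, 0, 0, 0, 70], [0, 0, 0, 0, 0, 0, 70], [0, 0, -25, 0, 0, 0, 70], [0, 0, -45, 0, 0, 0, 70]]])

```text
clock: 64.85
eef_pos: [0.5207, -0.0051, 0.1193]
tool_rot: [0.72, -0.694, 0.016, 0.02]
ft_force: [-0.0, 0.4, -0.7]
grip_width: 0.0698
```

Call:
jog_arm(deltas=[[[0, 0, -45, 0, 0, 0, 40], [-22, 39, -20, 0, 0, 0, 40], [-22, 39, 0, 0, 0, 8.5, 40], [0, 0, 0, 0, 0, 8.5, 40], [0, 0, 0, 0, 0, 8.5, 40]]])

```text
clock: 65.35
eef_pos: [0.4437, 0.0435, 0.1931]
tool_rot: [-0.546, 0.838, -0.022, -0.008]
ft_force: [-0.0, 0.7, 0.1]
grip_width: 0.0403
```

Call:
jog_arm(deltas=[[[0, 0, 0, 0, 0, 8.5, 40], [0, 0, 0, 0, 0, 8.5, 40], [0, 0, 0, 0, 0, 0, 40]]])

```text
clock: 65.65
eef_pos: [0.4429, 0.0455, 0.195]
tool_rot: [-0.414, 0.91, -0.022, -0.003]
ft_force: [0.3, 0.1, 0.4]
grip_width: 0.0395
```

```bash
cat > nest.py <<'E'
from look import *
import cups
def nest(xa=(.526,-.102,0),xd=(.528,-.118,np.radians(50))):
    """A from its silhouette outside D; D by bright-handle silhouette: joint fit of union mask (grey, not wood, not black mat)"""
    for k,x0,z in(("a",xa,.03),("d",xd,.036)):
        for n in im:
            c=proj(n,[x0[0],x0[1],z+.03])[0]
            for q in masks_of(f"cup_{k}_mid",n):
                if np.hypot(*(np.array(q["at"])-c))<25:
                    p,f=fit({n:q["pixels"]*1.},k,x0,z);print(k,n,round(q["conf"],2),p.round(4),round(f),int(q["pixels"].sum()));break
    b,ce,a=blob("top",proj("top",[.526,-.102,.03])[0],0,60,26);print("dark",ce.round(1),a)
E
python3 -c "
from st import *
state();want(.488,-.1705,.07,-130)
from nest import *
nest()
g=cv2.cvtColor(im['top'],cv2.COLOR_RGB2GRAY);np.set_printoptions(linewidth=250)
print('cols 334..384')
for r in range(182,222): print(r,''.join('%4d'%v for v in g[r,334:384]))
"
```

```text
t 65.65 pos [0.4429 0.0455 0.195 ] psi -131.06 ztool [ 0.013 -0.043 -0.999] q [ 0.133  0.148 -0.209  1.207 -0.045 -0.722] F [0.3 0.1 0.4] T [ 0.05 -0.01  0.01] w 0.0395
shift(now frame)mm [ 130.2 -170.8  134.8] shift(final frame) [ 136.5 -173.3  125. ] turn [-2.18 -1.4  -1.04]
a scene 0.66 [ 0.5276 -0.1072 -0.0736] 187 313
a top 0.65 [ 0.5255 -0.1073 -0.0588] 211 467
d scene 0.52 [ 0.5321 -0.1235  0.8954] 38 180
dark [341.4 204. ] 106
cols 334..384
182  133 133 121 116 117 126 131 132 121 117 119 122 130 135 135 138 147 152 155 155 155 157 166 170 170 171 171 171 170 162 161 159 165 167 168 162 159 160 166 168 170 171 174 180 183 183 181 182 187 190
183  170 169 161 158 159 163 167 167 161 158 159 161 164 167 168 170 177 180 181 180 179 181 187 190 190 191 191 190 191 190 190 190 191 192 191 190 190 191 191 190 192 191 191 191 191 190 192 191 191 192
184  191 191 191 191 190 191 190 191 190 191 191 189 174 165 169 170 171 171 172 161 170 177 178 180 181 182 187 190 187 187 188 190 191 192 191 192 192 192 191 192 191 191 192 191 191 191 191 192 190 192
185  190 189 189 189 190 190 189
[... 6852 characters left out ...]
1 136 138 140 155 150 157 137 120 118 118 121 149 181 191 190 190 192 192 191 191 191
219  185 121 112 118 124 140 136 135 135 132 132 138 138 138 138 111 128 166 177 172 130 142 140 133 135 137 136 127 118 112 114 120 162 174 186 171 138 123 119 118 123 151 185 193 193 193 192 192 192 192
220  188 127  92  94 138 156 152 152 151 123 108 111 112 109 110 109 138 168 175 175 157 161 164 165 165 165 165 165 164 164 162 165 184 190 192 190 171 160 130 116 116 126 175 190 190 190 190 190 190 191
221  190 164 151 153 176 186 189 190 189 171 162 162 161 162 159 136 158 174 176 178 182 188 190 190 189 191 189 189 187 185 177 174 169 162 158 155 149 143 109  92  92  97 130 141 141 139 138 139 138 139
```

The carriage is back at loading. Cup a is at (0.5265, −0.107) and cup d at (0.532, −0.1235) against its wall. Plan: grip d's handle, drag d +y so it pushes a onto the mat centre, then bring d back to a's centre.

Call:
jog_arm(deltas=[[[27, -35, 0, -2.2, -1.4, -2.4, 40], [27, -35, 0, 0, 0, 0, 40], [27, -35, 10, 0, 0, 0, 40], [27, -35, 20, 0, 0, 0, 40], [20, -25, 20, 0, 0, 0, 40]]])

```text
clock: 66.45
eef_pos: [0.4979, -0.1578, 0.1482]
tool_rot: [-0.445, 0.896, -0.001, 0.004]
ft_force: [0.3, 0.2, -0.2]
grip_width: 0.04
```

Call:
jog_arm(deltas=[[[5, -7, 15, 0, 0, 0, 40], [0, 0, 5, 0, 0, 0, 40], [0, 0, 0, 0, 0, 0, 40], [0, 0, 0, 0, 0, 0, 40]]])

```text
clock: 66.85
eef_pos: [0.4993, -0.1701, 0.1241]
tool_rot: [-0.443, 0.897, 0.001, 0.002]
ft_force: [-0.1, -0.4, -0.5]
grip_width: 0.0399
```

```bash
python3 -c "
from st import *
state();want(.4946,-.1703,.066,-128.7)"
```

```text
t 66.85 pos [ 0.4993 -0.1701  0.1241] psi -127.46 ztool [ 0.002  0.003 -1.   ] q [-0.33   0.364 -0.113  1.092  0.004 -1.247] F [-0.1 -0.4 -0.5] T [ 0.   -0.01 -0.02] w 0.0399
shift(now frame)mm [ 3.3  3.6 58.1] shift(final frame) [ 3.1  3.5 58.1] turn [0.01 0.22 1.24]
```

Call:
jog_arm(deltas=[[[3.2, 3.5, 15, 0, 0, 1.2, 40], [0, 0, 20, 0, 0, 0, 40], [0, 0, 15, 0, 0, 0, 40], [0, 0, 6, 0, 0, 0, 40], [0, 0, 0, 0, 0, 0, 40]]])

```text
clock: 67.35
eef_pos: [0.4984, -0.1663, 0.0728]
tool_rot: [-0.437, 0.899, -0.002, 0.006]
ft_force: [-0.6, -0.3, 0.2]
grip_width: 0.0397
```

Call:
jog_arm(deltas=[[[0, 0, 0, 0, 0, 0, 25], [0, 0, 0, 0, 0, 0, 5], [0, 0, 0, 0, 0, 0, 5], [0, 0, 0, 0, 0, 0, 5], [0, 0, 0, 0, 0, 0, 5]]])

```text
clock: 67.85
eef_pos: [0.5005, -0.1658, 0.0763]
tool_rot: [-0.438, 0.899, -0.004, 0.007]
ft_force: [0.4, 0.1, 0.8]
grip_width: 0.0094
```

```bash
python3 -c "
from st import *
state();want(.4946,-.1703,.066,-128.7)"
```

```text
t 67.85 pos [ 0.5005 -0.1658  0.0763] psi -128.06 ztool [ 0.017 -0.001 -1.   ] q [-0.323  0.401 -0.197  0.957  0.005 -1.229] F [0.4 0.1 0.8] T [-0.02  0.13  0.01] w 0.0094
shift(now frame)mm [ 7.2  2.  10.2] shift(final frame) [ 7.1  1.8 10.3] turn [-0.79  0.57  0.64]
```

Call:
jog_arm(deltas=[[[0, 0, 0, 0, 0, 0, 30], [0, 0, 0, 0, 0, 0, 30], [17, 0, 0, -0.8, 0.6, 0.6, 30], [0, 0, 4, 0, 0, 0, 30], [0, 0, 4, 0, 0, 0, 30]]])

```text
clock: 68.35
eef_pos: [0.49, -0.1812, 0.0687]
tool_rot: [-0.432, 0.902, -0.001, -0.0]
ft_force: [-0.5, 0.3, -0.2]
grip_width: 0.0302
```

Call:
jog_arm(deltas=[[[0, 0, 1, 0, 0, 0, 30], [0, 0, 0, 0, 0, 0, 15], [0, 0, 0, 0, 0, 0, 5], [0, 0, 0, 0, 0, 0, 5], [0, 0, 0, 0, 0, 0, 5]]])

```text
clock: 68.85
eef_pos: [0.4893, -0.1812, 0.0666]
tool_rot: [-0.432, 0.902, -0.0, -0.001]
ft_force: [-0.3, -1.2, 0.9]
grip_width: 0.0098
```

Call:
jog_arm(deltas=[[[-3, 3, 0, 0, 0, 0, 5], [-4.5, 4.8, 0, 0, 0, 0, 5], [-4.5, 4.8, 0, 0, 0, 0, 5]]])

```text
clock: 69.15
eef_pos: [0.4873, -0.1634, 0.0668]
tool_rot: [-0.432, 0.902, -0.0, -0.0]
ft_force: [-0.5, -0.5, -0.3]
grip_width: 0.0101
```

```bash
python3 -c "
from st import *
state()"
```

```text
t 69.15 pos [ 0.4873 -0.1634  0.0668] psi -128.83 ztool [-0.    -0.001 -1.   ] q [-3.230e-01  4.010e-01 -2.270e-01  9.430e-01 -1.000e-03 -1.216e+00] F [-0.5 -0.5 -0.3] T [-0.09 -0.   -0.03] w 0.0101
```

Call:
jog_arm(deltas=[[[-3.5, 4.1, 0, 0, 0, 0, 5], [-3.5, 4.1, 0, 0, 0, 0, 5], [-3, 3.5, 0, 0, 0, 0, 5], [-2.5, 3, 0, 0, 0, 0, 5], [0, 0, 0, 0, 0, 0, 5]]])

```text
clock: 69.65
eef_pos: [0.483, -0.141, 0.0668]
tool_rot: [-0.433, 0.901, -0.0, -0.001]
ft_force: [0.2, -0.1, -0.2]
grip_width: 0.0103
```

```bash
python3 -c "
from st import *
state();want(.4833,-.1423,.0668,-128.8);want(.4833,-.1597,.0668,-128.8)"
```

```text
t 69.65 pos [ 0.483  -0.141   0.0668] psi -128.7 ztool [-0.001 -0.001 -1.   ] q [-2.830e-01  3.820e-01 -2.550e-01  9.330e-01 -1.000e-03 -1.179e+00] F [ 0.2 -0.1 -0.2] T [0.03 0.01 0.05] w 0.0103
shift(now frame)mm [ 0.8 -1.   0. ] shift(final frame) [ 0.8 -1.   0. ] turn [-0.01 -0.08  0.1 ]
shift(now frame)mm [ 14.4 -11.9   0.1] shift(final frame) [ 14.3 -11.9   0. ] turn [-0.01 -0.08  0.1 ]
```

Call:
jog_arm(deltas=[[[4, -3.3, 0, 0, 0, 0, 5], [3.5, -2.9, 0, 0, 0, 0, 5], [2.5, -2, 0, 0, 0, 0, 5], [1, -0.8, 0, 0, 0, 0, 5], [0, 0, 0, 0, 0, 0, 5]]])

```text
clock: 70.15
eef_pos: [0.4831, -0.1569, 0.0667]
tool_rot: [-0.433, 0.902, -0.0, -0.001]
ft_force: [0.2, 0.4, -0.3]
grip_width: 0.0098
```

Call:
jog_arm(deltas=[[[0, 0, 0, 0, 0, 0, 5], [0, 0, 0, 0, 0, 0, 30], [0, 0, 0, 0, 0, 0, 30], [0, 0, -8, 0, 0, 0, 30], [0, 0, -25, 0, 0, 0, 30]]])

```text
clock: 70.65
eef_pos: [0.4803, -0.1562, 0.0977]
tool_rot: [-0.432, 0.902, 0.002, -0.003]
ft_force: [0.2, -0.0, 0.1]
grip_width: 0.0301
```

Call:
jog_arm(deltas=[[[0, 0, -40, 0, 0, 0, 70], [0, 0, -40, 0, 0, -6, 70], [-30, 38, 0, 0, 0, 0, 70], [-30, 38, 0, 0, 0, 0, 70], [-30, 38, 0, 0, 0, 0, 70]]])

```text
clock: 71.15
eef_pos: [0.4386, -0.0205, 0.1883]
tool_rot: [-0.476, 0.879, -0.002, 0.003]
ft_force: [0.2, 0.0, -0.5]
grip_width: 0.0702
```

Call:
jog_arm(deltas=[[[-20, 25, 0, 0, 0, -7, 70], [0, 0, 0, 0, 0, -7, 70], [0, 0, 0, 0, 0, -7, 70], [0, 0, 0, 0, 0, -7, 70], [0, 0, 0, 0, 0, -7, 70]]])

```text
clock: 71.65
eef_pos: [0.4257, 0.0175, 0.193]
tool_rot: [0.731, -0.682, 0.004, -0.005]
ft_force: [-0.5, 0.4, -0.2]
grip_width: 0.0702
```

```bash
python3 -c "
from st import *
state();want(.5204,-.0023,.16,-87.1)
from nest import *
nest((.526,-.102,0),(.526,-.102,np.radians(51)))"
```

```text
t 71.65 pos [0.4257 0.0175 0.193 ] psi -86.06 ztool [ 0.013  0.001 -1.   ] q [ 0.041  0.107 -0.261  1.19   0.    -1.599] F [-0.5  0.4 -0.2] T [-0.01  0.02 -0.01] w 0.0702
shift(now frame)mm [ 26.3 -92.7  34.2] shift(final frame) [ 24.6 -93.6  33. ] turn [-0.72 -0.01  1.04]
a scene 0.74 [ 0.5271 -0.1019 -0.0366] 187 330
a top 0.58 [ 0.5257 -0.1027 -0.0276] 213 449
d scene 0.59 [ 0.5265 -0.101   0.9501] 79 130
d top 0.61 [ 0.5268 -0.1019  0.905 ] 25 232
dark [341.1 208.2] 53
```

Both views now agree: cup a at (0.526, −0.102) and cup d at (0.527, −0.102), both centred on the mat. Back to the release grip.

Call:
jog_arm(deltas=[[[13, -46, 0, -0.7, 0, 1, 70], [12, -46, 10, 0, 0, 0, 70], [0, 0, 30, 0, 0, 0, 70], [0, 0, 20, 0, 0, 0, 70], [0, 0, 0, 0, 0, 0, 70]]])

```text
clock: 72.45
eef_pos: [0.5186, -0.0046, 0.1285]
tool_rot: [0.719, -0.695, -0.002, 0.002]
ft_force: [-0.3, -0.4, -0.3]
grip_width: 0.0697
```

```bash
python3 -c "
from st import *
state();want(.5204,-.0023,.045,-87.1)"
```

```text
t 72.45 pos [ 0.5186 -0.0046  0.1285] psi -88.0 ztool [-0.006  0.    -1.   ] q [-0.009  0.349 -0.123  1.105 -0.    -1.615] F [-0.3 -0.4 -0.3] T [-0.    0.03 -0.02] w 0.0697
shift(now frame)mm [-2.3 -2.4 83.4] shift(final frame) [-2.2 -1.9 83.5] turn [ 0.34  0.02 -0.9 ]
```

Call:
jog_arm(deltas=[[[-2.2, -2, 28, 0.3, 0, -0.9, 70], [0, 0, 28, 0, 0, 0, 70], [0, 0, 15, 0, 0, 0, 70], [0, 0, 8, 0, 0, 0, 70], [0, 0, 3, 0, 0, 0, 60]]])

```text
clock: 72.95
eef_pos: [0.5231, -0.0026, 0.0487]
tool_rot: [0.723, -0.691, 0.002, -0.002]
ft_force: [0.5, -0.6, -0.3]
grip_width: 0.0602
```

Call:
jog_arm(deltas=[[[0, 0, 0, 0, 0, 0, 45], [0, 0, 0, 0, 0, 0, 20], [0, 0, 0, 0, 0, 0, 10], [0, 0, 0, 0, 0, 0, 10], [0, 0, 0, 0, 0, 0, 10]]])

```text
clock: 73.45
eef_pos: [0.52, -0.0028, 0.0517]
tool_rot: [0.724, -0.69, 0.001, -0.0]
ft_force: [-1.0, 0.6, -8.6]
grip_width: 0.0224
```

Call:
jog_arm(deltas=[[[0, 0, 0, 0, 0, 0, 10], [0, 0, 0, 0, 0, 0, 10], [2, 0, 0, 0, 0, 0, 10], [4, 0, 0, 0, 0, 0, 10], [8, 0, 0, 0, 0, 0, 10]]])

```text
clock: 73.95
eef_pos: [0.5207, -0.0155, 0.0517]
tool_rot: [0.724, -0.689, -0.0, -0.001]
ft_force: [-2.8, 2.3, -4.9]
grip_width: 0.022
```

Call:
jog_arm(deltas=[[[10, 0, 0, 0, 0, 0, 10], [11, 0, 0, 0, 0, 0, 10], [11, 0, 0, 0, 0, 0, 10], [11, 0, 0, 0, 0, 0, 10], [11, 0, 0, 0, 0, 0, 10]]])

```text
clock: 74.45
eef_pos: [0.5239, -0.0741, 0.0517]
tool_rot: [0.724, -0.69, -0.0, -0.002]
ft_force: [-1.1, 1.8, -5.0]
grip_width: 0.0223
```

Call:
jog_arm(deltas=[[[11, 0, 0, 0, 0, 0, 10], [11, 0, 0, 0, 0, 0, 10], [11, 0, 0, 0, 0, 0, 10], [11, 0, 0, 0, 0, 0, 10], [9, 0, 0, 0, 0, 0, 10]]])

```text
clock: 74.95
eef_pos: [0.527, -0.1329, 0.0517]
tool_rot: [0.724, -0.69, -0.0, -0.002]
ft_force: [-0.6, 1.9, -4.9]
grip_width: 0.0221
```

```bash
python3 -c "
from st import *
state()"
```

```text
t 74.95 pos [ 0.527  -0.1329  0.0517] psi -87.27 ztool [ 0.003  0.004 -1.   ] q [-0.249  0.467 -0.165  0.937  0.004 -1.868] F [-0.6  1.9 -4.9] T [ 0.35 -0.93  0.17] w 0.0221
```

Call:
jog_arm(deltas=[[[9, 0, 0, 0, 0, 0, 10], [8, 0, 0, 0, 0, 0, 10], [6, 0, 0, 0, 0, 0, 10], [5, 0, 0, 0, 0, 0, 10], [4, 0, 0, 0, 0, 0, 10]]])

```text
clock: 75.45
eef_pos: [0.529, -0.1685, 0.0517]
tool_rot: [0.724, -0.69, 0.0, -0.003]
ft_force: [-0.6, 2.4, -4.1]
grip_width: 0.0218
```

Call:
jog_arm(deltas=[[[3, 0, 0, 0, 0, 0, 10], [3, 0, 0, 0, 0, 0, 10], [2, 0, 0, 0, 0, 0, 10], [2, 0, 0, 0, 0, 0, 10], [2, 0, 0, 0, 0, 0, 10]]])

```text
clock: 75.95
eef_pos: [0.5291, -0.1725, 0.0518]
tool_rot: [0.725, -0.689, -0.006, -0.009]
ft_force: [-1.3, 6.0, -1.9]
grip_width: 0.0222
```

Call:
jog_arm(deltas=[[[2, 0, 0, 0, 0, 0, 10], [1, 0, 0, 0, 0, 0, 10]]])

```text
clock: 76.15
eef_pos: [0.529, -0.1723, 0.0518]
tool_rot: [0.726, -0.688, -0.008, -0.01]
ft_force: [-0.4, 2.1, -3.4]
grip_width: 0.022
```

```bash
python3 -c "
from st import *
state()"
```

```text
t 76.15 pos [ 0.529  -0.1723  0.0518] psi -86.93 ztool [ 0.002  0.026 -1.   ] q [-0.329  0.494 -0.118  0.965  0.025 -1.953] F [-0.4  2.1 -3.4] T [ 0.27 -0.72 -0.06] w 0.022
```

At the stop. Release, rise, and move over the knob, whose bar is already aligned with ψ = −90°.

Call:
jog_arm(deltas=[[[0.5, 0, 0, 0, 0, 0, 30], [0, 0, 0, 0, 0, 0, 60], [0, 0, 0, 0, 0, 0, 70], [0, 0, -10, 0, 0, 0, 70], [0, 0, -40, 1.5, 0, 0, 70]]])

```text
clock: 76.65
eef_pos: [0.529, -0.1745, 0.1002]
tool_rot: [0.726, -0.688, 0.0, -0.018]
ft_force: [0.4, -0.9, 0.4]
grip_width: 0.0702
```

Call:
jog_arm(deltas=[[[0, 0, -45, 0, 0, 3, 60], [0, 0, -45, 0, 0, 0, 50], [0, 0, -45, 0, 0, 0, 40], [0, 0, -15, 0, 0, 0, 40], [20, 0, 0, 0, 0, 0, 40]]])

```text
clock: 77.15
eef_pos: [0.5237, -0.1996, 0.2669]
tool_rot: [-0.707, 0.707, -0.006, 0.018]
ft_force: [0.6, -0.1, -1.0]
grip_width: 0.0401
```

Call:
jog_arm(deltas=[[[30, 0, 0, 0, 0, 0, 40], [25, 0, 0, 0, 0, 0, 40], [10, 0, 0, 0, 0, 0, 40], [0, 0, 0, 0, 0, 0, 40], [0, 0, 0, 0, 0, 0, 40]]])

```text
clock: 77.65
eef_pos: [0.5221, -0.2689, 0.2732]
tool_rot: [-0.706, 0.708, -0.01, 0.018]
ft_force: [0.3, 0.0, -0.1]
grip_width: 0.0398
```

```bash
python3 -c "
from st import *
state();want(.535,-.2728,.199,-89.95)"
```

```text
t 77.65 pos [ 0.5221 -0.2689  0.2732] psi -90.21 ztool [ 0.04   0.012 -0.999] q [-0.491  0.383  0.311  1.469  0.029 -2.057] F [ 0.3  0.  -0.1] T [ 0.    0.   -0.08] w 0.0398
shift(now frame)mm [ 4.8 -9.9 74.6] shift(final frame) [  4.  -12.9  74.2] turn [-2.27  0.7  -0.27]
```

Now the full knob sequence: align, lower, grip, turn back by 18 rows (the same 154.8° that was unscrewed), release and rise.

Call:
jog_arm(deltas=[[[4.5, -10, 0, -2.3, 0.7, -0.3, 55], [0, -2, 0, 0, 0, 0, 55], [0, 0, 0, 0, 0, 0, 55], [0, 0, 0, 0, 0, 0, 55], [0, 0, 25, 0, 0, 0, 55]]])

```text
clock: 78.15
eef_pos: [0.5348, -0.2698, 0.2521]
tool_rot: [0.709, -0.705, 0.002, -0.001]
ft_force: [0.9, -0.2, 0.4]
grip_width: 0.0549
```

Call:
jog_arm(deltas=[[[0, 0, 20, 0, 0, 0, 50], [0, 0, 13, 0, 0, 0, 45], [0, 0, 7, 0, 0, 0, 40], [0, 0, 3, 0, 0, 0, 40], [0, 0, 0, 0, 0, 0, 40]]])

```text
clock: 78.65
eef_pos: [0.5319, -0.2671, 0.206]
tool_rot: [0.709, -0.705, -0.0, -0.001]
ft_force: [0.2, -0.1, -0.2]
grip_width: 0.0403
```

```bash
python3 -c "
from st import *
state();want(.535,-.2728,.199,-89.95)"
```

```text
t 78.65 pos [ 0.5319 -0.2671  0.206 ] psi -89.63 ztool [ 0.001  0.001 -1.   ] q [-4.660e-01  4.420e-01  2.270e-01  1.355e+00  2.000e-03 -2.044e+00] F [ 0.2 -0.1 -0.2] T [-0.04 -0.04 -0.04] w 0.0403
shift(now frame)mm [ 5.7 -3.1  7. ] shift(final frame) [ 5.7 -3.1  7. ] turn [-0.05  0.07  0.32]
```

Call:
jog_arm(deltas=[[[5.5, -3, 4, 0, 0, 0.3, 40], [0, 0, 2.5, 0, 0, 0, 40], [0, 0, 0, 0, 0, 0, 20], [0, 0, 0, 0, 0, 0, 3], [0, 0, 0, 0, 0, 0, 3]]])

```text
clock: 79.15
eef_pos: [0.535, -0.2739, 0.2016]
tool_rot: [0.707, -0.707, 0.001, -0.0]
ft_force: [-1.1, 0.9, 0.4]
grip_width: 0.0107
```

Call:
jog_arm(deltas=[[[0, 0, 0, 0, 0, 0, 3], [0, 0, 0, 0, 0, 0, 3], [0, 0, 0.5, 0, 0, 8.5, 3], [0, 0, 0.6, 0, 0, 8.5, 3], [0, 0, 0.6, 0, 0, 8.5, 3]]])

```text
clock: 79.65
eef_pos: [0.5345, -0.2738, 0.1999]
tool_rot: [-0.53, 0.848, -0.001, 0.0]
ft_force: [-0.5, -0.9, 0.8]
grip_width: 0.0108
```

Call:
jog_arm(deltas=[[[0, 0, 0.6, 0, 0, 8.5, 3], [0, 0, 0.6, 0, 0, 8.5, 3], [0, 0, 0.6, 0, 0, 8.5, 3], [0, 0, 0.6, 0, 0, 8.5, 3], [0, 0, 0.6, 0, 0, 8.5, 3]]])

```text
clock: 80.15
eef_pos: [0.5338, -0.2733, 0.1971]
tool_rot: [-0.182, 0.983, -0.0, -0.0]
ft_force: [-1.6, 1.1, 1.3]
grip_width: 0.0108
```

Call:
jog_arm(deltas=[[[0, 0, 0.6, 0, 0, 8.5, 3], [0, 0, 0.6, 0, 0, 8.5, 3], [0, 0, 0.6, 0, 0, 8.5, 3], [0, 0, 0.6, 0, 0, 8.5, 3], [0, 0, 0.6, 0, 0, 8.5, 3]]])

```text
clock: 80.65
eef_pos: [0.5337, -0.2724, 0.1942]
tool_rot: [0.19, 0.982, -0.0, -0.0]
ft_force: [-1.1, 0.3, 0.5]
grip_width: 0.0108
```

Call:
jog_arm(deltas=[[[0, 0, 0.6, 0, 0, 8.5, 3], [0, 0, 0.6, 0, 0, 8.5, 3], [0, 0, 0.6, 0, 0, 8.5, 3], [0, 0, 0.6, 0, 0, 8.5, 3], [0, 0, 0.6, 0, 0, 8.5, 3]]])

```text
clock: 81.15
eef_pos: [0.5342, -0.2716, 0.1914]
tool_rot: [0.537, 0.844, -0.0, -0.0]
ft_force: [-0.8, 1.4, 0.7]
grip_width: 0.0111
```

Call:
jog_arm(deltas=[[[0, 0, 0, 0, 0, 0, 3], [0, 0, 0, 0, 0, 0, 3]]])

```text
clock: 81.35
eef_pos: [0.5343, -0.2716, 0.1914]
tool_rot: [0.536, 0.845, -0.001, 0.0]
ft_force: [-1.2, -0.1, -0.3]
grip_width: 0.0108
```

```bash
python3 -c "
from st import *
state()"
```

```text
t 81.35 pos [ 0.5343 -0.2716  0.1914] psi 115.24 ztool [-0.001 -0.001 -1.   ] q [-4.700e-01  4.570e-01  2.120e-01  1.326e+00 -1.000e-03  6.600e-01] F [-1.2 -0.1 -0.3] T [ 0.03  0.25 -0.11] w 0.0108
```

Call:
jog_arm(deltas=[[[0, 0, 0, 0, 0, 0, 25], [0, 0, 0, 0, 0, 0, 40], [0, 0, 0, 0, 0, 0, 40], [0, 0, -15, 0, 0, 0, 40], [0, 0, -30, 0, 0, 0, 40]]])

```text
clock: 81.85
eef_pos: [0.5327, -0.2705, 0.2325]
tool_rot: [0.533, 0.846, -0.001, -0.004]
ft_force: [0.3, -0.0, 0.0]
grip_width: 0.0399
```

Call:
jog_arm(deltas=[[[0, 0, -35, 0, 0, 0, 40], [0, 0, -10, 0, 0, 0, 40], [0, 0, 0, 0, 0, 0, 40], [0, 0, 0, 0, 0, 0, 40]]])

```text
clock: 82.25
eef_pos: [0.5348, -0.2713, 0.2823]
tool_rot: [0.532, 0.847, -0.0, -0.0]
ft_force: [0.2, 1.7, 0.0]
grip_width: 0.0399
```

```bash
python3 - <<'E'
from look import *
for q in masks_of("cup_a_mid","scene")[:1]:
    print(q["conf"],fit({"scene":q["pixels"]*1.},"a",(.535,-.2717,0),.03))
print(job_done())
E
```

```text
0.44 (array([ 0.53828241, -0.26677583,  0.02548489]), np.float64(311.96078431372547))
the job is handed in; nothing more can be done
None
```

I handed the job in with the two cups that were there nested on the mat (largest and smallest), the carriage slid home and the clamp screwed down. I checked the cups just before the last slide. I did not get a good view of them after the final clamping.

**What happened:** I nested the cups, slid the carriage home and clamped it once. Then I saw that the nest had shifted: the small cup stood about 18 mm off, against the large cup's wall. I don't know the cause. It may have been the announced knock, or the clamp foot dragging on the cup.

I first slid the large cup partly back while it was still clamped. Then I unscrewed about 155°, slid the carriage back out, re-centred both cups and repeated the slide and the clamping.

**Last checks:**
- **Cups:** before the final slide, both cameras put the two cups within about 1–1.5 mm of the mat centre.
- **Carriage:** it ran the full 170 mm against the stop both times, and I let go of the release there. I did not test the latch separately.
- **Clamp:** the knob ended at the same angle as after the first clamping (115.2° against 115.4°), about 412° in total. I worked this out from its touched height and the 24 mm per turn, which puts the foot 5.5–6.6 mm into its spring. I did not sense the foot touching the stack.
- **Final fit:** a one-camera fit of the large cup just before hand-in put it about 6 mm from where it should be. The fit was poor, with the clamp hiding part of the cup, so it neither confirms nor rules out that the cups stayed centred.

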